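Get the hand stamps out of the pry-open case onto a crowded counter tray

ROBOT

A 6-joint arm with a two-finger parallel gripper is mounted at the origin on the work surface. World frame = base frame: x ahead of the robot, y to its left, z up, the work surface at z = 0. Lengths are in mm, angles in rad, forces in N, time in s.
With the tool pointing down it reaches from about 275 to 1000 mm from the base axis. Payload 8.4 kg.
Tool frame: the origin (TCP) lies midway between the tips of the shut fingers; the grasp point (between the pads) lies 19 mm behind it; z points along the fingers, x is the direction in which the jaws open and shut, and the axes are right-handed (so a half turn about z gives the same grasp; the last joint's range is limited). The gripper opens to 85 mm and grips with 20 to 120 N. Pads are 22 mm wide; open, the fingers measure 114 mm over their backs; the gripper's body (76 mm by 85 mm) begins 54 mm behind the grasp point. The pads swing forward as they close: fully open they stand 13 mm farther back than shut.
Start: joints at [1.232, 0.353, 1.633, -0, 1.155, -0.002], TCP at [206.541, 589.888, 207.581] pointing down, gripper open.
Joint ranges: [-2.63, 2.63], [-0.92, 2.1], [0.06, 2.66], [-1.3, 4.44], [0, 2.69], [-3.02, 3.02]. Speed limits (rad/s): [2.22, 2.22, 2.79, 3.14, 3.14, 3.14].

INTERFACE

Orientations are given as [roll, pitch, yaw] about the fixed x, y, z axes, in that order (R = Rz(yaw) Ry(pitch) Rx(roll)).
In Python, from rig import sense, grab_frame, camera_model, job gives the robot as it stands.
- The arm moves only by the tool arm_command, never from a script. Its argument "plan" is a list of rows, each an object with "translation": the shift along the tool's x, y, z in cm, a list of three; "twist": the turn about the tool's z in rad; "gripper": the opening, from 0 (shut) to 1 (fully open). A call has exactly 5 rows; each row is the pose to reach, as a shift and turn from the pose measured when the call began, along the tool's axes at that moment; what a row does not reach only later rows make up. A row lasts 1/12 s, in which the tool goes at most 41.7 mm and 7.16 degrees, less where a joint would pass 70% of its speed; a pose out of reach is approached as far as the arm can. A call with a gripper value outside its range is refused whole. The fingers move at their own pace and stop on an object; "squeeze" is the grip in N (left out, the last holds). Time passes only in rows, so rows that repeat a pose let the fingers close, or fill a call up. It gives the time, the measured TCP pose, the force and the opening at its end, in the units of the state.
- sense(): the state, without advancing time (a new reading comes with each control period).
- grab_frame(name): name is "side" or "top"; returns the picture (384x512x3 uint8, blue, green, red); there is no depth.
- camera_model(name): a dict with "fx", "fy", "cx", "cy" (pixels), "pose" (4x4, takes a point from camera to world coordinates). Camera axes: x right, y down, z forward; pixel columns grow to the right and rows downward; lengths in mm; the calibration is good to about 2 mm. A picture is of the moment at which its call begins. camera_model takes no time and is no camera call.
- job.sign_off(): hands the job in, once; it reports no verdict.
The state is a dict: "clock": time; "qpos": joint angles; "qvel": joint speeds; "joint_efforts": joint torques, N m; "eef_pos": TCP position; "tcp_rot": TCP orientation; "contact_force": force on the tool from outside, world axes, zero at the start; "wrist_torque": the same for the moment, N m; "opening": opening from 0.0 (shut) to 1.0 (fully open).
Only numpy, scipy, OpenCV 4.12 (cv2) and the standard library are available. Lean on these libraries where they do the work, as an engineer would, in place of code of your own. Each camera call takes 0.05 s, during which the arm holds its last target.

TASK

Open the steel case by levering its cover up at the lip with the blade of the flat opener and swing the cover past upright. Take out every hand stamp in the case and stand each one upright on a free spot of the tray's floor, with a visible gap to everything else there, and without knocking or shifting the things that already stand in the tray. At the end the case is shut again and the opener lies flat on its rubber mat, within its edges.

Things in the scene. Friction and masses are not known exactly. Their poses are not given: they have to be found in the camera images.
- case: flat grey steel case, fixed to the counter, 140 deep (its x) by 236 long (its y) by 74 high without cover, walls 5 thick, floor 5 thick; inside it a black insert 12 high leaves a free recess of 60 (x) by 206 (y) round the middle of the floor, in which the stamps stand in a row along y; origin under its centre, on the counter; the cover is hinged to it. Case frame: -x is the front (side of the lip), which faces roughly to the robot's left (world +y), +x the hinge side, z up
- hinge_mid (a point): middle of the cover's hinge line, on top of the case's back wall, 74 above the counter; the hinge line runs along this point's y; its -x points to the front lip, z up
- lip_gap (a point): mouth of the prying gap, middle of the case's front: the cover's lip overhangs the front wall by 14 and a steel flange stands out 14 from the wall below it; the open slot between them is 14 high (60 to 74 above the counter) and 14 deep. The point is at the outer edge of the flange, half-way up the slot; its +x points into the slot
- cover (a joint): angle of the cover about its hinge: 0 shut, about 1.57 upright, 1.95 stop (leaning back). A plain steel plate 154 by 236 by 6, underside 74 above the counter when shut, no handle; the stiff hinge holds it wherever it is left; lifting the lip takes about 2 to 3 N. It can be pushed shut from behind with closed fingers
- lip_mid (a point): middle of the cover's free edge (mid thickness, 154 from the hinge line); z is the normal of the cover's outer face
- opener: flat opener: wooden handle 80 long (x) by 26 wide by 14 high, with a steel blade 100 by 20 by 3 standing out of its +x end (95 visible) at half height; 0.13 kg; origin under the middle of the handle, lies with z up
- opener_grip (a point): point in the opener's handle near its centre of mass, half-way up (7 above its underside); handle reaches 20 ahead (+x) and 60 behind; grasp across (along its y), 26 wide
- opener_tip (a point): end of the opener's blade, mid thickness, 115 ahead (+x) of opener_grip, at the same height
- mat: black rubber mat where the opener lies, fixed, 240 (x) by 80 (y) by 3 high; origin under its centre
- tray_floor (a point): shallow grey plastic tray, fixed, 250 (x) by 226 (y) outside, walls 4 thick and 12 high, floor 4 thick; this point is the middle of its inner floor, axes along the tray
- stamp1_mid (a point): hand stamp, 64 high, 0.11 kg: brass foot 36 diameter by 14 high, thin neck, wooden knob 22 diameter from 42 to 64 above its underside (grasp here, knob middle is 21 above this point); stands in the case at the start, when it is there. Point on its axis half-way up (32 above its underside), z up. The number of stamps varies
- stamp2_mid (a point): hand stamp, 64 high, 0.11 kg: brass foot 36 diameter by 14 high, thin neck, wooden knob 22 diameter from 42 to 64 above its underside (grasp here, knob middle is 21 above this point); stands in the case at the start, when it is there. Point on its axis half-way up (32 above its underside), z up. The number of stamps varies
- stamp3_mid (a point): hand stamp, 64 high, 0.11 kg: brass foot 36 diameter by 14 high, thin neck, wooden knob 22 diameter from 42 to 64 above its underside (grasp here, knob middle is 21 above this point); stands in the case at the start, when it is there. Point on its axis half-way up (32 above its underside), z up. The number of stamps varies
- stamp4_mid (a point): hand stamp, 64 high, 0.11 kg: brass foot 36 diameter by 14 high, thin neck, wooden knob 22 diameter from 42 to 64 above its underside (grasp here, knob middle is 21 above this point); stands in the case at the start, when it is there. Point on its axis half-way up (32 above its underside), z up. The number of stamps varies
- inkpad: ink pad, flat box 64 (x) by 48 (y) by 20 high, loose in the tray; may be absent; not to be disturbed; origin under its centre
- bell: counter bell, 50 diameter, 40 high, loose in the tray; may be absent; not to be disturbed; origin under its centre
- ink: ink bottle, 34 diameter, 70 high, loose in the tray; may be absent; not to be disturbed; origin under its centre
- glue: small jar, 44 diameter, 45 high, loose in the tray; may be absent; not to be disturbed; origin under its centre
- labels: roll of labels lying flat, ring 50 diameter, 30 high, loose in the tray; may be absent; not to be disturbed; origin under its centre
- weight: steel weight, 36 diameter, 40 high, loose in the tray; may be absent; not to be disturbed; origin under its centre
- cup: white cup, 50 diameter, 28 high, loose in the tray; may be absent; not to be disturbed; origin under its centre
There are look-alikes about, which are no part of the job. What is meant by the opener is not green or turquoise, and is the larger of those in its own colour.

How it is judged (in metres and radians):
On the way, in this order (a step that is already met when the one before it is completed fails the run):
1. the blade of the opener, above the rim and touching the cover, has levered it up by more than 0.2 rad (contact force between opener and case above 0.2 N and height (world z) of opener_tip above 0.085 m and value of joint cover above 0.2 rad), for 0.05 s.
2. the cover has been swung past upright (more than 1.6 rad) (value of joint cover above 1.6 rad), for 0.2 s.
At the end, for the whole second after the job is handed in: Every stamp that is present stands upright (within 0.1 rad) on the tray's floor, inside its walls, at least 2 mm clear of every other stamp and of each thing in the tray; the cover is shut (below 0.08 rad); the opener lies flat and at rest on the mat, handle and blade tip within the mat's edges (value of joint cover below 0.08 rad and y of opener_grip in the frame of mat between -0.035 and 0.035 m and x of opener_grip in the frame of mat between -0.122 and 0.122 m and z of each of opener_grip, opener_tip in the frame of mat below 0.016 m and y of opener_tip in the frame of mat between -0.04 and 0.04 m and x of opener_tip in the frame of mat between -0.122 and 0.122 m and angle between opener's own z axis and vertical below 0.15 rad and linear speed of opener below 0.03 m/s and x of stamp1_mid in the frame of tray_floor between -0.106 and 0.106 m and y of stamp1_mid in the frame of tray_floor between -0.094 and 0.094 m and z of stamp1_mid in the frame of tray_floor between 0.027 and 0.037 m and angle between each of stamp1_mid, stamp2_mid, stamp3_mid, stamp4_mid's own z axis and vertical below 0.1 rad and (x of stamp1_mid in the frame of inkpad above 0.052 m or x of stamp1_mid in the frame of inkpad below -0.052 m or y of stamp1_mid in the frame of inkpad above 0.044 m or y of stamp1_mid in the frame of inkpad below -0.044 m) and horizontal distance between each of stamp1_mid, stamp2_mid, stamp3_mid, stamp4_mid and bell above 0.045 m and horizontal distance between each of stamp1_mid, stamp2_mid, stamp3_mid, stamp4_mid and ink above 0.037 m and horizontal distance between each of stamp1_mid, stamp2_mid, stamp3_mid, stamp4_mid and glue above 0.042 m and horizontal distance between each of stamp1_mid, stamp2_mid, stamp3_mid, stamp4_mid and labels above 0.045 m and horizontal distance between each of stamp1_mid, stamp2_mid, stamp3_mid, stamp4_mid and weight above 0.038 m and horizontal distance between each of stamp1_mid, stamp2_mid, stamp3_mid, stamp4_mid and cup above 0.045 m and horizontal distance between stamp1_mid and stamp2_mid above 0.038 m and horizontal distance between each of stamp1_mid, stamp2_mid and stamp3_mid above 0.038 m and horizontal distance between each of stamp1_mid, stamp2_mid, stamp3_mid and stamp4_mid above 0.038 m and x of stamp2_mid in the frame of tray_floor between -0.106 and 0.106 m and y of stamp2_mid in the frame of tray_floor between -0.094 and 0.094 m and z of stamp2_mid in the frame of tray_floor between 0.027 and 0.037 m and (x of stamp2_mid in the frame of inkpad above 0.052 m or x of stamp2_mid in the frame of inkpad below -0.052 m or y of stamp2_mid in the frame of inkpad above 0.044 m or y of stamp2_mid in the frame of inkpad below -0.044 m) and x of stamp3_mid in the frame of tray_floor between -0.106 and 0.106 m and y of stamp3_mid in the frame of tray_floor between -0.094 and 0.094 m and z of stamp3_mid in the frame of tray_floor between 0.027 and 0.037 m and (x of stamp3_mid in the frame of inkpad above 0.052 m or x of stamp3_mid in the frame of inkpad below -0.052 m or y of stamp3_mid in the frame of inkpad above 0.044 m or y of stamp3_mid in the frame of inkpad below -0.044 m) and x of stamp4_mid in the frame of tray_floor between -0.106 and 0.106 m and y of stamp4_mid in the frame of tray_floor between -0.094 and 0.094 m and z of stamp4_mid in the frame of tray_floor between 0.027 and 0.037 m and (x of stamp4_mid in the frame of inkpad above 0.052 m or x of stamp4_mid in the frame of inkpad below -0.052 m or y of stamp4_mid in the frame of inkpad above 0.044 m or y of stamp4_mid in the frame of inkpad below -0.044 m)); the robot touches nothing.
It fails at once if something that stood in the tray is shifted by more than 15 mm (distance of any of inkpad, bell, ink, glue, labels, weight, cup from where it was at the start of the episode above 0.015 m).
It fails at once if something that stood in the tray is tipped over (angle between any of inkpad, bell, ink, glue, labels, weight, cup's own z axis and vertical above 0.3 rad).
Of stamp1, stamp2, stamp3, stamp4 only 3 to 4 are there at a start; the rules pass over those that are not, and their reading is None.
Of inkpad, bell, ink, glue, labels, weight, cup only 5 to 5 are there at a start; the rules pass over those that are not, and their reading is None.
At some moment in a run one of opener, stamp1, stamp2, stamp3, stamp4 may be knocked a few centimetres aside while the robot is not near it.
It also fails if it takes over 210 s, if anything falls off the work surface, if the arm or the gripper's body presses on something with over 40 N, if the wrist force passes 120 N, or if a joint passes its speed limit or range.

## Working session

There is one attempt and no reset: what is moved stays moved. The work goes in short steps, Python scripts to look and compute and a tool call to move; the robot and the scene stay as the last step left them, time stands still between calls to the robot, and variables do not carry over. Pictures are saved under pics/ and viewed, and the job is handed in when it is done.

Besides the shell and the picture viewer there is one more tool, called by a JSON object that holds its "fn" and its "kwargs". arm_command: Moves the arm, as the interface text tells. Its arguments: {"type":"object","properties":{"plan":{"type":"array","items":{"type":"object","properties":{"translation":{"type":"array","items":{"type":"number"}},"twist":{"type":"number"},"gripper":{"type":"number"}}}},"squeeze":{"type":"number"}},"required":["plan"]}

```bash
ls; mkdir -p pics; python3 - <<'E'
from rig import sense, grab_frame, camera_model
import cv2,numpy as np
print(sense())
for n in("side","top"):
    f=grab_frame(n); cv2.imwrite(f"pics/{n}0.png",f); m=camera_model(n); print(n,m["fx"],m["fy"],m["cx"],m["cy"]); print(np.round(m["pose"],3).tolist())
E
```

```text
pics
{'clock': 0.0, 'qpos': array([ 1.23156662e+00,  3.53666477e-01,  1.63414509e+00,  1.09542440e-05,
        1.15521400e+00, -2.38984952e-03]), 'qvel': array([-9.01344463e-04,  1.16891513e-03, -1.41164602e-03, -1.07640637e-03,
       -6.56982460e-05, -8.72174979e-04]), 'joint_efforts': array([-3.19324236e-04, -6.05229735e+01, -3.42071056e+01, -7.89407477e-05,
        9.14389151e-03, -6.76246736e-05]), 'eef_pos': array([206.38300386, 589.3878512 , 206.84558054]), 'tcp_rot': array([-3.14157921e+00,  1.43287947e-03,  1.23395205e+00]), 'contact_force': array([-0.04644612,  0.27213997, -0.11059354]), 'wrist_torque': array([-0.02873454, -0.01825471, -0.02076389]), 'opening': 1.003201065298331}
side 397.5195723812898 397.5195723812898 257.05918684659264 196.62400232480394
[[-0.988, -0.11, 0.111, 343.836], [-0.156, 0.762, -0.629, 561.423], [-0.015, -0.638, -0.77, 897.143], [0.0, 0.0, 0.0, 1.0]]
top 384.99714822111406 384.99714822111406 257.74073571805167 195.16681530924703
[[-0.022, -0.996, 0.085, 360.646], [-1.0, 0.023, 0.014, -94.829], [-0.016, -0.084, -0.996, 1140.584], [0.0, 0.0, 0.0, 1.0]]
```

View pics/top0.png

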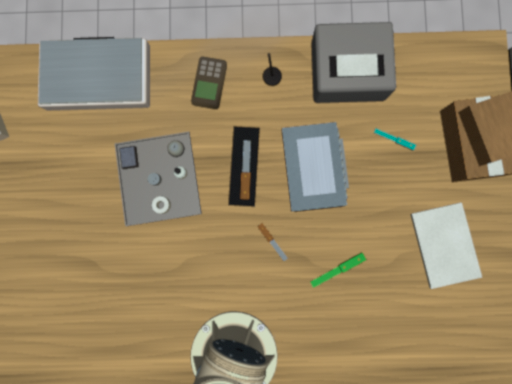

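View pics/side0.png

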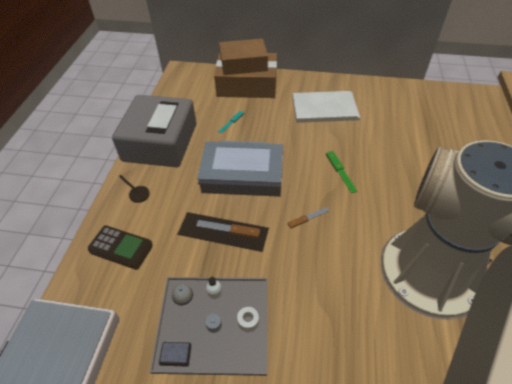

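```bash
python3 - <<'E'
import cv2
t=cv2.imread("pics/top0.png"); s=cv2.imread("pics/side0.png")
cv2.imwrite("pics/t1.png",cv2.resize(t[110:230,105:265],None,fx=5,fy=5,interpolation=cv2.INTER_CUBIC))
cv2.imwrite("pics/t2.png",cv2.resize(t[110:225,220:375],None,fx=5,fy=5,interpolation=cv2.INTER_CUBIC))
cv2.imwrite("pics/s1.png",cv2.resize(s[130:260,170:300],None,fx=4.6,fy=4.6,interpolation=cv2.INTER_CUBIC))
E
```

```text
(no output)
```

View pics/t1.png

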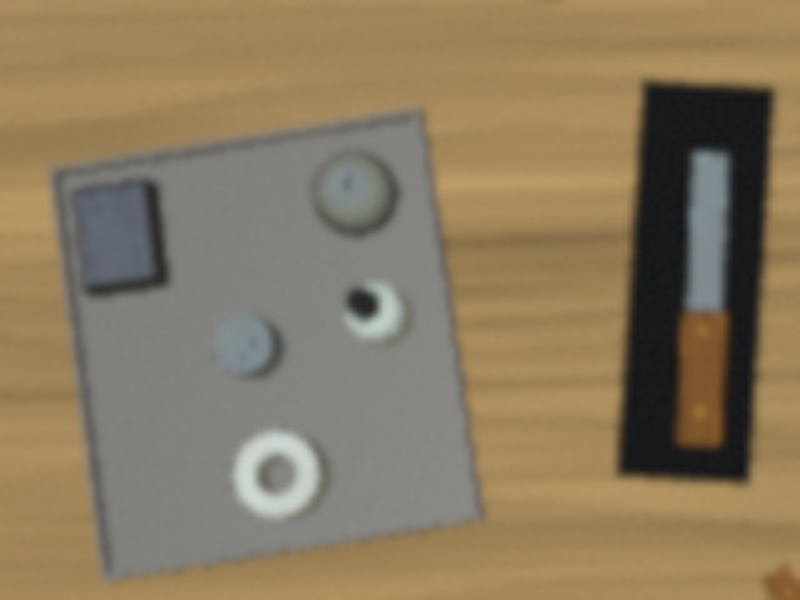

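View pics/t2.png

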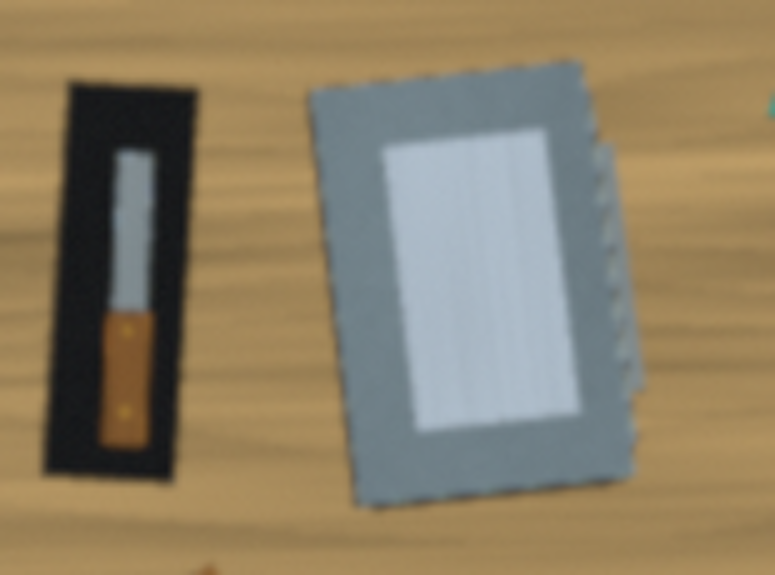

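View pics/s1.png

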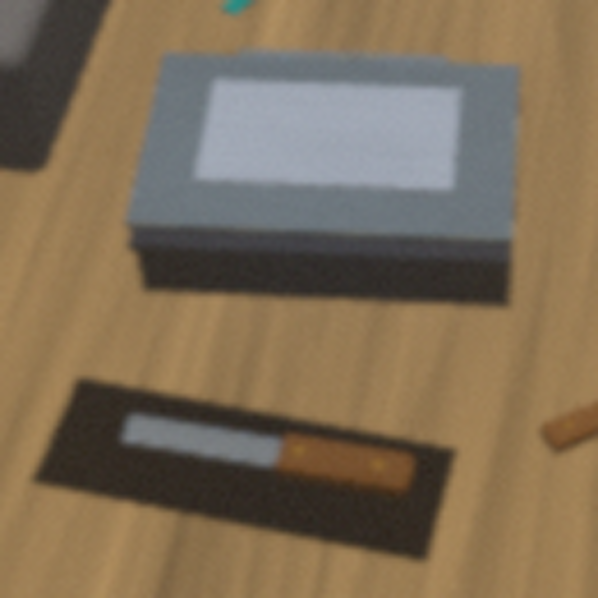

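```bash
cat > h.py <<'E'
import numpy as np, cv2
from scipy.spatial.transform import Rotation as R
from rig import sense, grab_frame, camera_model
CM={n:camera_model(n) for n in("top","side")}
def ray(n,uv):
    m=CM[n]; d=np.array([(uv[0]-m["cx"])/m["fx"],(uv[1]-m["cy"])/m["fy"],1]); P=np.array(m["pose"])
    return P[:3,3],P[:3,:3]@d
def at(n,uv,z):
    o,d=ray(n,uv); return o+d*(z-o[2])/d[2]
def proj(n,p):
    m=CM[n];P=np.array(m["pose"]);p=np.atleast_2d(p); c=(p-P[:3,3])@P[:3,:3]
    return np.c_[c[:,0]/c[:,2]*m["fx"]+m["cx"],c[:,1]/c[:,2]*m["fy"]+m["cy"]]
def tri(uvt,uvs):
    (o1,d1),(o2,d2)=ray("top",uvt),ray("side",uvs)
    A=np.c_[d1,-d2]; s=np.linalg.lstsq(A,o2-o1,rcond=None)[0]
    a,b=o1+d1*s[0],o2+d2*s[1]; return (a+b)/2,np.linalg.norm(a-b)
def crop(f,u0,v0,w,h,k,name):
    cv2.imwrite("pics/"+name,cv2.resize(f[v0:v0+h,u0:u0+w],None,fx=k,fy=k,interpolation=cv2.INTER_CUBIC))
def un(X,Y,u0,v0,k): return ((X+.5)/k-.5+u0,(Y+.5)/k-.5+v0)
def rpyR(): return R.from_euler("xyz",sense()["tcp_rot"]).as_matrix()
def rot_now(): return rpyR()
E
python3 - <<'E'
from h import *
t1=lambda X,Y,z:np.round(at("top",un(X,Y,105,110,5),z)[:2],1)
t2=lambda X,Y,z:np.round(at("top",un(X,Y,220,110,5),z)[:2],1)
s1=lambda X,Y,z:np.round(at("side",un(X,Y,170,130,4.6),z)[:2],1)
print("tray",[t1(*p,12) for p in((52,172),(422,110),(482,518),(105,578))])
print("inkpad",[t1(*p,20) for p in((73,188),(148,181),(158,282),(85,293))])
print("bell top",t1(352,188,38)); print("weight",t1(248,345,40)); print("labels",t1(277,475,30)); print("ink cap",t1(361,302,70),"ink",t1(378,318,45))
print("mat t",[t2(*p,3) for p in((68,82),(198,90),(173,480),(44,472))])
print("mat s",[s1(*p,3) for p in((80,380),(453,450),(426,558),(38,480))])
print("op t tip/hf/hb",t2(136,152,10),t2(128,313,12),t2(124,446,12))
print("op s",s1(125,429,10),s1(280,452,12),s1(410,472,12))
print("case t",[t2(*p,80) for p in((310,92),(580,62),(632,477),(358,505))])
print("case s",[s1(*p,80) for p in((163,55),(522,67),(515,238),(130,225))])
E
```

```text
tray [array([619.9, 345.2]), array([652. , 122.8]), array([407.1,  89. ]), array([376.8, 311.5])]
inkpad [array([608.1, 329.4]), array([611.2, 284.7]), array([550.5, 278.4]), array([545. , 321.7])]
bell top [600.1 159. ]
weight [509.  219.2]
labels [434.  205.1]
ink cap [527.9 146.8] ink [522.2 142.6]
mat t [array([668.1,  -9.2]), array([661.2, -87.5]), array([426.5, -67.5]), array([432.9,   8.9])]
mat s [array([660.6, -83.8]), array([425.6, -64.9]), array([430.4,  11.8]), array([665.4,  -7.8])]
op t tip/hf/hb [622.6 -49.7] [525.5 -43.2] [446.6 -39.3]
op s [621.5 -46.7] [525.7 -42.3] [447.5 -39.4]
case t [array([ 638.1, -150.7]), array([ 651.3, -302.2]), array([ 418. , -321.7]), array([ 405.9, -170.9])]
case s [array([ 651. , -297.5]), array([ 416.1, -318.9]), array([ 403.2, -169.9]), array([ 634.8, -147.3])]
```

```bash
cat >> h.py <<'E'
def go(x,y,z,yaw,pr=True):
    s=sense(); M=R.from_euler("xyz",s["tcp_rot"]).as_matrix()
    d=np.array([x,y,z])-s["eef_pos"]; t=M.T@d/10
    w=np.arctan2(M[1,0],M[0,0]); tw=-((yaw-w+np.pi/2)%np.pi-np.pi/2) if False else -(yaw-w)
    tw=(tw+np.pi)%(2*np.pi)-np.pi
    print("t=%.1f pos"%s["clock"],np.round(s["eef_pos"],1),"yaw %.3f q"%w,np.round(s["qpos"],2),"F",np.round(s["contact_force"],1),"op %.3f"%s["opening"])
    print("GO cm",np.round(t,2),"twist %.3f"%tw)
E
python3 -c "
from h import *
go(505,-42,150,1.52)"
```

```text
t=0.1 pos [206.4 589.5 206.9] yaw 1.234 q [ 1.23  0.35  1.63  0.    1.16 -0.  ] F [ 0.7  0.  -0.3] op 1.001
GO cm [-49.72  49.05   5.76] twist -0.286
```

{"fn": "arm_command", "kwargs": {"plan": [{"translation": [-2.5, 2.5, 0], "twist": 0, "gripper": 0.6}, {"translation": [-5.3, 5.2, 0], "twist": 0, "gripper": 0.6}, {"translation": [-8.1, 8, 0], "twist": 0, "gripper": 0.6}, {"translation": [-10.9, 10.8, 0], "twist": 0, "gripper": 0.6}, {"translation": [-13.7, 13.5, 0], "twist": 0, "gripper": 0.6}]}}

```text
clock: 0.52
eef_pos: [288.8, 413.7, 206.7]
tcp_rot: [3.142, 0.002, 1.235]
contact_force: [0.8, 0.4, -0.1]
opening: 0.6
```

{"fn": "arm_command", "kwargs": {"plan": [{"translation": [-2.8, 2.8, 0], "twist": 0, "gripper": 0.6}, {"translation": [-5.6, 5.5, 0], "twist": 0, "gripper": 0.6}, {"translation": [-8.4, 8.3, 0], "twist": 0, "gripper": 0.6}, {"translation": [-11.2, 11, 0], "twist": 0, "gripper": 0.6}, {"translation": [-14, 13.8, 0], "twist": 0, "gripper": 0.6}]}}

```text
clock: 0.93
eef_pos: [372.9, 234.1, 206.9]
tcp_rot: [-3.141, 0.002, 1.235]
contact_force: [1.0, 0.4, 0.7]
opening: 0.598
```

```bash
python3 -c "
from h import *
go(505,-42,150,1.52)"
```

```text
t=0.9 pos [372.9 234.1 206.9] yaw 1.235 q [ 0.56  0.06  2.01 -0.    1.07 -0.68] F [1.  0.4 0.7] op 0.598
GO cm [-21.71  21.57   5.73] twist -0.285
```

{"fn": "arm_command", "kwargs": {"plan": [{"translation": [-2.8, 2.8, 0], "twist": 0, "gripper": 0.6}, {"translation": [-5.6, 5.5, 0], "twist": -0.05, "gripper": 0.6}, {"translation": [-8.4, 8.3, 0], "twist": -0.1, "gripper": 0.6}, {"translation": [-11.2, 11, 0.5], "twist": -0.15, "gripper": 0.6}, {"translation": [-14, 13.8, 1], "twist": -0.2, "gripper": 0.6}]}}

```text
clock: 1.35
eef_pos: [457.5, 54.5, 197.3]
tcp_rot: [3.141, 0.002, 1.437]
contact_force: [-0.1, -0.3, -0.1]
opening: 0.598
```

```bash
python3 -c "
from h import *
go(505,-42,100,1.52)"
```

```text
t=1.4 pos [457.5  54.5 197.3] yaw 1.437 q [ 0.12  0.11  1.98 -0.    1.05 -1.32] F [-0.1 -0.3 -0.1] op 0.598
GO cm [-8.92  5.99  9.74] twist -0.083
```

{"fn": "arm_command", "kwargs": {"plan": [{"translation": [-2.2, 1.5, 2], "twist": -0.03, "gripper": 0.6}, {"translation": [-4.5, 3, 4], "twist": -0.06, "gripper": 0.6}, {"translation": [-6.7, 4.5, 6.5], "twist": -0.083, "gripper": 0.6}, {"translation": [-8.92, 6, 8.5], "twist": -0.083, "gripper": 0.6}, {"translation": [-8.92, 6, 9.7], "twist": -0.083, "gripper": 0.6}]}}

```text
clock: 1.77
eef_pos: [506.1, -45.4, 98.4]
tcp_rot: [-3.141, 0.003, 1.518]
contact_force: [-1.0, 0.7, -0.1]
opening: 0.598
```

```bash
python3 -c "
from h import *
go(505.5,-42,4,1.52)
f=grab_frame('side');crop(f,170,130,130,130,4.6,'s2.png')
f=grab_frame('top');crop(f,220,110,155,115,5,'t3.png')"
```

```text
t=1.8 pos [506.1 -45.4  98.4] yaw 1.518 q [-0.09  0.31  1.98 -0.    0.85 -1.61] F [-1.   0.7 -0.1] op 0.598
GO cm [ 0.36 -0.08  9.44] twist -0.002
```

View pics/s2.png

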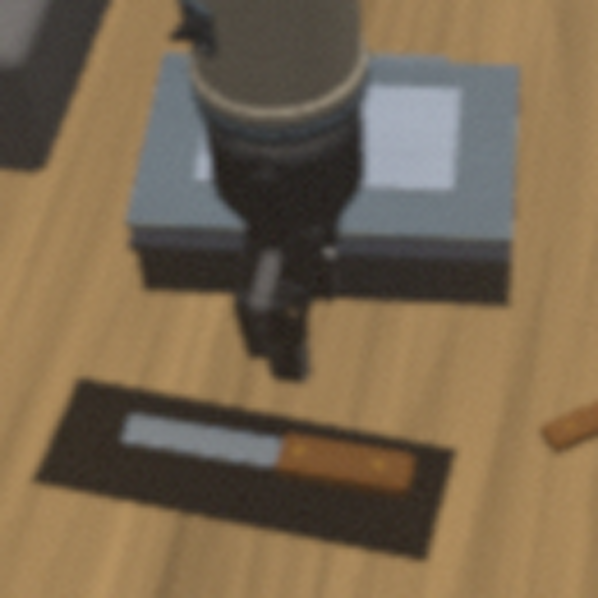

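View pics/t3.png

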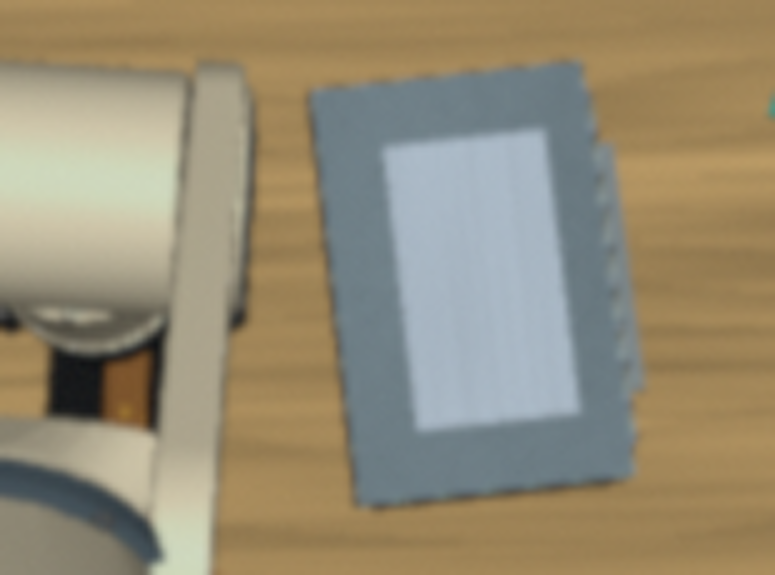

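{"fn": "arm_command", "kwargs": {"plan": [{"translation": [0.36, -0.05, 2.5], "twist": 0, "gripper": 0.6}, {"translation": [0.36, -0.05, 5], "twist": 0, "gripper": 0.6}, {"translation": [0.36, -0.05, 7], "twist": 0, "gripper": 0.6}, {"translation": [0.36, -0.05, 8.4], "twist": 0, "gripper": 0.6}, {"translation": [0.36, -0.05, 9.3], "twist": 0, "gripper": 0.6}]}}

```text
clock: 2.28
eef_pos: [501.9, -38.5, 4.4]
tcp_rot: [-3.136, 0.001, 1.519]
contact_force: [-0.3, -0.7, 0.4]
opening: 0.602
```

{"fn": "arm_command", "kwargs": {"plan": [{"translation": [0, 0, 0], "twist": 0, "gripper": 0.6}, {"translation": [0, 0, 0], "twist": 0, "gripper": 0.4}, {"translation": [0, 0, 0], "twist": 0, "gripper": 0.2}, {"translation": [0, 0, 0], "twist": 0, "gripper": 0.1}, {"translation": [0, 0, 0], "twist": 0, "gripper": 0.1}], "squeeze": 100}}

```text
clock: 2.7
eef_pos: [502.6, -38.6, 5.4]
tcp_rot: [-3.137, 0.001, 1.519]
contact_force: [0.3, 0.5, -0.2]
opening: 0.1
```

```bash
python3 -c "
from h import *
go(505.5,-42,4,1.52)"
```

```text
t=2.7 pos [502.6 -38.6   5.4] yaw 1.519 q [-0.08  0.47  2.03 -0.    0.65 -1.6 ] F [ 0.3  0.5 -0.2] op 0.100
GO cm [-0.33  0.31  0.14] twist -0.001
```

```bash
python3 -c "
from h import *
f=grab_frame('side');cv2.imwrite('pics/s3f.png',f);crop(f,170,130,130,130,4.6,'s3.png')"
```

```text
(no output)
```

View pics/s3.png

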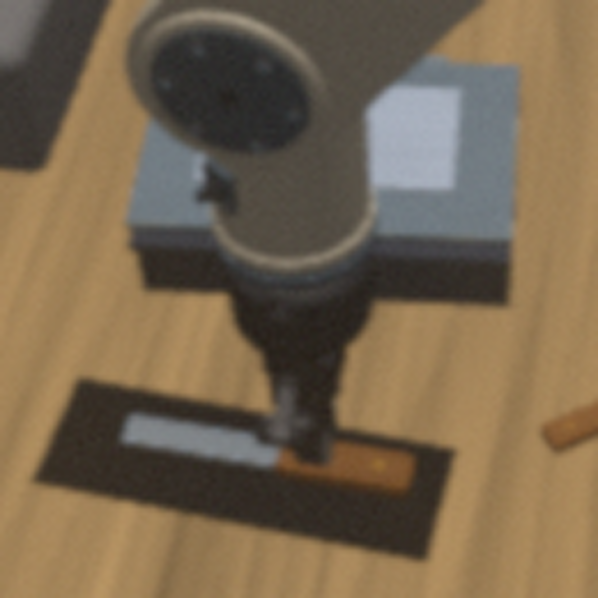

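```bash
python3 -c "
from h import *
go(505.5,-42,4,1.52)
p=sense()['eef_pos']
for z in (p[2],17,24,40,60): print(z,(proj('side',[p[0],p[1],z])-[170,130])*4.6)
"
```

```text
t=2.8 pos [502.5 -38.6   5.3] yaw 1.519 q [-0.08  0.47  2.03 -0.    0.65 -1.6 ] F [-0.6 -0.6 -0.2] op 0.100
GO cm [-0.33  0.32  0.12] twist -0.001
5.259519617852315 [[316.20823834 466.62499282]]
17 [[315.19516955 455.19443935]]
24 [[314.58298377 448.28708779]]
40 [[313.16021343 432.23383198]]
60 [[311.33433105 411.63222382]]
```

```bash
python3 -c "
from h import *
f=cv2.imread('pics/s3f.png');crop(f,210,195,60,50,12,'s4.png')"
```

```text
(no output)
```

View pics/s4.png

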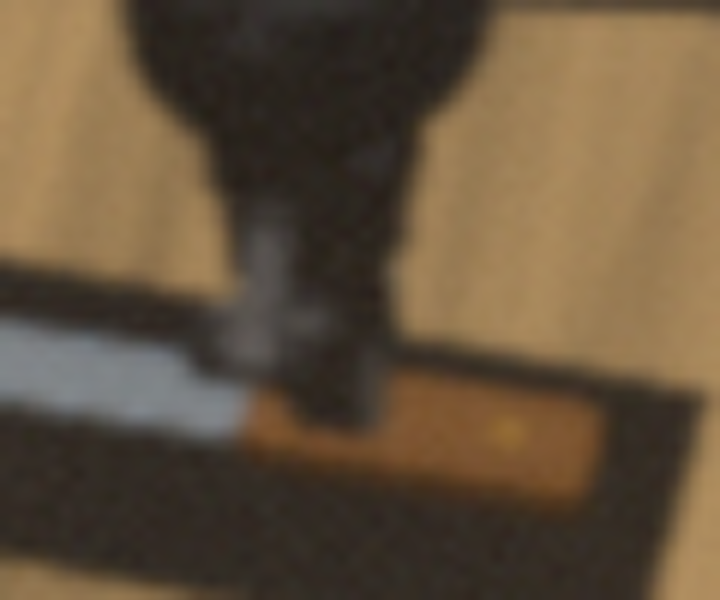

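```bash
python3 -c "
from h import *
for y in (-45-25,-45,-45+25):
  for z in (98,106,112): print(y,z,(proj('side',[506,y,z])-[170,130])*4.6)
"
```

```text
-70 98 [[312.01908897 326.29726042]]
-70 106 [[311.2709983  317.29686866]]
-70 112 [[310.7039992  310.47521687]]
-45 98 [[303.63545091 360.94008317]]
-45 106 [[302.82449584 352.0109247 ]]
-45 112 [[302.20974931 345.24215373]]
-20 98 [[294.98787167 396.67356222]]
-20 106 [[294.1104233  387.82465988]]
-20 112 [[293.44515893 381.11559336]]
```

{"fn": "arm_command", "kwargs": {"plan": [{"translation": [0, 0, 0], "twist": 0, "gripper": 0}, {"translation": [0, 0, 0], "twist": 0, "gripper": 0}, {"translation": [0, 0, 0], "twist": 0, "gripper": 0}, {"translation": [0, 0, 0], "twist": 0, "gripper": 0}, {"translation": [0, 0, 0], "twist": 0, "gripper": 0}]}}

```text
clock: 3.17
eef_pos: [502.5, -38.6, 5.3]
tcp_rot: [-3.137, 0.001, 1.519]
contact_force: [-0.2, -0.6, -0.3]
opening: -0.001
```

{"fn": "arm_command", "kwargs": {"plan": [{"translation": [0, 0, -1], "twist": 0, "gripper": 0}, {"translation": [0, 0, -3], "twist": 0, "gripper": 0}, {"translation": [0, 0, -5], "twist": 0, "gripper": 0}, {"translation": [0, 0, -7], "twist": 0, "gripper": 0}, {"translation": [0, 0, -7], "twist": 0, "gripper": 0}]}}

```text
clock: 3.58
eef_pos: [505.2, -38.7, 79.1]
tcp_rot: [3.141, 0.001, 1.519]
contact_force: [1.4, -0.5, -0.4]
opening: 0.001
```

```bash
python3 -c "
from h import *
go(505.5,-42,4,1.52)
f=grab_frame('side');crop(f,180,160,90,80,8,'s5.png')
p=sense()['eef_pos']; print((proj('side',p)-[180,160])*8)"
```

```text
t=3.6 pos [505.2 -38.7  79.1] yaw 1.519 q [-0.08  0.34  1.99 -0.    0.81 -1.6 ] F [ 1.4 -0.5 -0.4] op 0.001
GO cm [-0.32  0.04  7.52] twist -0.001
[[452.50330361 442.61561953]]
```

View pics/s5.png

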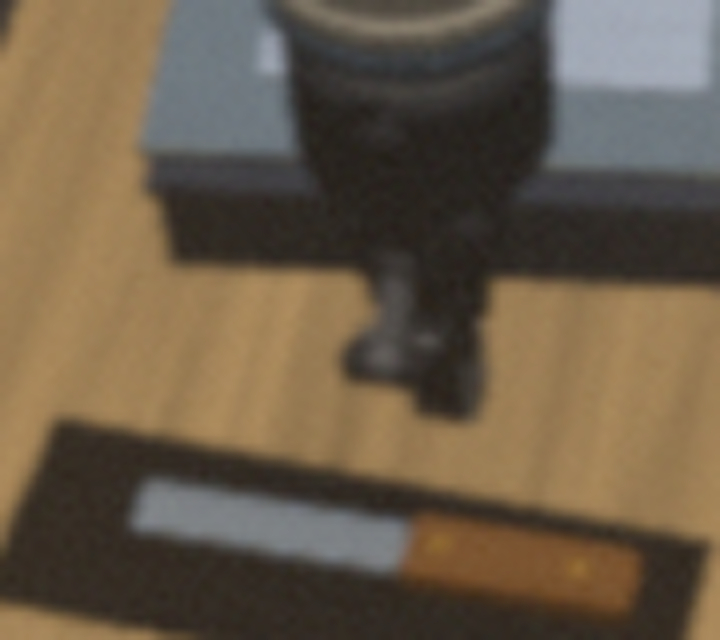

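{"fn": "arm_command", "kwargs": {"plan": [{"translation": [-0.3, 0, 1], "twist": 0, "gripper": 0.6}, {"translation": [-0.3, 0, 2], "twist": 0, "gripper": 0.6}, {"translation": [-0.3, 0, 3.5], "twist": 0, "gripper": 0.6}, {"translation": [-0.3, 0, 5], "twist": 0, "gripper": 0.6}, {"translation": [-0.3, 0, 6.5], "twist": 0, "gripper": 0.6}]}}

```text
clock: 4.05
eef_pos: [502.9, -41.8, 10.1]
tcp_rot: [-3.139, 0.001, 1.519]
contact_force: [-0.3, -0.2, -0.3]
opening: 0.597
```

{"fn": "arm_command", "kwargs": {"plan": [{"translation": [0, 0, 0.5], "twist": 0, "gripper": 0.6}, {"translation": [0, 0, 0.8], "twist": 0, "gripper": 0.6}, {"translation": [0, 0, 1.1], "twist": 0, "gripper": 0.6}, {"translation": [0, 0, 1.4], "twist": 0, "gripper": 0.6}, {"translation": [0, 0, 1.4], "twist": 0, "gripper": 0.6}]}}

```text
clock: 4.47
eef_pos: [502.8, -41.8, -4.2]
tcp_rot: [-3.139, 0.001, 1.519]
contact_force: [-0.4, 0.6, 0.4]
opening: 0.599
```

```bash
python3 -c "
from h import *
go(505.5,-42,-6,1.52)"
```

```text
t=4.5 pos [502.8 -41.8  -4.2] yaw 1.519 q [-0.08  0.48  2.03 -0.    0.63 -1.6 ] F [-0.4  0.6  0.4] op 0.599
GO cm [-0.01  0.27  0.18] twist -0.001
```

{"fn": "arm_command", "kwargs": {"plan": [{"translation": [0, -0.2, 0], "twist": 0, "gripper": 0.45}, {"translation": [0, -0.2, 0], "twist": 0, "gripper": 0.35}, {"translation": [0, -0.2, 0], "twist": 0, "gripper": 0.25}, {"translation": [0, -0.2, 0], "twist": 0, "gripper": 0.15}, {"translation": [0, -0.2, 0], "twist": 0, "gripper": 0.15}], "squeeze": 100}}

```text
clock: 4.88
eef_pos: [501.1, -41.7, -3.9]
tcp_rot: [-3.139, 0.001, 1.519]
contact_force: [0.4, -0.2, -1.2]
opening: 0.147
```

```bash
python3 -c "
from h import *
go(505.5,-42,-6,1.52)
f=grab_frame('side');crop(f,180,160,90,80,8,'s6.png')"
```

```text
t=4.9 pos [501.1 -41.7  -3.9] yaw 1.519 q [-0.08  0.48  2.04 -0.    0.63 -1.6 ] F [ 0.4 -0.2 -1.2] op 0.147
GO cm [-0.01  0.44  0.21] twist -0.001
```

View pics/s6.png

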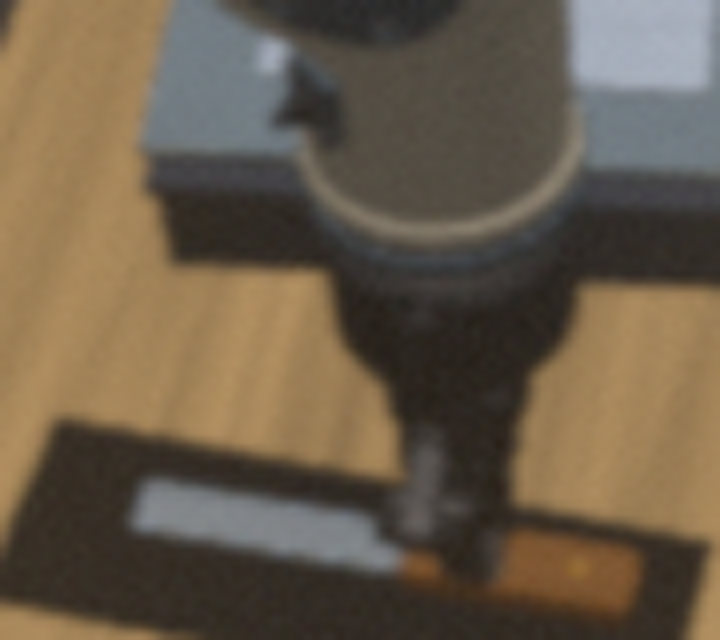

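{"fn": "arm_command", "kwargs": {"plan": [{"translation": [0, 0.3, 0], "twist": 0, "gripper": 0.25}, {"translation": [0, 0.4, 0], "twist": 0, "gripper": 0.4}, {"translation": [0, 0.4, 0], "twist": 0, "gripper": 0.6}, {"translation": [0, 0.4, 0], "twist": 0, "gripper": 0.7}, {"translation": [0, 0.4, 0], "twist": 0, "gripper": 0.7}]}}

```text
clock: 5.35
eef_pos: [505.0, -41.9, -4.0]
tcp_rot: [-3.139, 0.001, 1.519]
contact_force: [-0.6, -0.6, -0.0]
opening: 0.696
```

```bash
python3 -c "
from h import *
go(505.5,-42,-6,1.52)
p=sense()['eef_pos']
print((proj('side',[p,p+[0,30,0],p-[0,30,0]])-[210,190])*12)
f=grab_frame('side');crop(f,210,190,60,50,12,'s7.png')"
```

```text
t=5.3 pos [505.  -41.9  -4. ] yaw 1.519 q [-0.08  0.48  2.03 -0.    0.63 -1.6 ] F [-0.6 -0.6 -0. ] op 0.696
GO cm [-0.01  0.05  0.2 ] twist -0.001
[[338.83271986 507.24290221]
 [314.08329016 616.48405031]
 [362.74066856 401.71595484]]
```

View pics/s7.png

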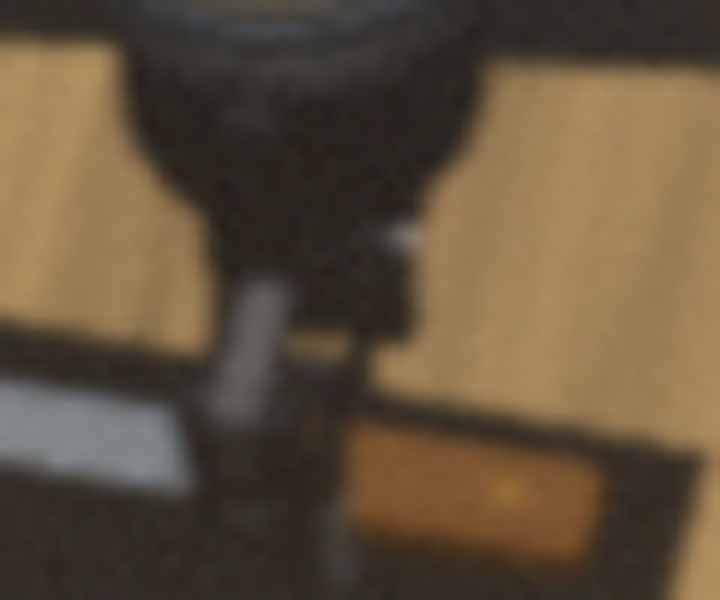

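{"fn": "arm_command", "kwargs": {"plan": [{"translation": [0, 0, 0.1], "twist": 0, "gripper": 0.4}, {"translation": [0, 0, 0.2], "twist": 0, "gripper": 0.2}, {"translation": [0, 0, 0.2], "twist": 0, "gripper": 0}, {"translation": [0, 0, 0.2], "twist": 0, "gripper": 0}, {"translation": [0, 0, 0.2], "twist": 0, "gripper": 0}]}}

```text
clock: 5.82
eef_pos: [504.9, -41.9, -6.0]
tcp_rot: [-3.139, 0.001, 1.519]
contact_force: [-0.2, 0.1, -0.8]
opening: 0.007
```

```bash
python3 -c "
from h import *
go(505.5,-42,-6,1.52)
f=grab_frame('side');crop(f,210,190,60,50,12,'s8.png')"
```

```text
t=5.8 pos [504.9 -41.9  -6. ] yaw 1.519 q [-0.08  0.49  2.03 -0.    0.63 -1.6 ] F [-0.2  0.1 -0.8] op 0.007
GO cm [-0.01  0.06 -0.  ] twist -0.001
```

View pics/s8.png

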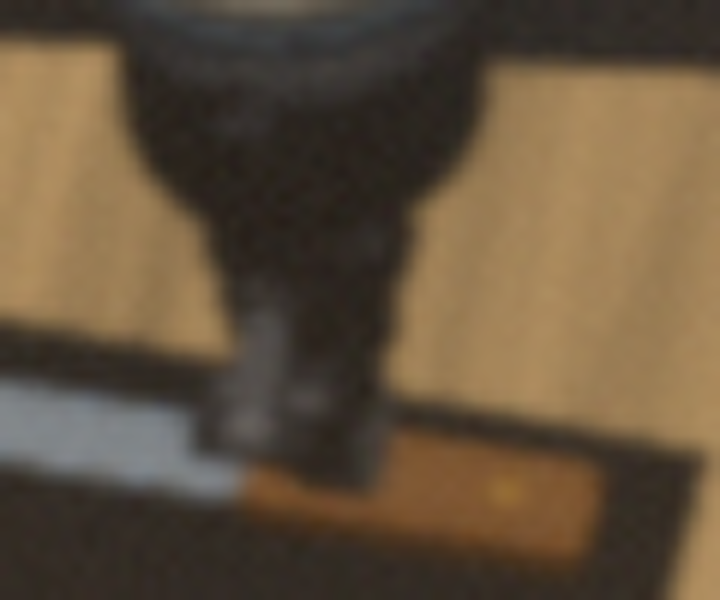

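{"fn": "arm_command", "kwargs": {"plan": [{"translation": [0, 0, -0.5], "twist": 0, "gripper": 0.2}, {"translation": [0, 0, -0.5], "twist": 0, "gripper": 0.4}, {"translation": [0, 0, 0], "twist": 0, "gripper": 0.6}, {"translation": [0, 0, 0.2], "twist": 0, "gripper": 0.6}, {"translation": [0, 0, 0.4], "twist": 0, "gripper": 0.6}]}}

```text
clock: 6.28
eef_pos: [504.7, -41.9, -10.4]
tcp_rot: [-3.138, 0.001, 1.519]
contact_force: [-0.5, 0.2, -0.4]
opening: 0.603
```

{"fn": "arm_command", "kwargs": {"plan": [{"translation": [0, 0, 0.1], "twist": 0, "gripper": 0.6}, {"translation": [0, 0, 0.2], "twist": 0, "gripper": 0.6}, {"translation": [0, 0, 0.3], "twist": 0, "gripper": 0.6}, {"translation": [0, 0, 0.4], "twist": 0, "gripper": 0.6}, {"translation": [0, 0, 0.4], "twist": 0, "gripper": 0.6}]}}

```text
clock: 6.7
eef_pos: [504.6, -41.9, -14.6]
tcp_rot: [-3.138, 0.001, 1.519]
contact_force: [-0.5, -0.1, -0.3]
opening: 0.601
```

{"fn": "arm_command", "kwargs": {"plan": [{"translation": [0, 0, 0.1], "twist": 0, "gripper": 0.6}, {"translation": [0, 0, 0.2], "twist": 0, "gripper": 0.5}, {"translation": [0, 0, 0.2], "twist": 0, "gripper": 0.35}, {"translation": [0, 0, 0.2], "twist": 0, "gripper": 0.25}, {"translation": [0, 0, 0.2], "twist": 0, "gripper": 0.15}]}}

```text
clock: 7.12
eef_pos: [504.5, -41.9, -16.2]
tcp_rot: [-3.138, 0.001, 1.519]
contact_force: [-1.6, 0.7, 6.8]
opening: 0.267
```

```bash
python3 -c "
from h import *
go(505.5,-42,-16,1.52)
f=grab_frame('side');crop(f,210,190,60,50,12,'s9.png')"
```

```text
t=7.1 pos [504.5 -41.9 -16.2] yaw 1.519 q [-0.08  0.51  2.03 -0.    0.61 -1.6 ] F [-1.6  0.7  6.8] op 0.267
GO cm [-0.01  0.1  -0.02] twist -0.001
```

View pics/s9.png

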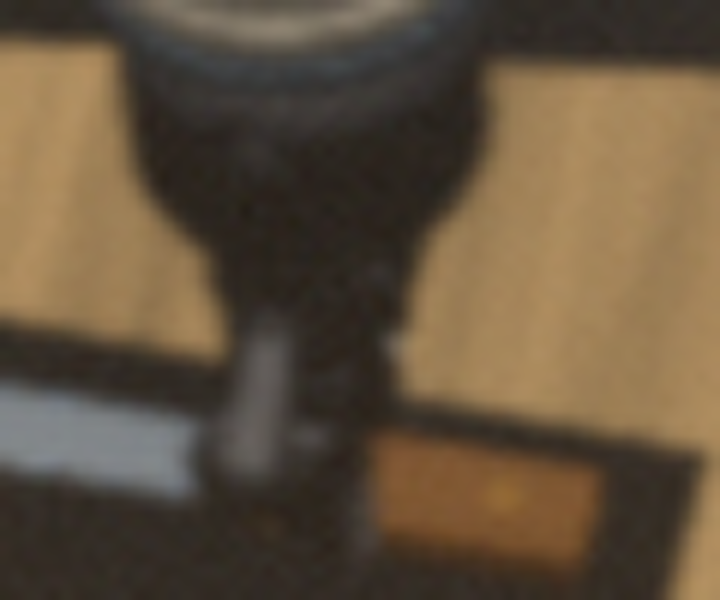

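{"fn": "arm_command", "kwargs": {"plan": [{"translation": [0, 0, 0], "twist": 0, "gripper": 0.1}, {"translation": [0, 0, -1], "twist": 0, "gripper": 0.1}, {"translation": [0, 0, -3], "twist": 0, "gripper": 0.1}, {"translation": [0, 0, -5], "twist": 0, "gripper": 0.1}, {"translation": [0, 0, -7], "twist": 0, "gripper": 0.1}], "squeeze": 120}}

```text
clock: 7.58
eef_pos: [504.4, -41.8, 54.9]
tcp_rot: [-3.137, 0.001, 1.519]
contact_force: [0.4, 0.1, -1.3]
opening: 0.26
```

```bash
python3 -c "
from h import *
go(507.9,-20,50,0.091)
f=grab_frame('side');crop(f,170,130,130,130,4.6,'s10.png')"
```

```text
t=7.6 pos [504.4 -41.8  54.9] yaw 1.519 q [-0.08  0.38  2.01 -0.    0.76 -1.6 ] F [ 0.4  0.1 -1.3] op 0.260
GO cm [2.19 0.24 0.49] twist 1.428
```

View pics/s10.png

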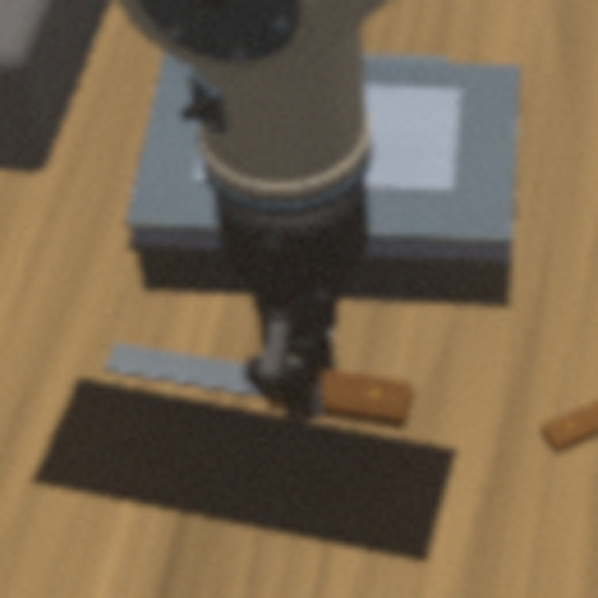

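{"fn": "arm_command", "kwargs": {"plan": [{"translation": [1, 0, 0], "twist": 0.1, "gripper": 0.1}, {"translation": [2, 0, 0], "twist": 0.22, "gripper": 0.1}, {"translation": [3, 0, 0], "twist": 0.34, "gripper": 0.1}, {"translation": [4, 0, 0], "twist": 0.46, "gripper": 0.1}, {"translation": [4, 0, 0], "twist": 0.58, "gripper": 0.1}]}}

```text
clock: 8.05
eef_pos: [508.8, -0.7, 58.7]
tcp_rot: [3.14, 0.0, 0.933]
contact_force: [-0.5, 0.3, -0.9]
opening: 0.259
```

{"fn": "arm_command", "kwargs": {"plan": [{"translation": [0, 0, 0], "twist": 0.12, "gripper": 0.1}, {"translation": [0, 0, 0], "twist": 0.24, "gripper": 0.1}, {"translation": [0, 0, 0], "twist": 0.36, "gripper": 0.1}, {"translation": [0, 0, 0], "twist": 0.48, "gripper": 0.1}, {"translation": [0, 0, 0], "twist": 0.58, "gripper": 0.1}]}}

```text
clock: 8.47
eef_pos: [508.6, -0.7, 58.9]
tcp_rot: [3.14, -0.0, 0.347]
contact_force: [0.5, 0.8, -1.6]
opening: 0.261
```

```bash
python3 -c "
from h import *
go(507.9,-15,45,0.091)"
```

```text
t=8.5 pos [508.6  -0.7  58.9] yaw 0.347 q [-0.    0.38  2.   -0.    0.76 -0.35] F [ 0.5  0.8 -1.6] op 0.261
GO cm [-0.56  1.32  1.39] twist 0.256
```

{"fn": "arm_command", "kwargs": {"plan": [{"translation": [-0.2, 0.3, 0.3], "twist": 0.1, "gripper": 0.1}, {"translation": [-0.4, 0.8, 0.8], "twist": 0.2, "gripper": 0.1}, {"translation": [-0.56, 1.3, 1.4], "twist": 0.256, "gripper": 0.1}, {"translation": [-0.56, 1.3, 1.4], "twist": 0.256, "gripper": 0.1}, {"translation": [-0.56, 1.3, 1.4], "twist": 0.256, "gripper": 0.1}]}}

```text
clock: 8.88
eef_pos: [507.5, -14.9, 44.9]
tcp_rot: [3.141, -0.0, 0.093]
contact_force: [0.1, -0.8, -0.6]
opening: 0.262
```

```bash
python3 -c "
from h import *
go(507.9,-15,45,0.091)
f=grab_frame('side');crop(f,190,130,110,100,6,'s11.png')
f=grab_frame('top');crop(f,220,110,155,115,5,'t11.png')"
```

```text
t=8.9 pos [507.5 -14.9  44.9] yaw 0.093 q [-0.03  0.4   2.01 -0.    0.73 -0.12] F [ 0.1 -0.8 -0.6] op 0.262
GO cm [ 0.04  0.01 -0.01] twist 0.002
```

View pics/s11.png

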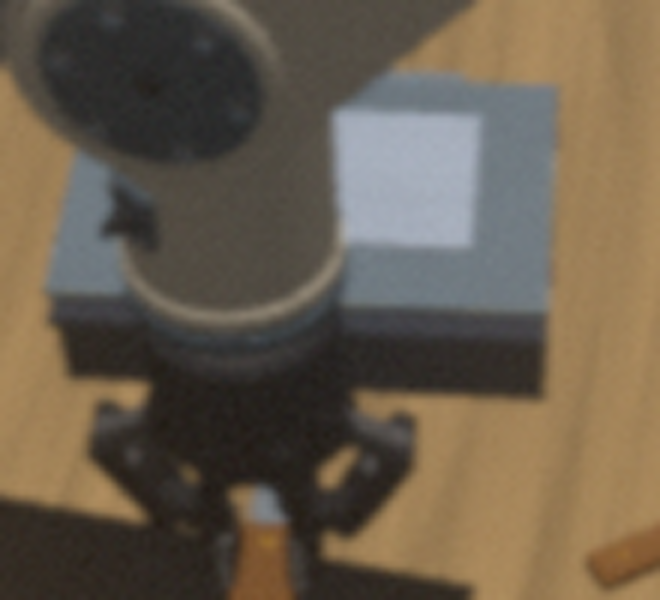

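View pics/t11.png

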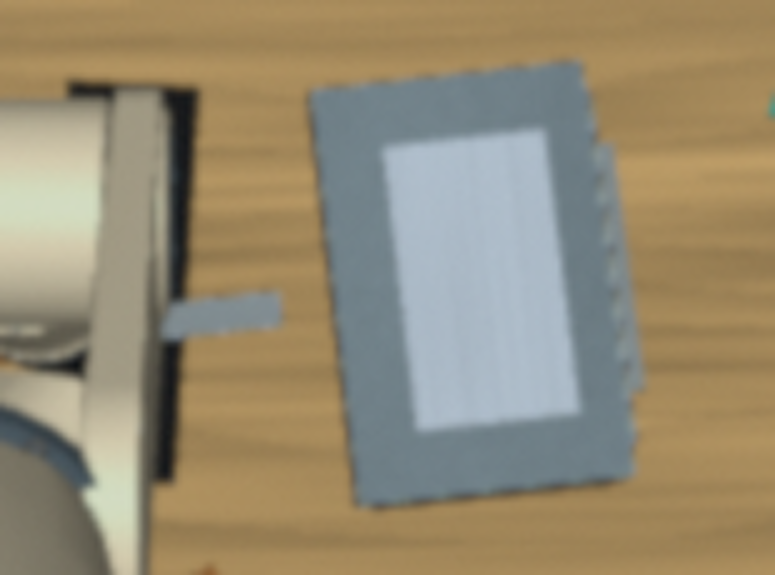

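```bash
python3 -c "
from h import *
print(at('top',un(281,308,220,110,5),70),at('top',un(330,295,220,110,5),80))
f=grab_frame('side');crop(f,200,190,80,65,9,'s12.png')
d=np.array([.091,-.996,0]);g=np.array([507.5,-14.9,0])
for z in (64,71,78):
  p=g-60*d+[0,0,z+7]; q=g-60*d+[0,0,z-7]; print(z,(proj('side',[p,q])-[200,190])*9)
"
```

```text
[ 517.76275292 -131.68666599   70.        ] [ 522.92688092 -158.72750257   80.        ]
64 [[281.72397838 485.14988531]
 [285.01597429 512.84181643]]
71 [[280.050633   471.07387599]
 [283.37899228 499.07169208]]
78 [[278.35864988 456.84108786]
 [281.72397838 485.14988531]]
```

View pics/s12.png

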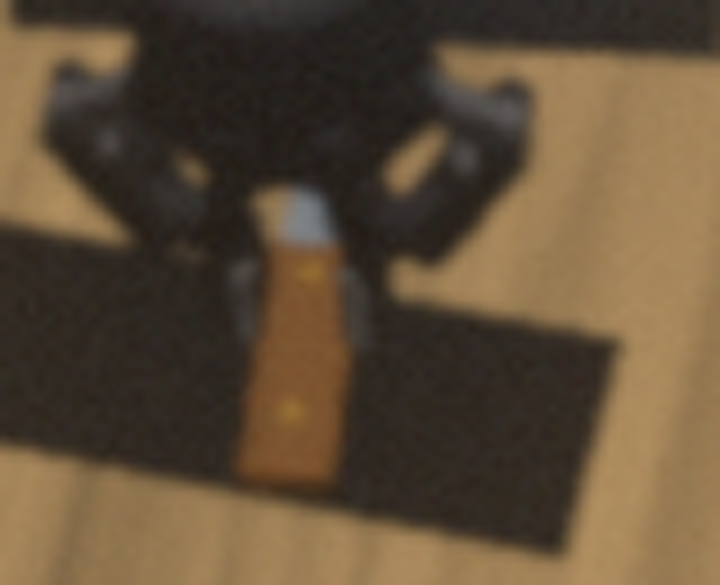

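{"fn": "arm_command", "kwargs": {"plan": [{"translation": [0, 0, 0.4], "twist": 0, "gripper": 0.1}, {"translation": [0, 1, 0.4], "twist": 0, "gripper": 0.1}, {"translation": [0, 2, 0.4], "twist": 0, "gripper": 0.1}, {"translation": [0, 2.6, 0.4], "twist": 0, "gripper": 0.1}, {"translation": [0, 2.9, 0.4], "twist": 0, "gripper": 0.1}]}}

```text
clock: 9.45
eef_pos: [510.9, -44.8, 41.4]
tcp_rot: [3.14, -0.001, 0.092]
contact_force: [0.3, 0.4, -1.9]
opening: 0.258
```

{"fn": "arm_command", "kwargs": {"plan": [{"translation": [0, 0.2, 0], "twist": 0, "gripper": 0.1}, {"translation": [0, 0.4, 0], "twist": 0, "gripper": 0.1}, {"translation": [0, 0.6, 0], "twist": 0, "gripper": 0.1}, {"translation": [0, 0.8, 0], "twist": 0, "gripper": 0.1}, {"translation": [0, 0.8, 0], "twist": 0, "gripper": 0.1}]}}

```text
clock: 9.87
eef_pos: [511.7, -53.0, 41.4]
tcp_rot: [3.14, -0.001, 0.092]
contact_force: [0.7, -0.2, -1.6]
opening: 0.265
```

```bash
python3 -c "
from h import *
go(507.9,-15,45,0.091)
f=grab_frame('top');crop(f,220,110,155,115,5,'t13.png')"
```

```text
t=9.9 pos [511.7 -53.   41.4] yaw 0.092 q [-0.11  0.41  2.   -0.    0.73 -0.2 ] F [ 0.7 -0.2 -1.6] op 0.265
GO cm [-0.03 -3.82 -0.36] twist 0.001
```

View pics/t13.png

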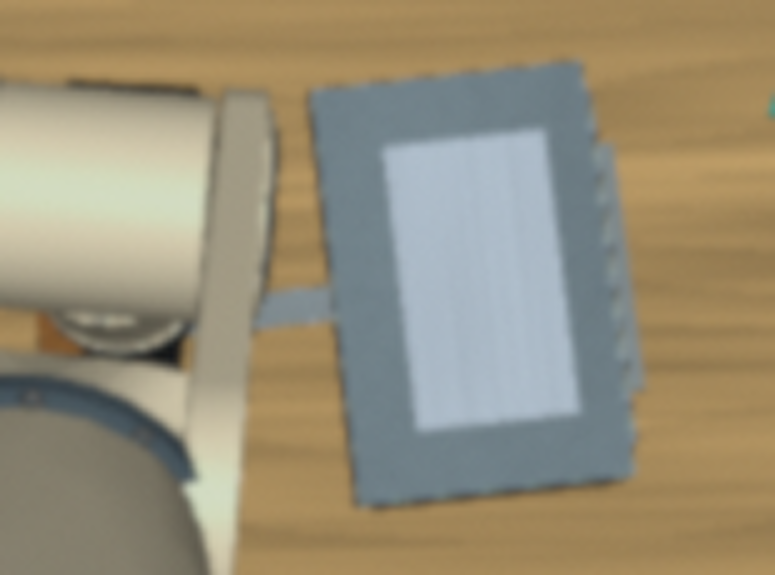

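{"fn": "arm_command", "kwargs": {"plan": [{"translation": [0, 0, -0.5], "twist": 0, "gripper": 0.1}, {"translation": [0, 0, -1], "twist": 0, "gripper": 0.1}, {"translation": [0, 0, -1.5], "twist": 0, "gripper": 0.1}, {"translation": [0, 0.1, -2], "twist": 0, "gripper": 0.1}, {"translation": [0, 0.2, -2.5], "twist": 0, "gripper": 0.1}]}}

```text
clock: 10.33
eef_pos: [511.7, -54.5, 67.0]
tcp_rot: [3.141, -0.001, 0.092]
contact_force: [0.5, 2.4, -4.1]
opening: 0.261
```

```bash
python3 -c "
from h import *
go(507.9,-15,45,0.091)
f=grab_frame('top');crop(f,220,110,155,115,5,'t14.png')
f=grab_frame('side');crop(f,170,110,120,120,5,'s14.png')"
```

```text
t=10.3 pos [511.7 -54.5  67. ] yaw 0.092 q [-0.11  0.37  1.98 -0.    0.79 -0.2 ] F [ 0.5  2.4 -4.1] op 0.261
GO cm [-0.01 -3.97  2.2 ] twist 0.001
```

View pics/t14.png

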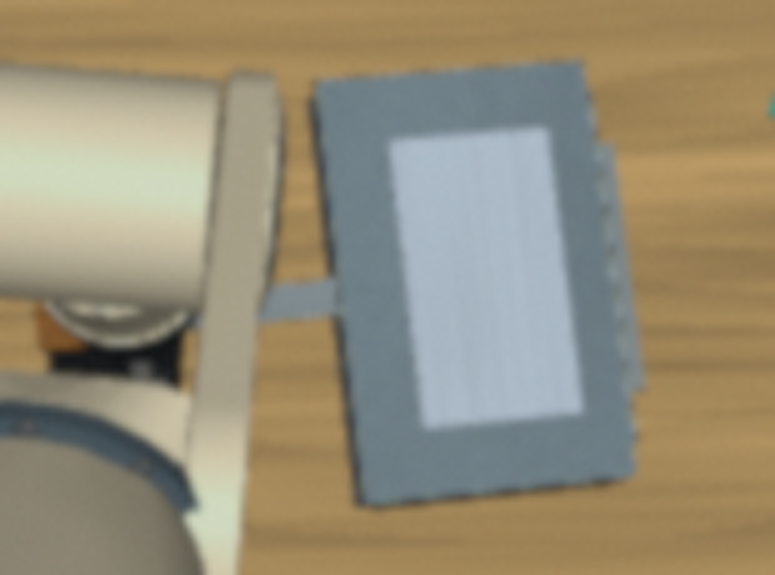

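View pics/s14.png

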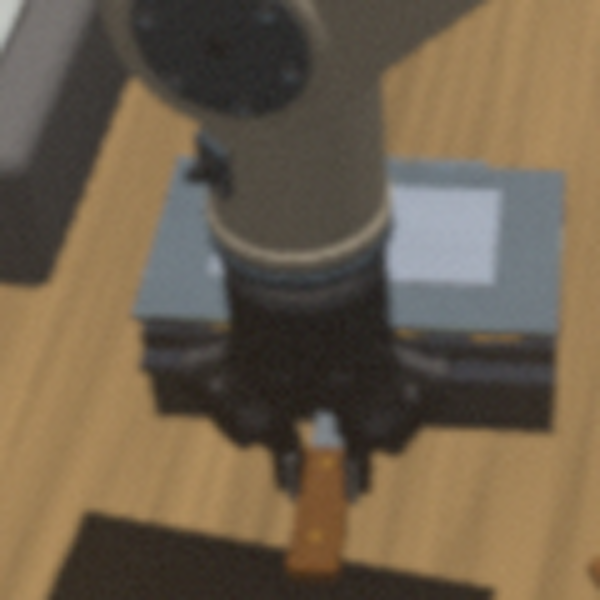

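{"fn": "arm_command", "kwargs": {"plan": [{"translation": [0, 0.4, -0.8], "twist": 0, "gripper": 0.1}, {"translation": [0, 0.8, -1.7], "twist": 0, "gripper": 0.1}, {"translation": [0, 1.1, -2.5], "twist": 0, "gripper": 0.1}, {"translation": [0, 1.8, -3.7], "twist": 0, "gripper": 0.1}, {"translation": [0, 2.6, -5.0], "twist": 0, "gripper": 0.1}]}}

```text
clock: 10.85
eef_pos: [514.4, -80.8, 118.4]
tcp_rot: [3.141, -0.002, 0.092]
contact_force: [-1.2, 3.5, -2.7]
opening: 0.26
```

```bash
python3 -c "
from h import *
go(507.9,-15,45,0.091)
f=grab_frame('top');crop(f,220,110,155,115,5,'t15.png')
f=grab_frame('side');crop(f,170,110,120,120,5,'s15.png')"
```

```text
t=10.8 pos [514.4 -80.8 118.4] yaw 0.092 q [-0.16  0.3   1.94 -0.    0.9  -0.25] F [-1.2  3.5 -2.7] op 0.260
GO cm [-0.06 -6.62  7.33] twist 0.001
```

View pics/t15.png

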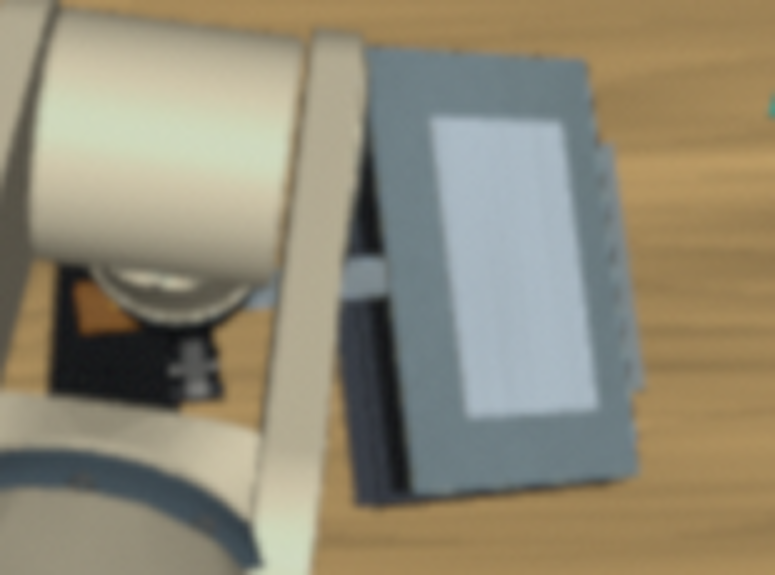

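View pics/s15.png

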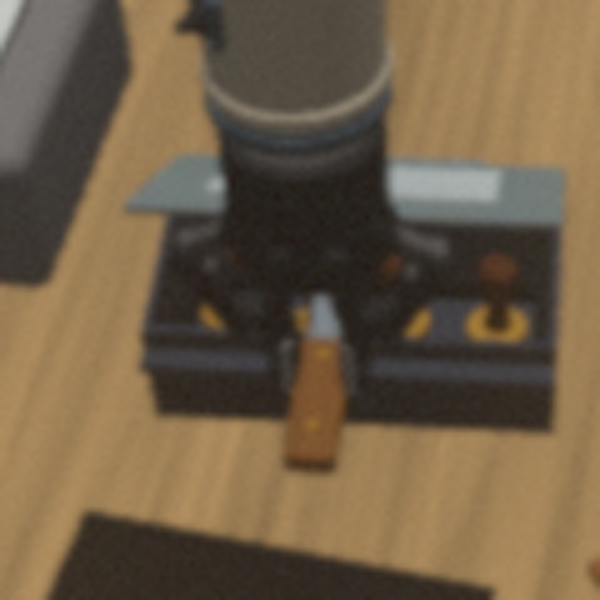

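{"fn": "arm_command", "kwargs": {"plan": [{"translation": [0, 1.0, -1.3], "twist": 0, "gripper": 0.1}, {"translation": [0, 2.0, -2.5], "twist": 0, "gripper": 0.1}, {"translation": [0, 3.2, -3.5], "twist": 0, "gripper": 0.1}, {"translation": [0, 4.5, -4.4], "twist": 0, "gripper": 0.1}, {"translation": [0, 5.7, -5.2], "twist": 0, "gripper": 0.1}]}}

```text
clock: 11.37
eef_pos: [521.1, -139.7, 172.6]
tcp_rot: [3.139, -0.007, 0.091]
contact_force: [-0.2, 1.5, -3.0]
opening: 0.256
```

```bash
python3 -c "
from h import *
go(507.9,-15,45,0.091)
f=grab_frame('side');crop(f,170,110,120,120,5,'s16.png')"
```

```text
t=11.4 pos [ 521.1 -139.7  172.6] yaw 0.091 q [-0.26  0.25  1.86 -0.    1.02 -0.36] F [-0.2  1.5 -3. ] op 0.256
GO cm [ -0.26 -12.57  12.72] twist 0.000
```

View pics/s16.png

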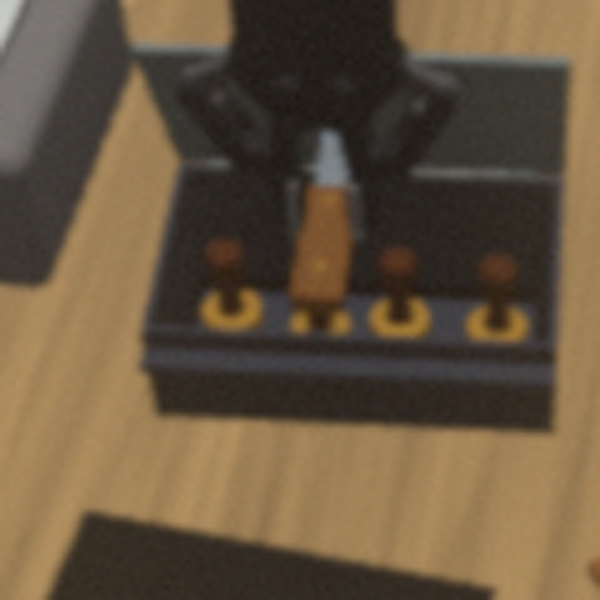

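{"fn": "arm_command", "kwargs": {"plan": [{"translation": [0, 1.3, -0.4], "twist": 0, "gripper": 0.1}, {"translation": [0, 2.6, -0.8], "twist": 0, "gripper": 0.1}, {"translation": [0, 3.9, -1.0], "twist": 0, "gripper": 0.1}, {"translation": [0, 5.2, -1.1], "twist": 0, "gripper": 0.1}, {"translation": [0, 6.5, -1.1], "twist": 0, "gripper": 0.1}]}}

```text
clock: 11.83
eef_pos: [528.3, -207.7, 185.5]
tcp_rot: [3.137, -0.009, 0.091]
contact_force: [0.3, 1.2, -2.3]
opening: 0.259
```

```bash
python3 -c "
from h import *
go(507.9,-15,45,0.091)
f=grab_frame('side');crop(f,170,80,120,120,5,'s17.png')"
```

```text
t=11.8 pos [ 528.3 -207.7  185.5] yaw 0.091 q [-0.38  0.28  1.79 -0.    1.06 -0.47] F [ 0.3  1.2 -2.3] op 0.259
GO cm [ -0.41 -19.45  13.95] twist -0.000
```

View pics/s17.png

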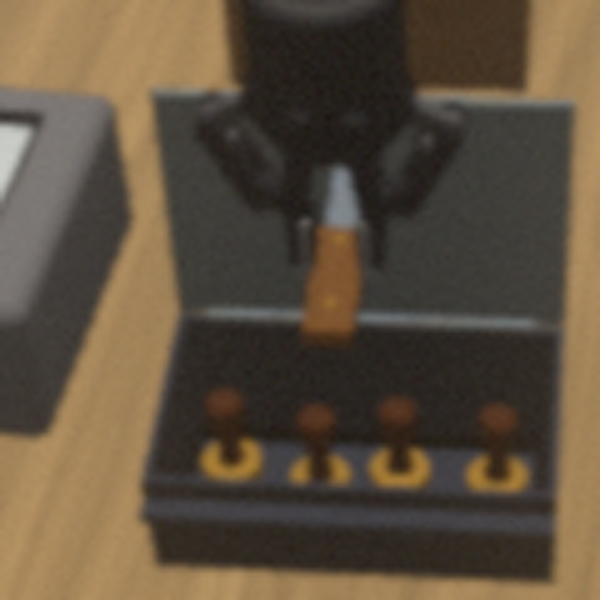

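{"fn": "arm_command", "kwargs": {"plan": [{"translation": [0, 0.6, 0], "twist": 0, "gripper": 0.1}, {"translation": [0, 1.2, 0], "twist": 0, "gripper": 0.1}, {"translation": [0, 1.8, 0.1], "twist": 0, "gripper": 0.1}, {"translation": [0, 2.4, 0.1], "twist": 0, "gripper": 0.1}, {"translation": [0, 2.4, 0.1], "twist": 0, "gripper": 0.1}]}}

```text
clock: 12.3
eef_pos: [531.1, -234.8, 184.6]
tcp_rot: [3.134, -0.01, 0.09]
contact_force: [0.3, -0.4, -0.6]
opening: 0.257
```

{"fn": "arm_command", "kwargs": {"plan": [{"translation": [0, -2, 0], "twist": 0, "gripper": 0.1}, {"translation": [0, -5, 0], "twist": 0, "gripper": 0.1}, {"translation": [0, -9, 0], "twist": 0, "gripper": 0.1}, {"translation": [0, -13, 0], "twist": 0, "gripper": 0.1}, {"translation": [0, -16, 0], "twist": 0, "gripper": 0.1}]}}

```text
clock: 12.72
eef_pos: [516.2, -73.2, 183.5]
tcp_rot: [3.134, -0.01, 0.09]
contact_force: [-0.2, -0.2, -0.3]
opening: 0.263
```

```bash
python3 -c "
from h import *
go(503,-38,60,0.091)
f=grab_frame('side');cv2.imwrite('pics/s18f.png',f);crop(f,150,80,130,130,4.6,'s18.png')
f=grab_frame('top');cv2.imwrite('pics/t18f.png',f);crop(f,220,90,155,115,5,'t18.png')"
```

```text
t=12.7 pos [516.2 -73.2 183.5] yaw 0.090 q [-0.14  0.21  1.89 -0.01  1.03 -0.23] F [-0.2 -0.2 -0.3] op 0.263
GO cm [-1.12 -3.71 12.32] twist -0.001
```

View pics/s18.png

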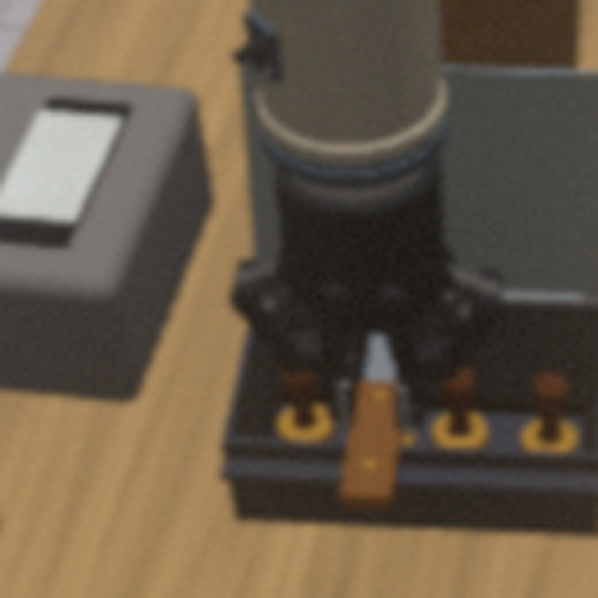

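View pics/t18.png

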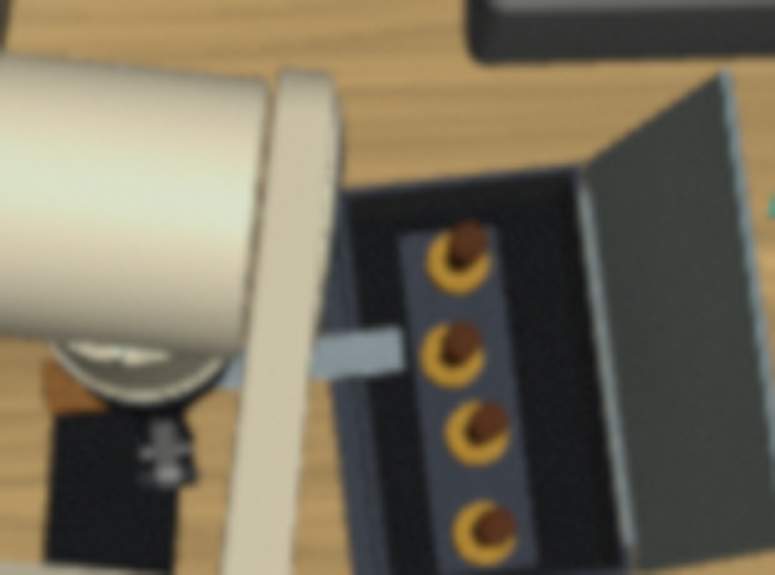

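{"fn": "arm_command", "kwargs": {"plan": [{"translation": [-0.2, -1, 1], "twist": -0.1, "gripper": 0.1}, {"translation": [-0.5, -2, 2], "twist": -0.22, "gripper": 0.1}, {"translation": [-0.8, -3, 3], "twist": -0.34, "gripper": 0.1}, {"translation": [-1.1, -3.5, 4], "twist": -0.46, "gripper": 0.1}, {"translation": [-1.1, -3.5, 5], "twist": -0.58, "gripper": 0.1}]}}

```text
clock: 13.23
eef_pos: [502.3, -37.9, 133.0]
tcp_rot: [3.13, -0.005, 0.681]
contact_force: [-0.1, -0.6, -1.9]
opening: 0.257
```

{"fn": "arm_command", "kwargs": {"plan": [{"translation": [0, 0, 1], "twist": -0.12, "gripper": 0.1}, {"translation": [0, 0, 2], "twist": -0.24, "gripper": 0.1}, {"translation": [0, 0, 3], "twist": -0.36, "gripper": 0.1}, {"translation": [0, 0, 4], "twist": -0.48, "gripper": 0.1}, {"translation": [0, 0, 5], "twist": -0.6, "gripper": 0.1}]}}

```text
clock: 13.65
eef_pos: [503.4, -38.8, 82.8]
tcp_rot: [3.128, 0.003, 1.287]
contact_force: [-0.0, 0.4, -0.8]
opening: 0.259
```

```bash
python3 -c "
from h import *
go(505,-38,10,1.49)"
```

```text
t=13.7 pos [503.4 -38.8  82.8] yaw 1.287 q [-0.08  0.33  2.   -0.01  0.8  -1.36] F [-0.   0.4 -0.8] op 0.259
GO cm [0.14 0.03 7.28] twist -0.203
```

{"fn": "arm_command", "kwargs": {"plan": [{"translation": [0.14, 0, 1.5], "twist": -0.1, "gripper": 0.1}, {"translation": [0.14, 0, 3], "twist": -0.2, "gripper": 0.1}, {"translation": [0.14, 0, 5], "twist": -0.203, "gripper": 0.1}, {"translation": [0.14, 0, 7], "twist": -0.203, "gripper": 0.1}, {"translation": [0.14, 0, 7.6], "twist": -0.203, "gripper": 0.1}]}}

```text
clock: 14.07
eef_pos: [503.8, -38.4, 4.7]
tcp_rot: [3.131, 0.006, 1.49]
contact_force: [-0.7, 1.3, -1.9]
opening: 0.258
```

{"fn": "arm_command", "kwargs": {"plan": [{"translation": [0, 0, 0.6], "twist": 0, "gripper": 0.1}, {"translation": [0, 0, 1.2], "twist": 0, "gripper": 0.1}, {"translation": [0, 0, 1.7], "twist": 0, "gripper": 0.1}, {"translation": [0, 0, 2.1], "twist": 0, "gripper": 0.1}, {"translation": [0, 0, 2.1], "twist": 0, "gripper": 0.1}]}}

```text
clock: 14.48
eef_pos: [504.7, -38.7, -15.8]
tcp_rot: [3.13, 0.006, 1.49]
contact_force: [-1.4, -0.5, 2.4]
opening: 0.256
```

```bash
python3 -c "
from h import *
go(505,-38,-15,1.49)
f=grab_frame('side');crop(f,170,160,130,100,5,'s19.png')"
```

```text
t=14.5 pos [504.7 -38.7 -15.8] yaw 1.490 q [-0.08  0.5   2.04 -0.01  0.59 -1.56] F [-1.4 -0.5  2.4] op 0.256
GO cm [ 0.07  0.03 -0.08] twist 0.000
```

View pics/s19.png

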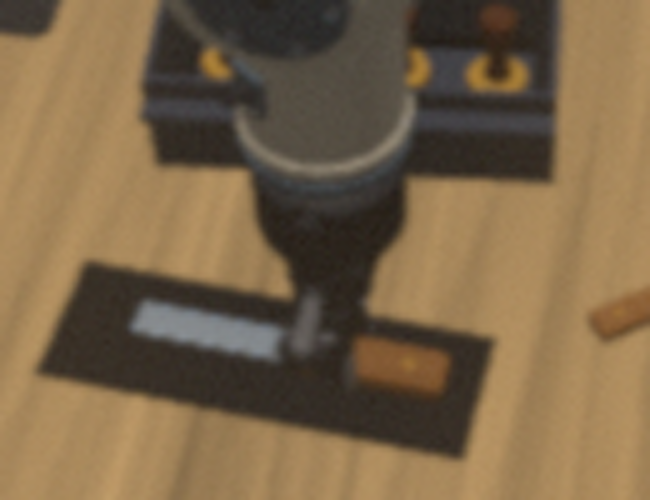

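{"fn": "arm_command", "kwargs": {"plan": [{"translation": [0, 0, 0], "twist": 0, "gripper": 0.35}, {"translation": [0, 0, 0], "twist": 0, "gripper": 0.5}, {"translation": [0, 0, 0], "twist": 0, "gripper": 0.6}, {"translation": [0, 0, -1], "twist": 0, "gripper": 0.6}, {"translation": [0, 0, -4], "twist": 0, "gripper": 0.6}], "squeeze": 40}}

```text
clock: 14.95
eef_pos: [501.6, -38.2, 22.3]
tcp_rot: [3.136, 0.006, 1.49]
contact_force: [-0.8, -0.1, -0.4]
opening: 0.6
```

{"fn": "arm_command", "kwargs": {"plan": [{"translation": [0, 0, -3], "twist": 0, "gripper": 0.6}, {"translation": [0, 0, -6], "twist": 0, "gripper": 0.6}, {"translation": [2, 0, -10], "twist": 0, "gripper": 0.6}, {"translation": [6, -2, -14], "twist": 0, "gripper": 0.6}, {"translation": [10, -4, -16], "twist": 0, "gripper": 0.6}]}}

```text
clock: 15.37
eef_pos: [479.4, 43.5, 171.8]
tcp_rot: [3.132, 0.005, 1.488]
contact_force: [0.8, -0.2, 0.3]
opening: 0.6
```

```bash
python3 -c "
from h import *
go(505,-38,-15,1.49)
f=grab_frame('side');cv2.imwrite('pics/s20f.png',f);crop(f,150,130,150,130,5,'s20.png')
f=grab_frame('top');cv2.imwrite('pics/t20f.png',f);crop(f,220,100,155,115,5,'t20.png')"
```

```text
t=15.4 pos [479.4  43.5 171.8] yaw 1.488 q [ 0.09  0.17  1.98 -0.01  0.99 -1.39] F [ 0.8 -0.2  0.3] op 0.600
GO cm [-7.82  3.04 18.75] twist -0.002
```

View pics/s20.png

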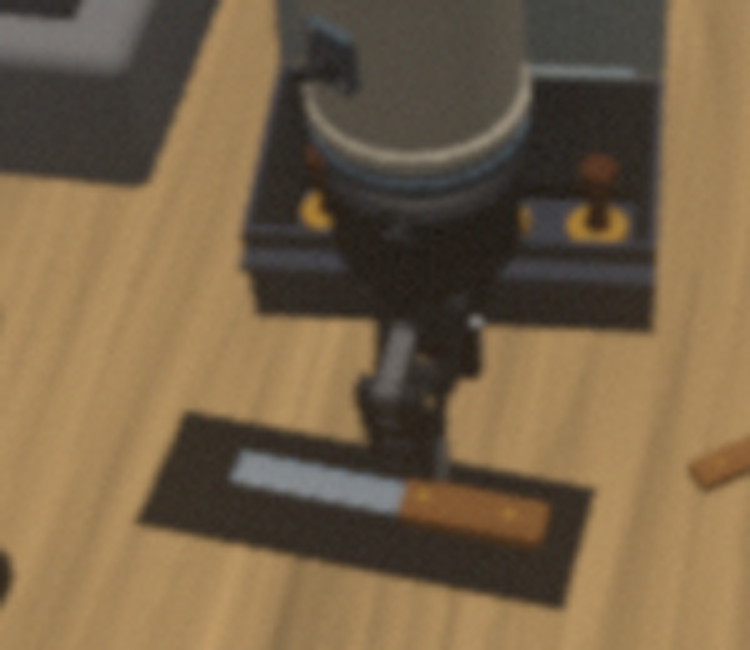

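View pics/t20.png

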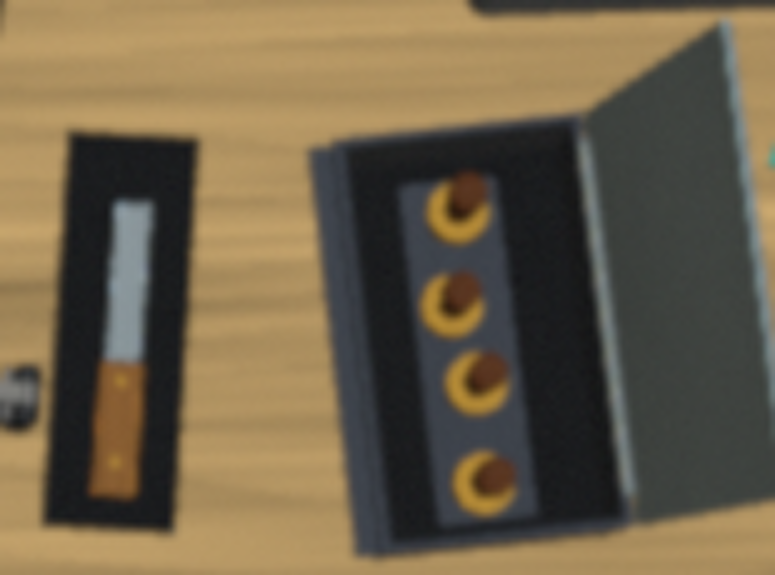

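```bash
python3 -c "
from h import *
k=[(467,190),(462,292),(487,372),(495,473)];ft=[(458,211),(452,304),(476,383),(485,484)]
for a,b in zip(k,ft): print(np.round(at('top',un(*a,220,100,5),69)[:2],1),np.round(at('top',un(*b,220,100,5),19)[:2],1))
go(522,-242,140,1.66)
for w in (): pass
c=np.array([514,217]);a=.137
for p in ((-82,-68),(-85,70),(-25,70),(70,5)):
  print(np.round(c+[p[0]*np.cos(a)-p[1]*np.sin(a),p[0]*np.sin(a)+p[1]*np.cos(a)],1))
"
```

```text
[ 611.  -239.1] [ 610.3 -240.1]
[ 552.9 -234.3] [ 554.9 -234.7]
[ 507.2 -246.8] [ 507.7 -247.2]
[ 450.4 -249.2] [ 448.3 -250.4]
t=15.5 pos [478.4  46.8 172.2] yaw 1.493 q [ 0.1   0.16  1.98 -0.01  0.99 -1.39] F [ 0.6  0.3 -0.3] op 0.600
GO cm [-28.44   6.56   3.4 ] twist -0.167
[442.1 138.4]
[420.2 274.7]
[479.7 282.9]
[582.7 231.5]
```

```bash
python3 -c "
from h import *
go(449.5,-249.8,120,1.66)"
```

```text
t=15.5 pos [478.4  46.8 172.2] yaw 1.493 q [ 0.1   0.16  1.98 -0.01  0.99 -1.39] F [ 0.6  0.3 -0.3] op 0.600
GO cm [-29.77  -0.63   5.33] twist -0.167
```

{"fn": "arm_command", "kwargs": {"plan": [{"translation": [-2.5, 0, 0], "twist": -0.03, "gripper": 0.6}, {"translation": [-6, -0.1, 0], "twist": -0.08, "gripper": 0.6}, {"translation": [-10, -0.2, 0], "twist": -0.12, "gripper": 0.6}, {"translation": [-14, -0.3, 0], "twist": -0.167, "gripper": 0.6}, {"translation": [-17.5, -0.4, 0], "twist": -0.167, "gripper": 0.6}]}}

```text
clock: 15.88
eef_pos: [460.0, -129.5, 173.3]
tcp_rot: [3.131, 0.006, 1.663]
contact_force: [0.3, 0.0, 0.0]
opening: 0.601
```

```bash
python3 -c "
from h import *
go(449.5,-249.8,80,1.66)"
```

```text
t=15.9 pos [ 460.  -129.5  173.3] yaw 1.663 q [-0.28  0.16  1.98 -0.    0.99 -1.94] F [0.3 0.  0. ] op 0.601
GO cm [-11.82  -2.26   9.38] twist 0.003
```

{"fn": "arm_command", "kwargs": {"plan": [{"translation": [-3.5, -0.7, 0.5], "twist": 0, "gripper": 0.6}, {"translation": [-7, -1.4, 1], "twist": 0, "gripper": 0.6}, {"translation": [-10, -2, 3], "twist": 0, "gripper": 0.6}, {"translation": [-11.8, -2.3, 6], "twist": 0, "gripper": 0.6}, {"translation": [-11.8, -2.3, 9], "twist": 0, "gripper": 0.6}]}}

```text
clock: 16.3
eef_pos: [449.5, -253.9, 83.9]
tcp_rot: [3.128, 0.009, 1.661]
contact_force: [-0.4, 0.5, 0.5]
opening: 0.596
```

```bash
python3 -c "
from h import *
go(449.5,-249.8,26,1.66)
f=grab_frame('side');cv2.imwrite('pics/s21f.png',f);crop(f,170,110,130,110,6,'s21.png')"
```

```text
t=16.3 pos [ 449.5 -253.9   83.9] yaw 1.661 q [-0.52  0.34  1.98  0.    0.81 -2.18] F [-0.4  0.5  0.5] op 0.596
GO cm [ 0.46 -0.04  5.79] twist 0.001
```

View pics/s21.png

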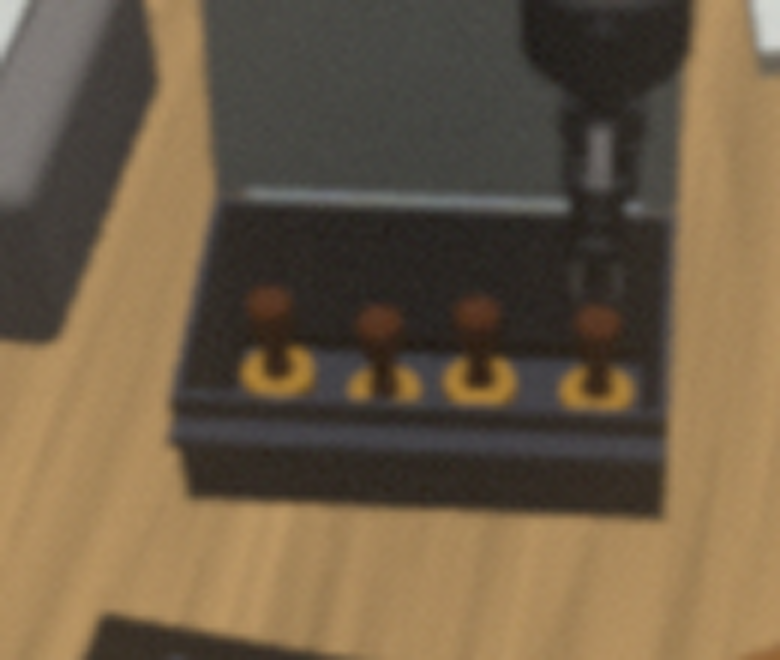

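{"fn": "arm_command", "kwargs": {"plan": [{"translation": [0.4, 0, 1], "twist": 0, "gripper": 0.6}, {"translation": [0.46, 0, 2.5], "twist": 0, "gripper": 0.6}, {"translation": [0.46, 0, 4], "twist": 0, "gripper": 0.6}, {"translation": [0.46, 0, 5.2], "twist": 0, "gripper": 0.6}, {"translation": [0.46, 0, 5.7], "twist": 0, "gripper": 0.6}]}}

```text
clock: 16.77
eef_pos: [444.9, -245.2, 20.5]
tcp_rot: [3.138, 0.002, 1.661]
contact_force: [0.4, 0.1, -0.0]
opening: 0.601
```

{"fn": "arm_command", "kwargs": {"plan": [{"translation": [0, 0, 0.1], "twist": 0, "gripper": 0.5}, {"translation": [0, 0, 0.1], "twist": 0, "gripper": 0.35}, {"translation": [0, 0, 0.1], "twist": 0, "gripper": 0.2}, {"translation": [0, 0, 0.1], "twist": 0, "gripper": 0.05}, {"translation": [0, 0, 0.1], "twist": 0, "gripper": 0.05}], "squeeze": 40}}

```text
clock: 17.18
eef_pos: [445.2, -245.4, 20.2]
tcp_rot: [3.137, 0.002, 1.661]
contact_force: [-0.1, 0.1, 0.0]
opening: 0.245
```

```bash
python3 -c "
from h import *
go(449.5,-249.8,26,1.66)"
```

```text
t=17.2 pos [ 445.2 -245.4   20.2] yaw 1.661 q [-0.51  0.44  2.02  0.    0.67 -2.17] F [-0.1  0.1  0. ] op 0.245
GO cm [-0.48  0.39 -0.58] twist 0.001
```

{"fn": "arm_command", "kwargs": {"plan": [{"translation": [0, 0, -1], "twist": 0, "gripper": 0.05}, {"translation": [0, 0, -3], "twist": 0, "gripper": 0.05}, {"translation": [0, 0, -6], "twist": 0, "gripper": 0.05}, {"translation": [0, 0, -9], "twist": 0, "gripper": 0.05}, {"translation": [0, 0, -12], "twist": 0, "gripper": 0.05}]}}

```text
clock: 17.6
eef_pos: [444.2, -244.9, 142.2]
tcp_rot: [3.137, 0.002, 1.661]
contact_force: [0.9, -0.5, -0.5]
opening: 0.247
```

```bash
python3 -c "
from h import *
go(442,138.4,140,1.66)
f=grab_frame('side');crop(f,170,110,130,110,6,'s22.png')"
```

```text
t=17.6 pos [ 444.2 -244.9  142.2] yaw 1.661 q [-0.51  0.25  1.95  0.    0.94 -2.17] F [ 0.9 -0.5 -0.5] op 0.247
GO cm [38.19  3.24  0.15] twist 0.001
```

View pics/s22.png

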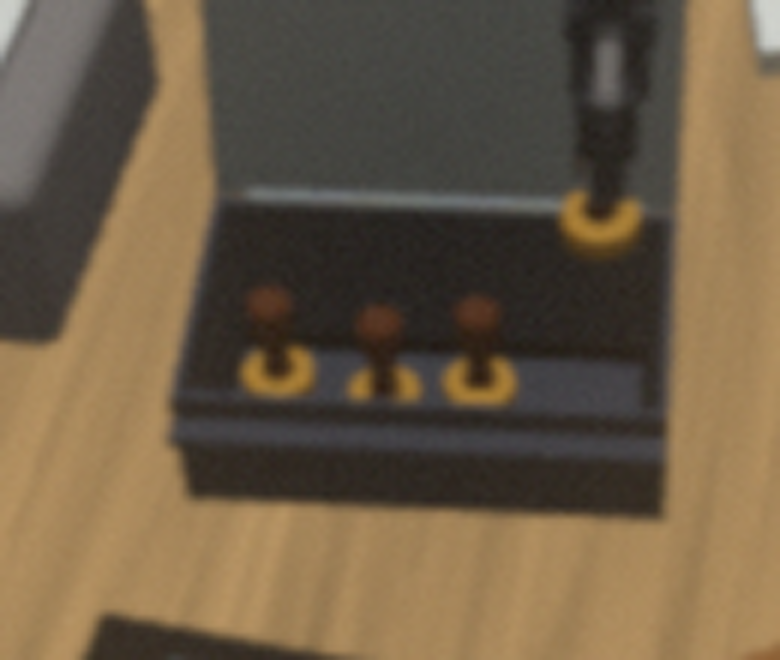

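{"fn": "arm_command", "kwargs": {"plan": [{"translation": [2.5, 0.2, 0], "twist": 0, "gripper": 0.05}, {"translation": [6, 0.5, 0], "twist": 0, "gripper": 0.05}, {"translation": [10, 0.8, 0], "twist": 0, "gripper": 0.05}, {"translation": [14, 1.2, 0], "twist": 0, "gripper": 0.05}, {"translation": [18, 1.5, 0], "twist": 0, "gripper": 0.05}]}}

```text
clock: 18.07
eef_pos: [445.6, -64.5, 147.7]
tcp_rot: [3.13, 0.007, 1.66]
contact_force: [1.6, 0.2, -1.2]
opening: 0.245
```

{"fn": "arm_command", "kwargs": {"plan": [{"translation": [4, 0.4, 0], "twist": 0, "gripper": 0.05}, {"translation": [8, 0.7, 0], "twist": 0, "gripper": 0.05}, {"translation": [12, 1.1, 0], "twist": 0, "gripper": 0.05}, {"translation": [15.5, 1.4, 0], "twist": 0, "gripper": 0.05}, {"translation": [18, 1.5, 0], "twist": 0, "gripper": 0.05}]}}

```text
clock: 18.48
eef_pos: [444.4, 119.0, 147.5]
tcp_rot: [3.128, 0.006, 1.661]
contact_force: [0.1, -0.6, -0.8]
opening: 0.248
```

```bash
python3 -c "
from h import *
go(439,138.4,60,1.66)"
```

```text
t=18.5 pos [444.4 119.  147.5] yaw 1.661 q [ 0.27  0.16  2.04 -0.01  0.92 -1.39] F [ 0.1 -0.6 -0.8] op 0.248
GO cm [ 2.03 -0.48  8.74] twist 0.001
```

{"fn": "arm_command", "kwargs": {"plan": [{"translation": [1.5, -0.3, 1.5], "twist": 0, "gripper": 0.05}, {"translation": [2, -0.5, 4], "twist": 0, "gripper": 0.05}, {"translation": [2, -0.5, 6.5], "twist": 0, "gripper": 0.05}, {"translation": [2, -0.5, 8.2], "twist": 0, "gripper": 0.05}, {"translation": [2, -0.5, 8.7], "twist": 0, "gripper": 0.05}]}}

```text
clock: 18.9
eef_pos: [437.2, 137.8, 58.7]
tcp_rot: [3.131, 0.007, 1.662]
contact_force: [0.0, -0.1, -0.8]
opening: 0.248
```

```bash
python3 -c "
from h import *
f=grab_frame('side');crop(f,140,240,150,140,5,'s23.png')
go(439,138.4,20,1.66)
"
```

```text
t=18.9 pos [437.5 137.7  59. ] yaw 1.662 q [ 0.31  0.31  2.11 -0.01  0.71 -1.34] F [-0.4 -0.5 -3. ] op 0.249
GO cm [0.08 0.12 3.9 ] twist 0.002
```

View pics/s23.png

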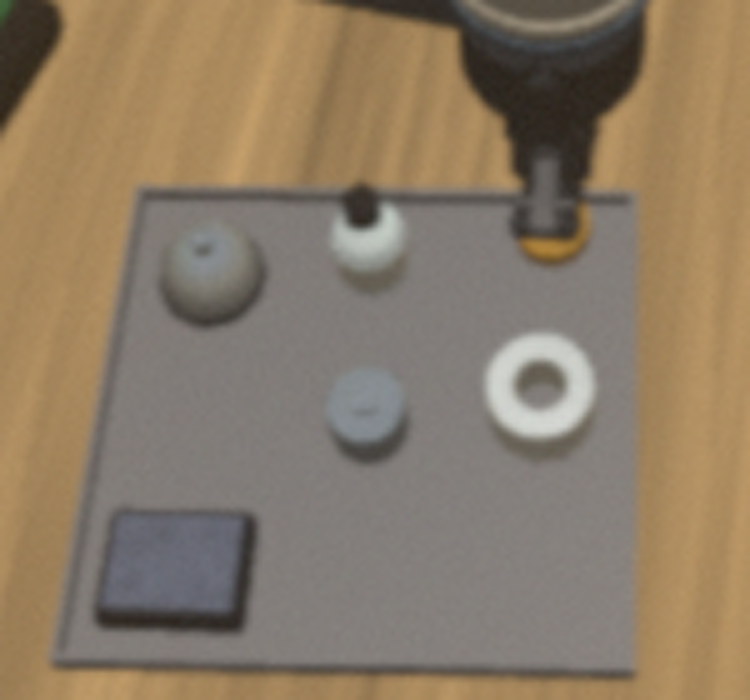

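{"fn": "arm_command", "kwargs": {"plan": [{"translation": [0, 0.2, 1.2], "twist": 0, "gripper": 0.05}, {"translation": [0, 0.4, 2.4], "twist": 0, "gripper": 0.05}, {"translation": [0, 0.4, 3.3], "twist": 0, "gripper": 0.05}, {"translation": [0, 0.4, 3.8], "twist": 0, "gripper": 0.05}, {"translation": [0, 0.4, 3.9], "twist": 0, "gripper": 0.05}]}}

```text
clock: 19.37
eef_pos: [441.7, 137.7, 20.0]
tcp_rot: [3.132, 0.007, 1.661]
contact_force: [-0.2, 0.3, -1.0]
opening: 0.244
```

```bash
python3 -c "
from h import *
go(440,138.4,19.2,1.66)
"
```

```text
t=19.4 pos [441.7 137.7  20. ] yaw 1.661 q [ 0.31  0.39  2.12 -0.02  0.62 -1.34] F [-0.2  0.3 -1. ] op 0.244
GO cm [ 0.09 -0.17  0.07] twist 0.001
```

{"fn": "arm_command", "kwargs": {"plan": [{"translation": [0, 0, 0.1], "twist": 0, "gripper": 0.05}, {"translation": [0, 0, 0.15], "twist": 0, "gripper": 0.05}, {"translation": [0, 0, 0.15], "twist": 0, "gripper": 0.3}, {"translation": [0, 0, 0.1], "twist": 0, "gripper": 0.4}, {"translation": [0, 0, 0.1], "twist": 0, "gripper": 0.5}]}}

```text
clock: 19.78
eef_pos: [442.1, 137.8, 19.4]
tcp_rot: [3.131, 0.007, 1.661]
contact_force: [-0.2, -0.1, -0.4]
opening: 0.499
```

{"fn": "arm_command", "kwargs": {"plan": [{"translation": [0, 0, -0.5], "twist": 0, "gripper": 0.5}, {"translation": [0, 0, -3], "twist": 0, "gripper": 0.5}, {"translation": [0, 0, -6], "twist": 0, "gripper": 0.5}, {"translation": [0, 0, -9], "twist": 0, "gripper": 0.5}, {"translation": [-2, 0, -12], "twist": 0, "gripper": 0.5}]}}

```text
clock: 20.2
eef_pos: [442.4, 120.1, 141.4]
tcp_rot: [3.13, 0.006, 1.663]
contact_force: [0.9, -0.1, -0.6]
opening: 0.501
```

```bash
python3 -c "
from h import *
f=grab_frame('side');cv2.imwrite('pics/s24f.png',f);crop(f,140,240,150,140,5,'s24.png')
f=grab_frame('top');cv2.imwrite('pics/t24f.png',f);crop(f,220,100,155,115,5,'t24.png')
go(507.4,-247,140,1.66)
"
```

```text
t=20.3 pos [445.4 118.2 144.2] yaw 1.661 q [ 0.26  0.17  2.05 -0.01  0.91 -1.39] F [0.3 0.2 0.3] op 0.503
GO cm [-36.93   2.87   0.69] twist 0.001
```

View pics/s24.png

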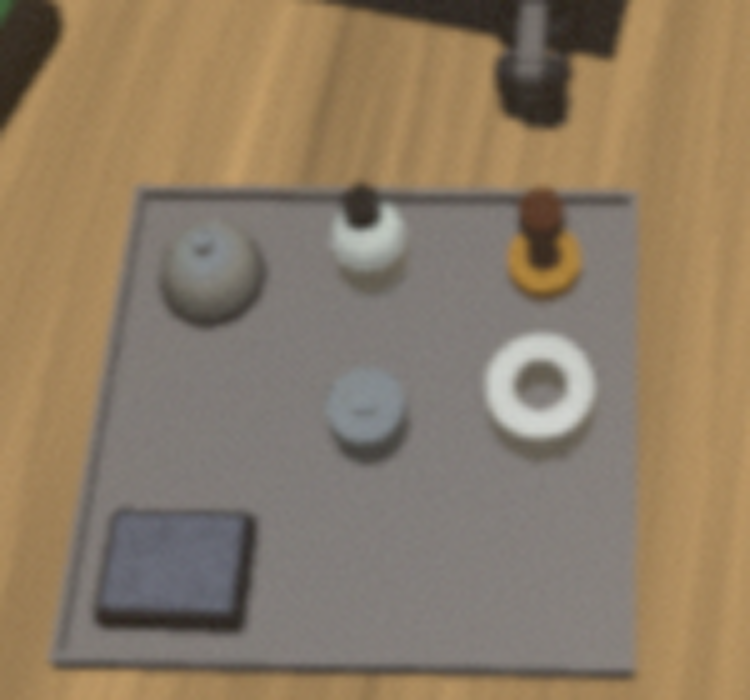

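View pics/t24.png

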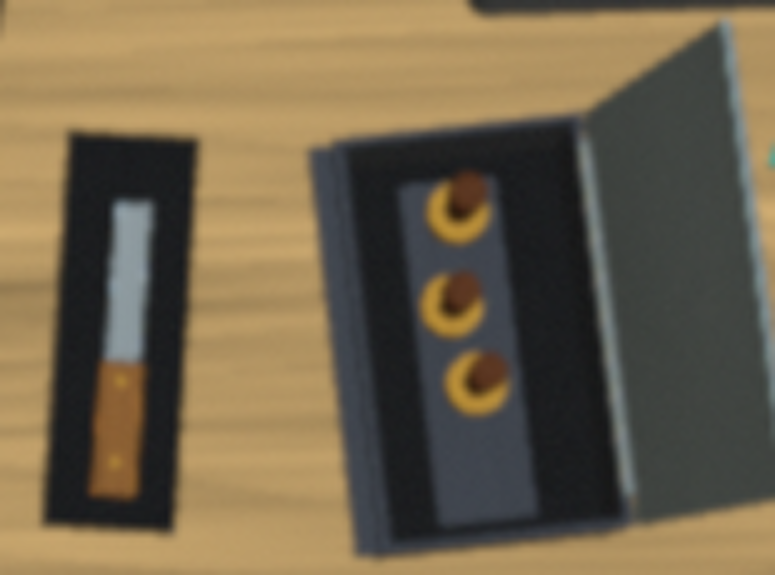

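{"fn": "arm_command", "kwargs": {"plan": [{"translation": [-2.5, 0.2, 0], "twist": 0, "gripper": 0.6}, {"translation": [-6, 0.5, 0], "twist": 0, "gripper": 0.6}, {"translation": [-10, 0.8, 0], "twist": 0, "gripper": 0.6}, {"translation": [-14, 1.1, 0], "twist": 0, "gripper": 0.6}, {"translation": [-18, 1.4, 0], "twist": 0, "gripper": 0.6}]}}

```text
clock: 20.72
eef_pos: [475.4, -61.3, 145.5]
tcp_rot: [3.123, 0.006, 1.662]
contact_force: [1.1, 0.7, -0.8]
opening: 0.599
```

{"fn": "arm_command", "kwargs": {"plan": [{"translation": [-4, 0.3, 0], "twist": 0, "gripper": 0.6}, {"translation": [-8, 0.6, 0], "twist": 0, "gripper": 0.6}, {"translation": [-12, 0.9, 0], "twist": 0, "gripper": 0.6}, {"translation": [-15.5, 1.2, 0], "twist": 0, "gripper": 0.6}, {"translation": [-18, 1.4, 0], "twist": 0, "gripper": 0.6}]}}

```text
clock: 21.13
eef_pos: [505.7, -242.3, 146.6]
tcp_rot: [3.123, 0.006, 1.66]
contact_force: [1.6, -0.6, -0.4]
opening: 0.599
```

```bash
python3 -c "
from h import *
go(507.4,-247,80,1.66)
"
```

```text
t=21.1 pos [ 505.7 -242.3  146.6] yaw 1.660 q [-0.45  0.31  1.84  0.01  0.97 -2.12] F [ 1.6 -0.6 -0.4] op 0.599
GO cm [-0.44  0.    6.67] twist 0.000
```

{"fn": "arm_command", "kwargs": {"plan": [{"translation": [-0.3, 0, 1.5], "twist": 0, "gripper": 0.6}, {"translation": [-0.4, 0, 4], "twist": 0, "gripper": 0.6}, {"translation": [-0.4, 0, 6], "twist": 0, "gripper": 0.6}, {"translation": [-0.4, 0, 6.6], "twist": 0, "gripper": 0.6}, {"translation": [-0.4, 0, 6.6], "twist": 0, "gripper": 0.6}]}}

```text
clock: 21.55
eef_pos: [505.9, -245.8, 78.9]
tcp_rot: [3.126, 0.004, 1.66]
contact_force: [0.4, 0.4, -0.2]
opening: 0.6
```

```bash
python3 -c "
from h import *
go(507.4,-247,23,1.66)
"
```

```text
t=21.6 pos [ 505.9 -245.8   78.9] yaw 1.660 q [-0.46  0.41  1.89  0.01  0.83 -2.12] F [ 0.4  0.4 -0.2] op 0.600
GO cm [-0.11  0.05  5.59] twist -0.000
```

{"fn": "arm_command", "kwargs": {"plan": [{"translation": [-0.1, 0.1, 1.5], "twist": 0, "gripper": 0.6}, {"translation": [-0.1, 0.1, 3], "twist": 0, "gripper": 0.6}, {"translation": [-0.1, 0.1, 4.5], "twist": 0, "gripper": 0.6}, {"translation": [-0.1, 0.1, 5.4], "twist": 0, "gripper": 0.6}, {"translation": [-0.1, 0.1, 5.5], "twist": 0, "gripper": 0.6}]}}

```text
clock: 21.97
eef_pos: [507.5, -246.4, 23.3]
tcp_rot: [3.127, 0.004, 1.66]
contact_force: [-0.1, 0.1, 0.5]
opening: 0.602
```

{"fn": "arm_command", "kwargs": {"plan": [{"translation": [0, 0, 0], "twist": 0, "gripper": 0.5}, {"translation": [0, 0, 0], "twist": 0, "gripper": 0.35}, {"translation": [0, 0, 0], "twist": 0, "gripper": 0.2}, {"translation": [0, 0, 0], "twist": 0, "gripper": 0.05}, {"translation": [0, 0, 0], "twist": 0, "gripper": 0.05}], "squeeze": 40}}

```text
clock: 22.38
eef_pos: [508.2, -246.7, 24.2]
tcp_rot: [3.126, 0.004, 1.66]
contact_force: [-0.9, 0.5, 4.4]
opening: 0.238
```

{"fn": "arm_command", "kwargs": {"plan": [{"translation": [0, 0, -1], "twist": 0, "gripper": 0.05}, {"translation": [0, 0, -3], "twist": 0, "gripper": 0.05}, {"translation": [0, 0, -6], "twist": 0, "gripper": 0.05}, {"translation": [0, 0, -9], "twist": 0, "gripper": 0.05}, {"translation": [0, 0, -12], "twist": 0, "gripper": 0.05}]}}

```text
clock: 22.8
eef_pos: [505.7, -246.1, 146.0]
tcp_rot: [3.126, 0.004, 1.66]
contact_force: [0.8, 0.4, -0.7]
opening: 0.242
```

```bash
python3 -c "
from h import *
go(418,274.7,140,1.66)
"
```

```text
t=22.8 pos [ 505.7 -246.1  146. ] yaw 1.660 q [-0.46  0.32  1.84  0.01  0.97 -2.12] F [ 0.8  0.4 -0.7] op 0.242
GO cm [52.66 -4.09  0.32] twist 0.000
```

{"fn": "arm_command", "kwargs": {"plan": [{"translation": [2.5, -0.2, 0], "twist": 0, "gripper": 0.05}, {"translation": [6, -0.5, 0], "twist": 0, "gripper": 0.05}, {"translation": [10, -0.8, 0], "twist": 0, "gripper": 0.05}, {"translation": [14, -1.1, 0], "twist": 0, "gripper": 0.05}, {"translation": [18, -1.4, 0], "twist": 0, "gripper": 0.05}]}}

```text
clock: 23.22
eef_pos: [474.9, -66.7, 145.8]
tcp_rot: [3.126, 0.004, 1.659]
contact_force: [0.6, 1.0, -1.6]
opening: 0.239
```

{"fn": "arm_command", "kwargs": {"plan": [{"translation": [4, -0.3, 0], "twist": 0, "gripper": 0.05}, {"translation": [8, -0.6, 0], "twist": 0, "gripper": 0.05}, {"translation": [12, -0.9, 0], "twist": 0, "gripper": 0.05}, {"translation": [16, -1.2, 0], "twist": 0, "gripper": 0.05}, {"translation": [19, -1.5, 0], "twist": 0, "gripper": 0.05}]}}

```text
clock: 23.63
eef_pos: [442.4, 123.7, 145.7]
tcp_rot: [3.125, 0.004, 1.66]
contact_force: [0.7, -0.8, -1.5]
opening: 0.243
```

```bash
python3 -c "
from h import *
go(419,274.7,140,1.66)
"
```

```text
t=23.6 pos [442.4 123.7 145.7] yaw 1.660 q [ 0.27  0.16  2.05 -0.01  0.91 -1.38] F [ 0.7 -0.8 -1.5] op 0.243
GO cm [15.25 -1.    0.49] twist -0.000
```

{"fn": "arm_command", "kwargs": {"plan": [{"translation": [4, -0.3, 0], "twist": 0, "gripper": 0.05}, {"translation": [8, -0.6, 0], "twist": 0, "gripper": 0.05}, {"translation": [12, -0.9, 0], "twist": 0, "gripper": 0.05}, {"translation": [14.8, -1, 1], "twist": 0, "gripper": 0.05}, {"translation": [15.2, -1, 3], "twist": 0, "gripper": 0.05}]}}

```text
clock: 24.05
eef_pos: [420.7, 279.6, 117.5]
tcp_rot: [3.119, -0.0, 1.662]
contact_force: [0.8, -1.2, -0.5]
opening: 0.238
```

```bash
python3 -c "
from h import *
go(419,274.7,60,1.66)
"
```

```text
t=24.1 pos [420.7 279.6 117.5] yaw 1.662 q [ 0.59  0.27  1.98 -0.01  0.87 -1.06] F [ 0.8 -1.2 -0.5] op 0.238
GO cm [-0.48 -0.34  5.74] twist 0.002
```

{"fn": "arm_command", "kwargs": {"plan": [{"translation": [-0.4, -0.3, 1.5], "twist": 0, "gripper": 0.05}, {"translation": [-0.4, -0.3, 3.5], "twist": 0, "gripper": 0.05}, {"translation": [-0.4, -0.3, 5.2], "twist": 0, "gripper": 0.05}, {"translation": [-0.4, -0.3, 5.7], "twist": 0, "gripper": 0.05}, {"translation": [-0.4, -0.3, 5.7], "twist": 0, "gripper": 0.05}]}}

```text
clock: 24.47
eef_pos: [418.4, 275.0, 59.8]
tcp_rot: [3.122, 0.001, 1.662]
contact_force: [1.0, -0.3, -0.9]
opening: 0.24
```

```bash
python3 -c "
from h import *
go(419,274.7,23,1.66)
"
```

```text
t=24.5 pos [418.4 275.   59.8] yaw 1.662 q [ 0.59  0.36  2.03 -0.01  0.74 -1.07] F [ 1.  -0.3 -0.9] op 0.240
GO cm [-0.03 -0.02  3.68] twist 0.002
```

{"fn": "arm_command", "kwargs": {"plan": [{"translation": [0, 0, 1.2], "twist": 0, "gripper": 0.05}, {"translation": [0, 0, 2.4], "twist": 0, "gripper": 0.05}, {"translation": [0, 0, 3.2], "twist": 0, "gripper": 0.05}, {"translation": [0, 0, 3.6], "twist": 0, "gripper": 0.05}, {"translation": [0, 0, 3.7], "twist": 0, "gripper": 0.05}]}}

```text
clock: 24.88
eef_pos: [419.5, 275.0, 23.2]
tcp_rot: [3.121, 0.001, 1.662]
contact_force: [-1.2, -3.1, 8.4]
opening: 0.246
```

```bash
python3 -c "
from h import *
go(419,274.7,23,1.66)
"
```

```text
t=24.9 pos [419.5 275.   23.2] yaw 1.662 q [ 0.58  0.42  2.05 -0.02  0.66 -1.06] F [-1.2 -3.1  8.4] op 0.246
GO cm [-0.03 -0.06  0.02] twist 0.002
```

Touching the floor (8 N). Release.

{"fn": "arm_command", "kwargs": {"plan": [{"translation": [0, 0, 0], "twist": 0, "gripper": 0.2}, {"translation": [0, 0, 0], "twist": 0, "gripper": 0.3}, {"translation": [0, 0, 0], "twist": 0, "gripper": 0.4}, {"translation": [0, 0, 0], "twist": 0, "gripper": 0.5}, {"translation": [0, 0, 0], "twist": 0, "gripper": 0.5}]}}

```text
clock: 25.3
eef_pos: [419.7, 275.2, 23.5]
tcp_rot: [3.121, 0.0, 1.662]
contact_force: [-0.2, 0.6, -1.0]
opening: 0.499
```

{"fn": "arm_command", "kwargs": {"plan": [{"translation": [0, 0, -0.5], "twist": 0, "gripper": 0.5}, {"translation": [0, 0, -3], "twist": 0, "gripper": 0.5}, {"translation": [0, 0, -6], "twist": 0, "gripper": 0.5}, {"translation": [0, 0, -9], "twist": 0, "gripper": 0.5}, {"translation": [-2, 0, -12], "twist": 0, "gripper": 0.5}]}}

```text
clock: 25.72
eef_pos: [419.3, 256.9, 145.4]
tcp_rot: [3.12, -0.001, 1.664]
contact_force: [1.4, -0.3, 0.7]
opening: 0.497
```

```bash
python3 -c "
from h import *
go(554,-234.5,140,1.66)
"
```

```text
t=25.7 pos [419.3 256.9 145.4] yaw 1.664 q [ 0.55  0.21  1.99 -0.01  0.92 -1.1 ] F [ 1.4 -0.3  0.7] op 0.497
GO cm [-50.18   8.84   0.68] twist 0.004
```

{"fn": "arm_command", "kwargs": {"plan": [{"translation": [-3, 0.5, 0], "twist": 0, "gripper": 0.6}, {"translation": [-7, 1.2, 0], "twist": 0, "gripper": 0.6}, {"translation": [-11, 1.9, 0], "twist": 0, "gripper": 0.6}, {"translation": [-15, 2.6, 0], "twist": 0, "gripper": 0.6}, {"translation": [-19, 3.3, 0], "twist": 0, "gripper": 0.6}]}}

```text
clock: 26.13
eef_pos: [469.9, 69.1, 146.6]
tcp_rot: [3.119, -0.001, 1.664]
contact_force: [1.2, 1.1, 1.0]
opening: 0.597
```

{"fn": "arm_command", "kwargs": {"plan": [{"translation": [-4, 0.7, 0], "twist": 0, "gripper": 0.6}, {"translation": [-8, 1.4, 0], "twist": 0, "gripper": 0.6}, {"translation": [-12, 2.1, 0], "twist": 0, "gripper": 0.6}, {"translation": [-16, 2.8, 0], "twist": 0, "gripper": 0.6}, {"translation": [-20, 3.5, 0], "twist": 0, "gripper": 0.6}]}}

```text
clock: 26.55
eef_pos: [523.6, -128.9, 147.9]
tcp_rot: [3.118, -0.001, 1.664]
contact_force: [0.4, 0.8, -0.2]
opening: 0.599
```

```bash
python3 -c "
from h import *
f=grab_frame('side');cv2.imwrite('pics/s25f.png',f);crop(f,140,240,150,140,5,'s25.png')
f=grab_frame('top');cv2.imwrite('pics/t25f.png',f);crop(f,220,100,155,115,5,'t25.png')
go(554,-234.5,140,1.66)
"
```

```text
t=26.6 pos [ 525.2 -131.9  148. ] yaw 1.660 q [-0.25  0.28  1.89  0.01  0.95 -1.92] F [ 0.6  0.6 -0.1] op 0.600
GO cm [-10.47   1.93   0.86] twist 0.000
```

View pics/s25.png

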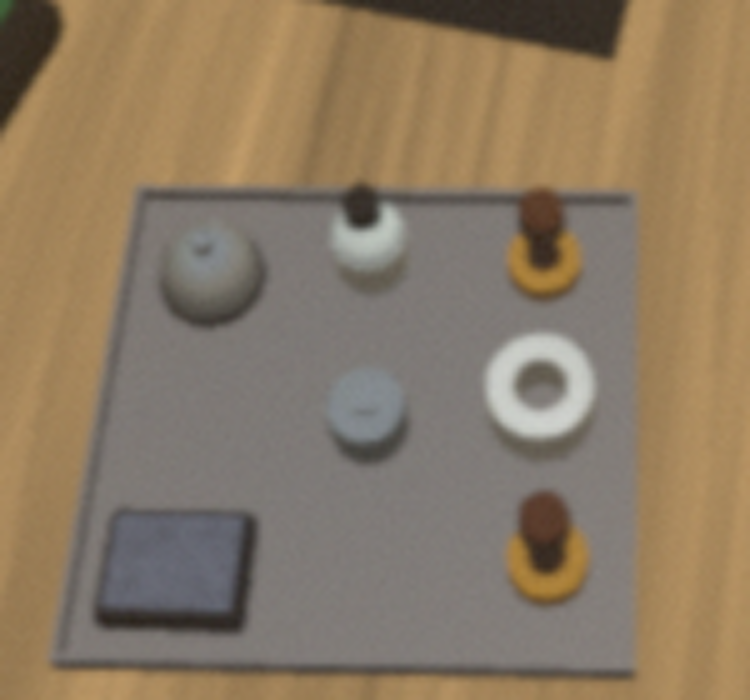

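View pics/t25.png

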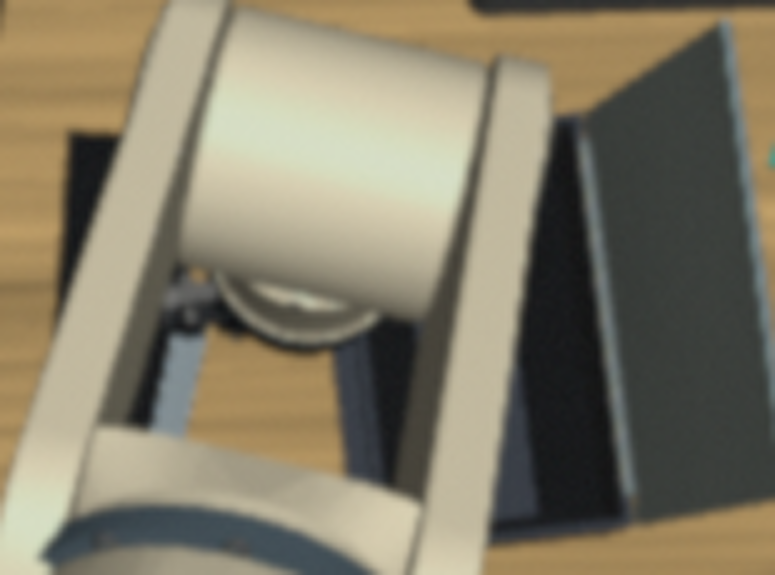

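```bash
python3 -c "
from h import *
f=cv2.imread('pics/s25f.png');crop(f,150,130,150,120,5,'s26.png')
"
```

```text
(no output)
```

View pics/s26.png

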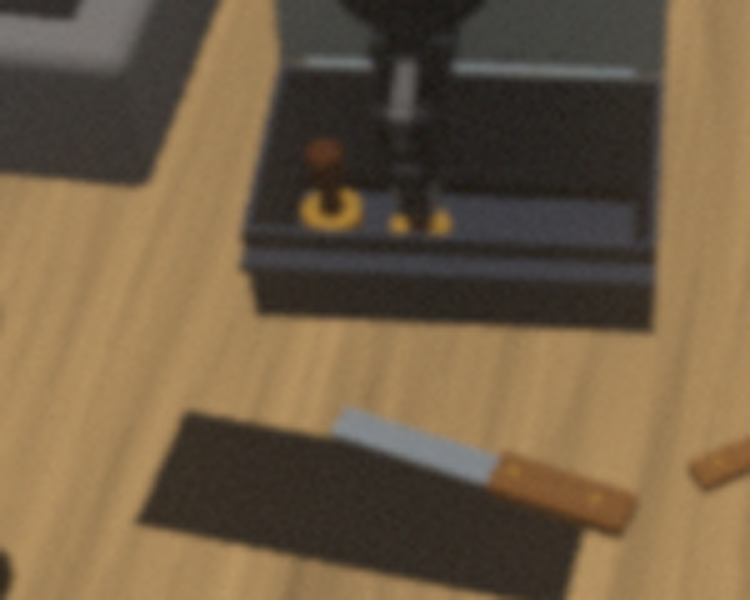

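{"fn": "arm_command", "kwargs": {"plan": [{"translation": [-3, 0.6, 0], "twist": 0, "gripper": 0.6}, {"translation": [-7, 1.3, 0], "twist": 0, "gripper": 0.6}, {"translation": [-10, 1.9, 1], "twist": 0, "gripper": 0.6}, {"translation": [-10.5, 1.9, 4], "twist": 0, "gripper": 0.6}, {"translation": [-10.5, 1.9, 6], "twist": 0, "gripper": 0.6}]}}

```text
clock: 27.07
eef_pos: [555.5, -236.7, 87.9]
tcp_rot: [3.115, 0.002, 1.658]
contact_force: [-0.2, 0.6, -1.5]
opening: 0.603
```

```bash
python3 -c "
from h import *
f=grab_frame('side');cv2.imwrite('pics/s27f.png',f);crop(f,170,110,130,110,6,'s27.png')
go(554,-234.5,80,1.66)
"
```

```text
t=27.1 pos [ 552.6 -234.5   83.9] yaw 1.659 q [-0.41  0.45  1.8   0.01  0.87 -2.08] F [-1.9  0.1 -2.9] op 0.603
GO cm [-0.02  0.13  0.39] twist -0.001
```

View pics/s27.png

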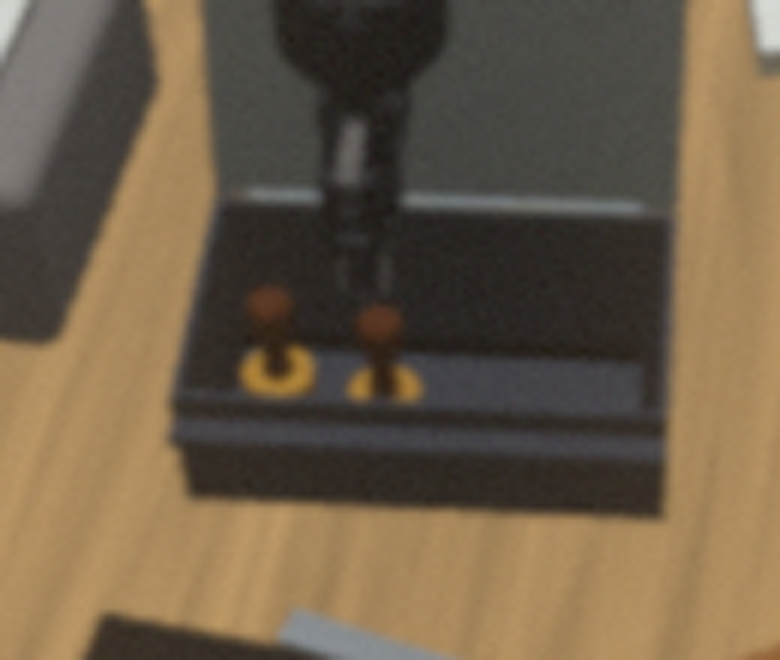

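{"fn": "arm_command", "kwargs": {"plan": [{"translation": [0, 0.1, 1.5], "twist": 0, "gripper": 0.6}, {"translation": [0, 0.1, 3], "twist": 0, "gripper": 0.6}, {"translation": [0, 0.1, 4.5], "twist": 0, "gripper": 0.6}, {"translation": [0, 0.1, 5.6], "twist": 0, "gripper": 0.6}, {"translation": [0, 0.1, 5.9], "twist": 0, "gripper": 0.6}]}}

```text
clock: 27.53
eef_pos: [553.9, -233.2, 23.9]
tcp_rot: [3.123, -0.003, 1.659]
contact_force: [-0.7, 0.8, 0.2]
opening: 0.602
```

{"fn": "arm_command", "kwargs": {"plan": [{"translation": [0, 0, 0], "twist": 0, "gripper": 0.5}, {"translation": [0, 0, 0], "twist": 0, "gripper": 0.35}, {"translation": [0, 0, 0], "twist": 0, "gripper": 0.2}, {"translation": [0, 0, 0], "twist": 0, "gripper": 0.05}, {"translation": [0, 0, 0], "twist": 0, "gripper": 0.05}], "squeeze": 40}}

```text
clock: 27.95
eef_pos: [554.4, -233.4, 24.7]
tcp_rot: [3.122, -0.002, 1.659]
contact_force: [0.7, 0.1, 2.3]
opening: 0.239
```

{"fn": "arm_command", "kwargs": {"plan": [{"translation": [0, 0, -1], "twist": 0, "gripper": 0.05}, {"translation": [0, 0, -3], "twist": 0, "gripper": 0.05}, {"translation": [0, 0, -6], "twist": 0, "gripper": 0.05}, {"translation": [0, 0, -9], "twist": 0, "gripper": 0.05}, {"translation": [0, 0, -12], "twist": 0, "gripper": 0.05}]}}

```text
clock: 28.37
eef_pos: [551.8, -233.8, 146.8]
tcp_rot: [3.122, -0.002, 1.659]
contact_force: [0.5, -0.3, -1.2]
opening: 0.241
```

```bash
python3 -c "
from h import *
go(479.7,282.9,140,1.66)
"
```

```text
t=28.4 pos [ 551.8 -233.8  146.8] yaw 1.659 q [-0.41  0.37  1.76  0.01  1.   -2.08] F [ 0.5 -0.3 -1.2] op 0.241
GO cm [52.1  -2.64  0.74] twist -0.001
```

{"fn": "arm_command", "kwargs": {"plan": [{"translation": [2.5, -0.1, 0], "twist": 0, "gripper": 0.05}, {"translation": [6, -0.3, 0], "twist": 0, "gripper": 0.05}, {"translation": [10, -0.5, 0], "twist": 0, "gripper": 0.05}, {"translation": [14, -0.7, 0], "twist": 0, "gripper": 0.05}, {"translation": [18, -0.9, 0], "twist": 0, "gripper": 0.05}]}}

```text
clock: 28.78
eef_pos: [526.3, -53.9, 148.0]
tcp_rot: [3.121, -0.002, 1.658]
contact_force: [1.5, 0.5, -0.9]
opening: 0.242
```

{"fn": "arm_command", "kwargs": {"plan": [{"translation": [4, -0.2, 0], "twist": 0, "gripper": 0.05}, {"translation": [8, -0.4, 0], "twist": 0, "gripper": 0.05}, {"translation": [12, -0.6, 0], "twist": 0, "gripper": 0.05}, {"translation": [16, -0.8, 0], "twist": 0, "gripper": 0.05}, {"translation": [19, -1, 0], "twist": 0, "gripper": 0.05}]}}

```text
clock: 29.2
eef_pos: [499.2, 137.2, 149.3]
tcp_rot: [3.12, -0.003, 1.659]
contact_force: [0.5, 0.4, -0.4]
opening: 0.24
```

```bash
python3 -c "
from h import *
go(479.7,282.9,140,1.66)
"
```

```text
t=29.2 pos [499.2 137.2 149.3] yaw 1.659 q [ 0.27  0.24  1.93 -0.    0.94 -1.39] F [ 0.5  0.4 -0.4] op 0.240
GO cm [14.69 -0.68  0.96] twist -0.001
```

{"fn": "arm_command", "kwargs": {"plan": [{"translation": [4, -0.2, 0], "twist": 0, "gripper": 0.05}, {"translation": [8, -0.4, 0], "twist": 0, "gripper": 0.05}, {"translation": [11.5, -0.6, 0], "twist": 0, "gripper": 0.05}, {"translation": [14, -0.7, 1], "twist": 0, "gripper": 0.05}, {"translation": [14.4, -0.7, 3], "twist": 0, "gripper": 0.05}]}}

```text
clock: 29.62
eef_pos: [481.6, 285.3, 122.5]
tcp_rot: [3.114, -0.007, 1.661]
contact_force: [0.4, 0.2, -0.6]
opening: 0.24
```

```bash
python3 -c "
from h import *
go(479.7,282.9,60,1.66)
"
```

```text
t=29.6 pos [481.6 285.3 122.5] yaw 1.661 q [ 0.54  0.34  1.87 -0.01  0.91 -1.12] F [ 0.4  0.2 -0.6] op 0.240
GO cm [-0.26 -0.38  6.24] twist 0.001
```

{"fn": "arm_command", "kwargs": {"plan": [{"translation": [-0.2, -0.3, 1.5], "twist": 0, "gripper": 0.05}, {"translation": [-0.2, -0.3, 4], "twist": 0, "gripper": 0.05}, {"translation": [-0.2, -0.3, 5.7], "twist": 0, "gripper": 0.05}, {"translation": [-0.2, -0.3, 6.2], "twist": 0, "gripper": 0.05}, {"translation": [-0.2, -0.3, 6.2], "twist": 0, "gripper": 0.05}]}}

```text
clock: 30.03
eef_pos: [479.6, 283.1, 59.8]
tcp_rot: [3.116, -0.006, 1.661]
contact_force: [0.3, -1.0, -0.7]
opening: 0.241
```

{"fn": "arm_command", "kwargs": {"plan": [{"translation": [0, 0, 1.2], "twist": 0, "gripper": 0.05}, {"translation": [0, 0, 2.4], "twist": 0, "gripper": 0.05}, {"translation": [0, 0, 3], "twist": 0, "gripper": 0.05}, {"translation": [0, 0, 3.4], "twist": 0, "gripper": 0.05}, {"translation": [0, 0, 3.4], "twist": 0, "gripper": 0.05}]}}

```text
clock: 30.45
eef_pos: [479.9, 283.0, 24.9]
tcp_rot: [3.118, -0.005, 1.661]
contact_force: [-0.6, -0.6, -1.3]
opening: 0.241
```

```bash
python3 -c "
from h import *
go(479.7,282.9,23.5,1.66)
"
```

```text
t=30.4 pos [479.9 283.   24.9] yaw 1.661 q [ 0.53  0.48  1.93 -0.01  0.71 -1.12] F [-0.6 -0.6 -1.3] op 0.241
GO cm [-0.01 -0.03  0.14] twist 0.001
```

{"fn": "arm_command", "kwargs": {"plan": [{"translation": [0, 0, 0.1], "twist": 0, "gripper": 0.05}, {"translation": [0, 0, 0.15], "twist": 0, "gripper": 0.05}, {"translation": [0, 0, 0.15], "twist": 0, "gripper": 0.25}, {"translation": [0, 0, 0.15], "twist": 0, "gripper": 0.35}, {"translation": [0, 0, 0.1], "twist": 0, "gripper": 0.5}]}}

```text
clock: 30.87
eef_pos: [480.1, 283.1, 24.2]
tcp_rot: [3.117, -0.005, 1.661]
contact_force: [0.1, 0.7, 0.7]
opening: 0.475
```

{"fn": "arm_command", "kwargs": {"plan": [{"translation": [0, 0, -0.5], "twist": 0, "gripper": 0.5}, {"translation": [0, 0, -3], "twist": 0, "gripper": 0.5}, {"translation": [0, 0, -6], "twist": 0, "gripper": 0.5}, {"translation": [0, 0, -9], "twist": 0, "gripper": 0.5}, {"translation": [-2, 0, -12], "twist": 0, "gripper": 0.5}]}}

```text
clock: 31.28
eef_pos: [479.3, 264.3, 146.1]
tcp_rot: [3.116, -0.007, 1.663]
contact_force: [0.9, 1.2, -0.3]
opening: 0.499
```

```bash
python3 -c "
from h import *
go(610.7,-239.6,140,1.66)
"
```

```text
t=31.3 pos [479.3 264.3 146.1] yaw 1.663 q [ 0.5   0.29  1.88 -0.01  0.95 -1.16] F [ 0.9  1.2 -0.3] op 0.499
GO cm [-51.38   8.46   0.48] twist 0.003
```

{"fn": "arm_command", "kwargs": {"plan": [{"translation": [-3, 0.5, 0], "twist": 0, "gripper": 0.6}, {"translation": [-7, 1.1, 0], "twist": 0, "gripper": 0.6}, {"translation": [-11, 1.8, 0], "twist": 0, "gripper": 0.6}, {"translation": [-15, 2.5, 0], "twist": 0, "gripper": 0.6}, {"translation": [-19, 3.1, 0], "twist": 0, "gripper": 0.6}]}}

```text
clock: 31.7
eef_pos: [528.0, 76.2, 146.5]
tcp_rot: [3.115, -0.007, 1.663]
contact_force: [0.7, 0.7, 0.6]
opening: 0.599
```

{"fn": "arm_command", "kwargs": {"plan": [{"translation": [-4, 0.7, 0], "twist": 0, "gripper": 0.6}, {"translation": [-8, 1.3, 0], "twist": 0, "gripper": 0.6}, {"translation": [-12, 2, 0], "twist": 0, "gripper": 0.6}, {"translation": [-16, 2.6, 0], "twist": 0, "gripper": 0.6}, {"translation": [-20, 3.3, 0], "twist": 0, "gripper": 0.6}]}}

```text
clock: 32.12
eef_pos: [579.4, -122.0, 146.7]
tcp_rot: [3.114, -0.007, 1.663]
contact_force: [0.8, -0.3, 0.2]
opening: 0.598
```

```bash
python3 -c "
from h import *
f=grab_frame('side');cv2.imwrite('pics/s28f.png',f);cv2.imwrite('pics/s28.png',cv2.resize(f[110:384,120:310],None,fx=2.18,fy=2.18,interpolation=cv2.INTER_CUBIC))
go(610.7,-239.6,140,1.66)
"
```

```text
t=32.2 pos [ 581.9 -128.4  147.1] yaw 1.662 q [-0.23  0.36  1.78  0.01  0.98 -1.9 ] F [ 1.6 -5.1  0.5] op 0.596
GO cm [-11.34   1.84   0.74] twist 0.002
```

View pics/s28.png

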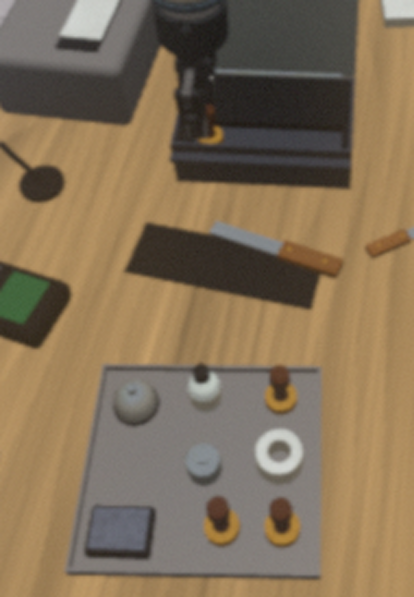

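{"fn": "arm_command", "kwargs": {"plan": [{"translation": [-3, 0.5, 0], "twist": 0, "gripper": 0.6}, {"translation": [-7, 1.2, 0], "twist": 0, "gripper": 0.6}, {"translation": [-10.5, 1.8, 1], "twist": 0, "gripper": 0.6}, {"translation": [-11.3, 1.8, 4], "twist": 0, "gripper": 0.6}, {"translation": [-11.3, 1.8, 6], "twist": 0, "gripper": 0.6}]}}

```text
clock: 32.58
eef_pos: [612.4, -242.1, 86.9]
tcp_rot: [3.11, -0.001, 1.659]
contact_force: [-0.3, 0.4, -0.4]
opening: 0.598
```

```bash
python3 -c "
from h import *
f=grab_frame('side');crop(f,170,110,130,110,6,'s29.png')
go(610.7,-239.6,24,1.66)
"
```

```text
t=32.6 pos [ 609.4 -239.6   82.5] yaw 1.660 q [-0.39  0.52  1.68  0.02  0.92 -2.06] F [-1.5  1.4 -2.7] op 0.598
GO cm [-0.04 -0.02  5.85] twist -0.000
```

View pics/s29.png

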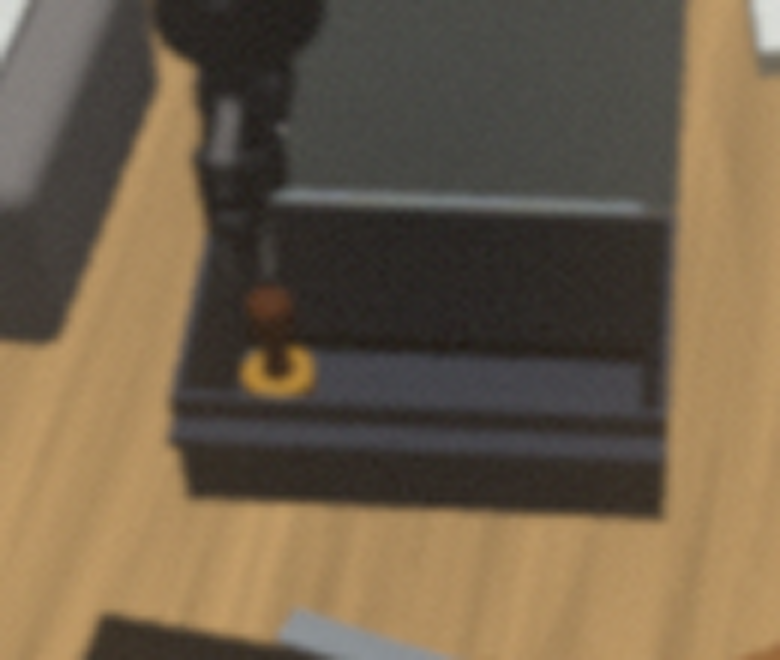

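{"fn": "arm_command", "kwargs": {"plan": [{"translation": [0, 0, 1.5], "twist": 0, "gripper": 0.6}, {"translation": [0, 0, 3], "twist": 0, "gripper": 0.6}, {"translation": [0, 0, 4.5], "twist": 0, "gripper": 0.6}, {"translation": [0, 0, 5.5], "twist": 0, "gripper": 0.6}, {"translation": [0, 0, 5.8], "twist": 0, "gripper": 0.6}]}}

```text
clock: 33.05
eef_pos: [610.1, -238.4, 23.6]
tcp_rot: [3.118, -0.006, 1.66]
contact_force: [0.3, -0.1, 0.8]
opening: 0.6
```

{"fn": "arm_command", "kwargs": {"plan": [{"translation": [0, 0, 0], "twist": 0, "gripper": 0.5}, {"translation": [0, 0, 0], "twist": 0, "gripper": 0.35}, {"translation": [0, 0, 0], "twist": 0, "gripper": 0.2}, {"translation": [0, 0, 0], "twist": 0, "gripper": 0.05}, {"translation": [0, 0, 0], "twist": 0, "gripper": 0.05}], "squeeze": 40}}

```text
clock: 33.47
eef_pos: [610.7, -238.7, 24.5]
tcp_rot: [3.116, -0.005, 1.66]
contact_force: [-0.0, 1.3, 2.6]
opening: 0.239
```

{"fn": "arm_command", "kwargs": {"plan": [{"translation": [0, 0, -1], "twist": 0, "gripper": 0.05}, {"translation": [0, 0, -3], "twist": 0, "gripper": 0.05}, {"translation": [0, 0, -6], "twist": 0, "gripper": 0.05}, {"translation": [0, 0, -9], "twist": 0, "gripper": 0.05}, {"translation": [0, 0, -12], "twist": 0, "gripper": 0.05}]}}

```text
clock: 33.88
eef_pos: [607.4, -239.5, 146.5]
tcp_rot: [3.117, -0.005, 1.66]
contact_force: [1.1, -0.6, -1.5]
opening: 0.238
```

```bash
python3 -c "
from h import *
go(582.7,231.5,140,1.66)
"
```

```text
t=33.9 pos [ 607.4 -239.5  146.5] yaw 1.660 q [-0.39  0.44  1.64  0.02  1.04 -2.06] F [ 1.1 -0.6 -1.5] op 0.238
GO cm [47.13  1.71  0.94] twist -0.000
```

{"fn": "arm_command", "kwargs": {"plan": [{"translation": [2.5, 0.1, 0], "twist": 0, "gripper": 0.05}, {"translation": [6, 0.2, 0], "twist": 0, "gripper": 0.05}, {"translation": [10, 0.4, 0], "twist": 0, "gripper": 0.05}, {"translation": [14, 0.5, 0], "twist": 0, "gripper": 0.05}, {"translation": [18, 0.6, 0], "twist": 0, "gripper": 0.05}]}}

```text
clock: 34.3
eef_pos: [597.0, -58.3, 148.6]
tcp_rot: [3.116, -0.005, 1.659]
contact_force: [1.4, -0.3, -1.0]
opening: 0.244
```

{"fn": "arm_command", "kwargs": {"plan": [{"translation": [4, 0.2, 0], "twist": 0, "gripper": 0.05}, {"translation": [8, 0.3, 0], "twist": 0, "gripper": 0.05}, {"translation": [12, 0.5, 0], "twist": 0, "gripper": 0.05}, {"translation": [16, 0.6, 0], "twist": 0, "gripper": 0.05}, {"translation": [19, 0.7, 0], "twist": 0, "gripper": 0.05}]}}

```text
clock: 34.72
eef_pos: [586.7, 134.6, 150.9]
tcp_rot: [3.115, -0.006, 1.66]
contact_force: [-0.0, -0.0, -1.4]
opening: 0.237
```

```bash
python3 -c "
from h import *
go(582.7,231.5,120,1.66)
"
```

```text
t=34.7 pos [586.7 134.6 150.9] yaw 1.660 q [ 0.22  0.36  1.76  0.    0.99 -1.44] F [-0.  -0.  -1.4] op 0.237
GO cm [9.67 0.38 3.16] twist -0.000
```

{"fn": "arm_command", "kwargs": {"plan": [{"translation": [3.5, 0.1, 0], "twist": 0, "gripper": 0.05}, {"translation": [7, 0.3, 0], "twist": 0, "gripper": 0.05}, {"translation": [9, 0.4, 1], "twist": 0, "gripper": 0.05}, {"translation": [9.5, 0.4, 2.5], "twist": 0, "gripper": 0.05}, {"translation": [9.6, 0.4, 3.1], "twist": 0, "gripper": 0.05}]}}

```text
clock: 35.13
eef_pos: [582.0, 232.4, 120.0]
tcp_rot: [3.116, -0.006, 1.662]
contact_force: [-0.2, -0.5, -1.5]
opening: 0.24
```

```bash
python3 -c "
from h import *
go(582.7,231.5,60,1.66)
"
```

```text
t=35.1 pos [582.  232.4 120. ] yaw 1.662 q [ 0.38  0.43  1.73 -0.    0.96 -1.28] F [-0.2 -0.5 -1.5] op 0.240
GO cm [-0.13 -0.09  6.  ] twist 0.002
```

{"fn": "arm_command", "kwargs": {"plan": [{"translation": [-0.1, 0, 1.5], "twist": 0, "gripper": 0.05}, {"translation": [-0.1, 0, 4], "twist": 0, "gripper": 0.05}, {"translation": [-0.1, 0, 5.5], "twist": 0, "gripper": 0.05}, {"translation": [-0.1, 0, 6], "twist": 0, "gripper": 0.05}, {"translation": [-0.1, 0, 6], "twist": 0, "gripper": 0.05}]}}

```text
clock: 35.55
eef_pos: [582.8, 230.7, 59.1]
tcp_rot: [3.118, -0.005, 1.661]
contact_force: [0.8, -0.1, -1.5]
opening: 0.242
```

{"fn": "arm_command", "kwargs": {"plan": [{"translation": [0, 0, 1.2], "twist": 0, "gripper": 0.05}, {"translation": [0, 0, 2.4], "twist": 0, "gripper": 0.05}, {"translation": [0, 0, 3.1], "twist": 0, "gripper": 0.05}, {"translation": [0, 0, 3.5], "twist": 0, "gripper": 0.05}, {"translation": [0, 0, 3.5], "twist": 0, "gripper": 0.05}]}}

```text
clock: 35.97
eef_pos: [583.5, 230.5, 23.5]
tcp_rot: [3.119, -0.004, 1.661]
contact_force: [-0.4, 0.5, -0.9]
opening: 0.243
```

```bash
python3 -c "
from h import *
go(582.7,231.5,23.5,1.66)
"
```

```text
t=36.0 pos [583.5 230.5  23.5] yaw 1.661 q [ 0.38  0.56  1.77 -0.    0.78 -1.28] F [-0.4  0.5 -0.9] op 0.243
GO cm [ 0.1  -0.07 -0.  ] twist 0.001
```

{"fn": "arm_command", "kwargs": {"plan": [{"translation": [0, 0, 0.1], "twist": 0, "gripper": 0.05}, {"translation": [0, 0, 0.1], "twist": 0, "gripper": 0.05}, {"translation": [0, 0, 0.1], "twist": 0, "gripper": 0.25}, {"translation": [0, 0, 0.1], "twist": 0, "gripper": 0.35}, {"translation": [0, 0, 0.1], "twist": 0, "gripper": 0.5}]}}

```text
clock: 36.38
eef_pos: [583.6, 230.7, 22.6]
tcp_rot: [3.119, -0.004, 1.661]
contact_force: [-0.2, 0.8, 0.7]
opening: 0.475
```

{"fn": "arm_command", "kwargs": {"plan": [{"translation": [0, 0, -0.5], "twist": 0, "gripper": 0.5}, {"translation": [0, 0, -3], "twist": 0, "gripper": 0.5}, {"translation": [0, 0, -6], "twist": 0, "gripper": 0.5}, {"translation": [0, 0, -9], "twist": 0, "gripper": 0.5}, {"translation": [0, 0, -12], "twist": 0, "gripper": 0.5}]}}

```text
clock: 36.8
eef_pos: [580.6, 229.9, 144.0]
tcp_rot: [3.119, -0.004, 1.661]
contact_force: [0.6, -0.1, -0.2]
opening: 0.498
```

```bash
python3 -c "
from h import *
f=grab_frame('top');cv2.imwrite('pics/t30f.png',f);crop(f,110,110,160,120,5,'t30.png')
f=grab_frame('side');cv2.imwrite('pics/s30f.png',f);crop(f,150,130,150,120,5,'s30.png')
go(582.7,231.5,23.5,1.66)
"
```

```text
t=36.9 pos [584.  231.2 148.3] yaw 1.661 q [ 0.38  0.4   1.71 -0.    1.   -1.28] F [-0.1 -0.3  0.5] op 0.497
GO cm [-0.05 -0.52 12.47] twist 0.001
```

View pics/t30.png

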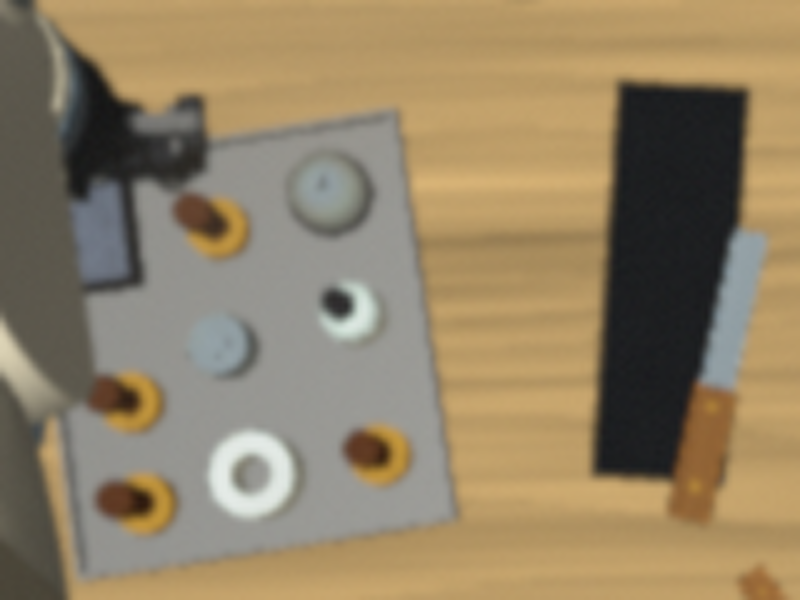

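View pics/s30.png

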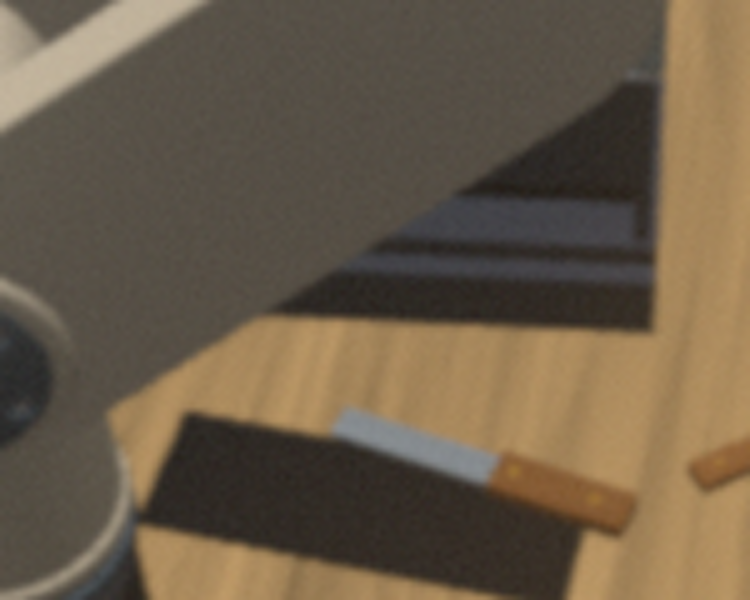

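```bash
python3 -c "
from h import *
t=lambda X,Y,z:at('top',un(X,Y,110,110,5),z)
s=lambda X,Y,z:at('side',un(X,Y,150,130,5),z)
T=(t(750,233,9)+s(340,420,9))/2;F=(t(717,388,14)+s(495,470,14))/2;B=(t(690,520,14)+s(627,512,14))/2
print(t(750,233,9),s(340,420,9),t(717,388,14),s(495,470,14),t(690,520,14),s(627,512,14))
d=T-B;yaw=np.arctan2(d[1],d[0]);print(yaw,F[:2]-20*np.array([np.cos(yaw),np.sin(yaw)]),np.hypot(*d[:2]))
"
```

```text
[572.8811068  -86.78234367   9.        ] [571.83096863 -87.11040355   9.        ] [480.10318426 -65.36657222  14.        ] [479.0163945  -62.13973621  14.        ] [402.81890303 -47.96434853  14.        ] [404.12253405 -45.05840389  14.        ]
-0.2349991531335679 [460.10949861 -59.09631098] 173.658400453724
```

```bash
python3 -c "
from h import *
go(460,-59,120,1.336)"
```

```text
t=36.9 pos [584.  231.2 148.3] yaw 1.661 q [ 0.38  0.4   1.71 -0.    1.   -1.28] F [-0.1 -0.3  0.5] op 0.497
GO cm [-27.8  -15.05   2.16] twist 0.325
```

{"fn": "arm_command", "kwargs": {"plan": [{"translation": [-2.5, -1.3, 0], "twist": 0.05, "gripper": 0.6}, {"translation": [-5.5, -3, 0], "twist": 0.1, "gripper": 0.6}, {"translation": [-9, -5, 0], "twist": 0.2, "gripper": 0.6}, {"translation": [-12.5, -6.8, 0], "twist": 0.3, "gripper": 0.6}, {"translation": [-16, -8.6, 0], "twist": 0.325, "gripper": 0.6}]}}

```text
clock: 37.32
eef_pos: [511.5, 62.9, 144.1]
tcp_rot: [3.115, -0.017, 1.332]
contact_force: [0.4, -0.4, 0.7]
opening: 0.596
```

```bash
python3 -c "
from h import *
go(460,-59,80,1.336)"
```

```text
t=37.3 pos [511.5  62.9 144.1] yaw 1.332 q [ 0.12  0.24  1.95  0.01  0.92 -1.22] F [ 0.4 -0.4  0.7] op 0.596
GO cm [-13.17  -2.29   6.13] twist -0.004
```

{"fn": "arm_command", "kwargs": {"plan": [{"translation": [-3.5, -0.6, 0], "twist": 0, "gripper": 0.6}, {"translation": [-7, -1.2, 1], "twist": 0, "gripper": 0.6}, {"translation": [-10.5, -1.8, 2.5], "twist": 0, "gripper": 0.6}, {"translation": [-13, -2.3, 4.5], "twist": 0, "gripper": 0.6}, {"translation": [-13.1, -2.3, 6], "twist": 0, "gripper": 0.6}]}}

```text
clock: 37.73
eef_pos: [457.1, -61.1, 80.1]
tcp_rot: [3.116, -0.016, 1.329]
contact_force: [-1.1, 1.0, -0.1]
opening: 0.6
```

```bash
python3 -c "
from h import *
f=grab_frame('side');crop(f,170,130,130,120,5,'s31.png')
go(460,-59,5,1.336)"
```

```text
t=37.8 pos [456.7 -59.8  78. ] yaw 1.329 q [-0.14  0.27  2.11  0.02  0.74 -1.49] F [-1.6  0.2 -2.2] op 0.602
GO cm [0.04 0.13 7.3 ] twist -0.007
```

View pics/s31.png

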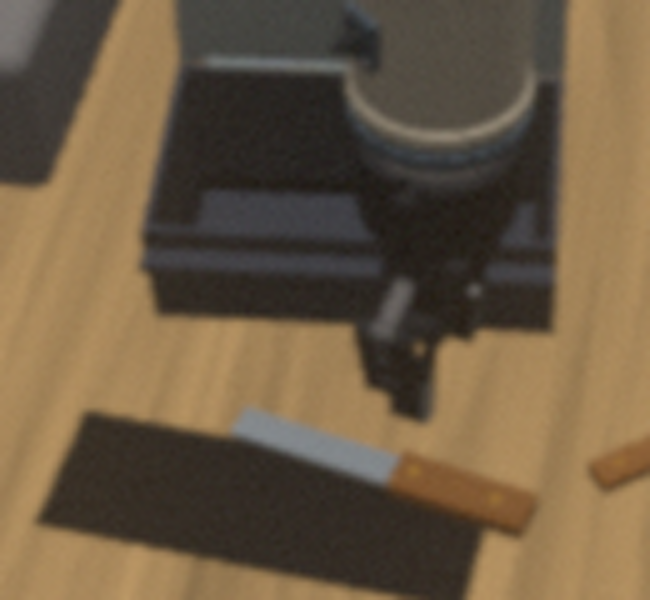

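{"fn": "arm_command", "kwargs": {"plan": [{"translation": [0.05, 0.3, 2], "twist": 0, "gripper": 0.6}, {"translation": [0.05, 0.3, 4], "twist": 0, "gripper": 0.6}, {"translation": [0.05, 0.3, 6], "twist": 0, "gripper": 0.6}, {"translation": [0.05, 0.3, 7], "twist": 0, "gripper": 0.6}, {"translation": [0.05, 0.3, 7.3], "twist": 0, "gripper": 0.6}]}}

```text
clock: 38.2
eef_pos: [460.8, -58.8, 3.8]
tcp_rot: [3.122, -0.016, 1.329]
contact_force: [-0.6, -0.4, 0.8]
opening: 0.604
```

```bash
python3 -c "
from h import *
go(460,-59,-15,1.336)"
```

```text
t=38.2 pos [460.8 -58.8   3.8] yaw 1.329 q [-0.14  0.42  2.13  0.03  0.57 -1.49] F [-0.6 -0.4  0.8] op 0.604
GO cm [-0.07 -0.11  1.88] twist -0.007
```

{"fn": "arm_command", "kwargs": {"plan": [{"translation": [0, 0, 0.5], "twist": 0, "gripper": 0.6}, {"translation": [0, 0, 1], "twist": 0, "gripper": 0.6}, {"translation": [0, 0, 1.4], "twist": 0, "gripper": 0.6}, {"translation": [0, 0, 1.7], "twist": 0, "gripper": 0.6}, {"translation": [0, 0, 1.85], "twist": 0, "gripper": 0.6}]}}

```text
clock: 38.62
eef_pos: [461.4, -58.6, -14.7]
tcp_rot: [3.121, -0.016, 1.329]
contact_force: [-0.1, -0.5, 0.8]
opening: 0.598
```

{"fn": "arm_command", "kwargs": {"plan": [{"translation": [0, 0, 0], "twist": 0, "gripper": 0.5}, {"translation": [0, 0, 0], "twist": 0, "gripper": 0.35}, {"translation": [0, 0, 0], "twist": 0, "gripper": 0.2}, {"translation": [0, 0, 0], "twist": 0, "gripper": 0.1}, {"translation": [0, 0, 0], "twist": 0, "gripper": 0.1}], "squeeze": 60}}

```text
clock: 39.03
eef_pos: [461.6, -58.6, -14.1]
tcp_rot: [3.121, -0.016, 1.329]
contact_force: [-1.4, 0.6, 6.0]
opening: 0.283
```

```bash
python3 -c "
from h import *
go(460,-59,-15,1.336)"
```

```text
t=39.0 pos [461.6 -58.6 -14.1] yaw 1.329 q [-0.14  0.45  2.14  0.03  0.53 -1.49] F [-1.4  0.6  6. ] op 0.283
GO cm [-0.07 -0.15  0.08] twist -0.007
```

Gripped. Lift and move to the mat.

{"fn": "arm_command", "kwargs": {"plan": [{"translation": [0, 0, -0.5], "twist": 0, "gripper": 0.1}, {"translation": [0, 0, -1.5], "twist": 0, "gripper": 0.1}, {"translation": [0, 0, -3], "twist": 0, "gripper": 0.1}, {"translation": [0, 0, -4], "twist": 0, "gripper": 0.1}, {"translation": [0, 0, -4], "twist": 0, "gripper": 0.1}]}}

```text
clock: 39.45
eef_pos: [462.2, -59.3, 28.2]
tcp_rot: [3.117, -0.016, 1.329]
contact_force: [-0.2, 1.0, -1.2]
opening: 0.275
```

```bash
python3 -c "
from h import *
f=grab_frame('side');crop(f,170,130,130,120,5,'s32.png')
go(506,-37,26,1.49)"
```

```text
t=39.5 pos [461.7 -59.3  27.3] yaw 1.329 q [-0.14  0.37  2.13  0.02  0.62 -1.49] F [ 0.3 -0.3 -2.1] op 0.282
GO cm [3.22 3.76 0.27] twist -0.161
```

View pics/s32.png

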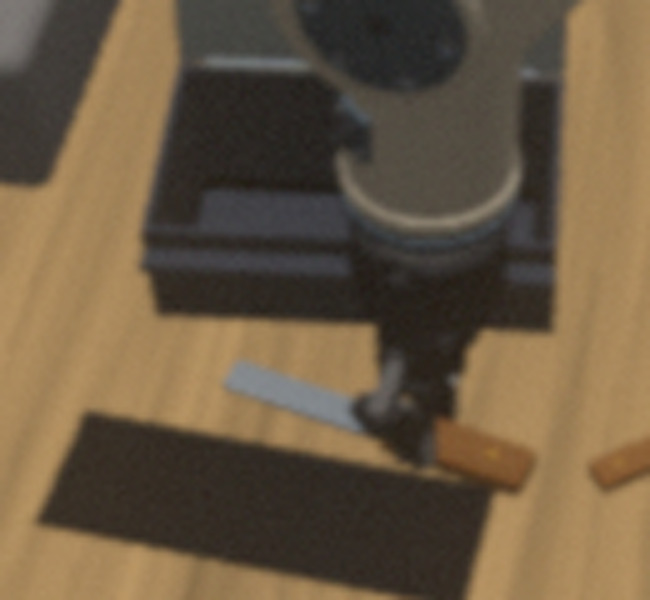

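{"fn": "arm_command", "kwargs": {"plan": [{"translation": [0.8, 1, 0], "twist": -0.05, "gripper": 0.1}, {"translation": [1.8, 2, 0], "twist": -0.1, "gripper": 0.1}, {"translation": [2.6, 3, 0], "twist": -0.161, "gripper": 0.1}, {"translation": [3.2, 3.8, 0.2], "twist": -0.161, "gripper": 0.1}, {"translation": [3.2, 3.8, 0.3], "twist": -0.161, "gripper": 0.1}]}}

```text
clock: 39.92
eef_pos: [508.3, -36.8, 25.4]
tcp_rot: [3.114, -0.012, 1.489]
contact_force: [0.7, -1.6, -2.0]
opening: 0.279
```

```bash
python3 -c "
from h import *
go(506,-37,-13,1.49)"
```

```text
t=39.9 pos [508.3 -36.8  25.4] yaw 1.489 q [-0.08  0.42  2.04  0.02  0.65 -1.59] F [ 0.7 -1.6 -2. ] op 0.279
GO cm [-0.09 -0.33  3.84] twist -0.001
```

{"fn": "arm_command", "kwargs": {"plan": [{"translation": [-0.1, -0.2, 1], "twist": 0, "gripper": 0.1}, {"translation": [-0.1, -0.3, 2], "twist": 0, "gripper": 0.1}, {"translation": [-0.1, -0.3, 3], "twist": 0, "gripper": 0.1}, {"translation": [-0.1, -0.3, 3.6], "twist": 0, "gripper": 0.1}, {"translation": [-0.1, -0.3, 3.8], "twist": 0, "gripper": 0.1}]}}

```text
clock: 40.33
eef_pos: [504.5, -37.2, -14.2]
tcp_rot: [3.117, -0.012, 1.488]
contact_force: [-8.9, -0.6, 27.6]
opening: 0.28
```

```bash
python3 -c "
from h import *
go(506,-37,-14.1,1.49)"
```

```text
t=40.3 pos [504.5 -37.2 -14.2] yaw 1.488 q [-0.09  0.49  2.05  0.02  0.57 -1.59] F [-8.9 -0.6 27.6] op 0.280
GO cm [ 0.04  0.15 -0.01] twist -0.002
```

{"fn": "arm_command", "kwargs": {"plan": [{"translation": [0, 0, -0.2], "twist": 0, "gripper": 0.1}, {"translation": [0, 0, -0.2], "twist": 0, "gripper": 0.3}, {"translation": [0, 0, -0.2], "twist": 0, "gripper": 0.45}, {"translation": [0, 0, -0.2], "twist": 0, "gripper": 0.6}, {"translation": [0, 0, -1.5], "twist": 0, "gripper": 0.6}]}}

```text
clock: 40.75
eef_pos: [503.0, -37.3, -0.4]
tcp_rot: [3.12, -0.012, 1.488]
contact_force: [-0.1, -0.5, -0.5]
opening: 0.599
```

{"fn": "arm_command", "kwargs": {"plan": [{"translation": [0, 0, -3], "twist": 0, "gripper": 0.6}, {"translation": [0, 0, -7], "twist": 0, "gripper": 0.6}, {"translation": [0, 0, -11], "twist": 0, "gripper": 0.5}, {"translation": [0, -3, -15], "twist": 0, "gripper": 0.3}, {"translation": [0, -7, -19], "twist": 0, "gripper": 0}]}}

```text
clock: 41.17
eef_pos: [446.8, -34.8, 174.4]
tcp_rot: [3.116, -0.012, 1.488]
contact_force: [0.4, 0.1, 1.3]
opening: 0.228
```

```bash
python3 -c "
from h import *
f=grab_frame('side');crop(f,150,80,150,150,4,'s33.png')
f=grab_frame('top');cv2.imwrite('pics/t33f.png',f);crop(f,220,100,155,115,5,'t33.png')
go(506,-37,-14.1,1.49)"
```

```text
t=41.3 pos [444.5 -34.6 176.2] yaw 1.488 q [-0.09  0.09  2.05  0.02  0.97 -1.59] F [ 0.7 -0.4 -0.6] op 0.054
GO cm [ 0.04  5.61 19.2 ] twist -0.002
```

View pics/s33.png

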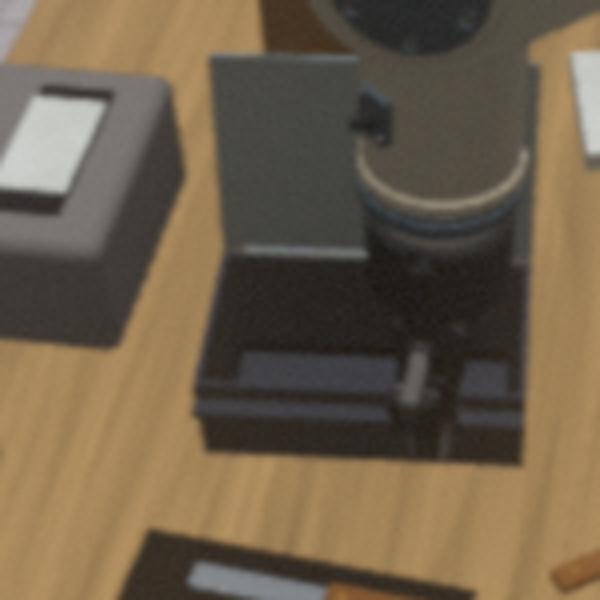

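View pics/t33.png

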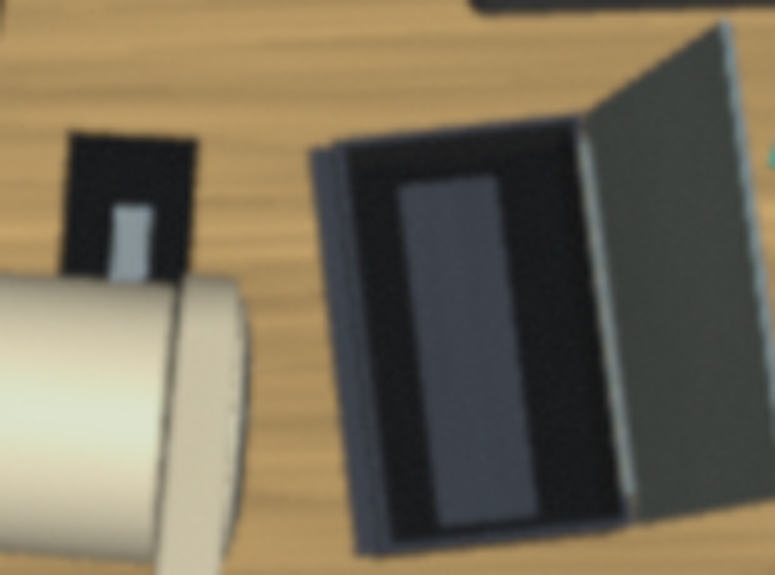

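```bash
python3 -c "
from h import *
go(510,-160,255,0.09)"
```

```text
t=41.3 pos [444.5 -34.6 176.2] yaw 1.488 q [-0.09  0.09  2.05  0.02  0.97 -1.59] F [ 0.7 -0.4 -0.6] op 0.054
GO cm [-11.86   7.78  -7.81] twist 1.398
```

{"fn": "arm_command", "kwargs": {"plan": [{"translation": [-2, 1, -2], "twist": 0.1, "gripper": 0}, {"translation": [-4, 2.5, -4], "twist": 0.22, "gripper": 0}, {"translation": [-6, 4, -6], "twist": 0.34, "gripper": 0}, {"translation": [-9, 6, -8], "twist": 0.46, "gripper": 0}, {"translation": [-11.8, 7.8, -8], "twist": 0.58, "gripper": 0}]}}

```text
clock: 41.68
eef_pos: [513.2, -161.5, 260.7]
tcp_rot: [3.119, -0.028, 0.903]
contact_force: [1.5, -0.2, 0.7]
opening: -0.004
```

{"fn": "arm_command", "kwargs": {"plan": [{"translation": [0, 0, 0], "twist": 0.12, "gripper": 0}, {"translation": [0, 0, 0], "twist": 0.24, "gripper": 0}, {"translation": [0, 0, 0], "twist": 0.36, "gripper": 0}, {"translation": [0, 0, 0], "twist": 0.48, "gripper": 0}, {"translation": [0, 0, 0], "twist": 0.6, "gripper": 0}]}}

```text
clock: 42.1
eef_pos: [513.5, -161.7, 260.0]
tcp_rot: [3.139, -0.036, 0.296]
contact_force: [-0.3, -0.7, 0.5]
opening: 0.001
```

```bash
python3 -c "
from h import *
go(545,-410,255,0.09)"
```

```text
t=42.1 pos [ 513.5 -161.7  260. ] yaw 0.296 q [-0.32  0.15  1.78  0.02  1.18 -0.62] F [-0.3 -0.7  0.5] op 0.001
GO cm [-4.25 24.67  0.42] twist 0.206
```

{"fn": "arm_command", "kwargs": {"plan": [{"translation": [-0.7, 4, 0], "twist": 0.1, "gripper": 0}, {"translation": [-1.4, 8, 0], "twist": 0.2, "gripper": 0}, {"translation": [-2.1, 12, 0], "twist": 0.206, "gripper": 0}, {"translation": [-2.8, 16, 0], "twist": 0.206, "gripper": 0}, {"translation": [-3.5, 20, 0], "twist": 0.206, "gripper": 0}]}}

```text
clock: 42.52
eef_pos: [538.7, -365.3, 258.4]
tcp_rot: [-3.137, -0.036, 0.09]
contact_force: [0.3, 0.4, -0.3]
opening: 0.004
```

```bash
python3 -c "
from h import *
f=grab_frame('side');crop(f,150,50,150,150,4,'s34.png')
go(543,-405,170,0.09)"
```

```text
t=42.6 pos [ 539.2 -372.3  258.1] yaw 0.089 q [-0.62  0.34  1.53  0.02  1.24 -0.72] F [-1.4 -4.6  0.6] op -0.002
GO cm [-0.23  3.3   8.81] twist -0.001
```

View pics/s34.png

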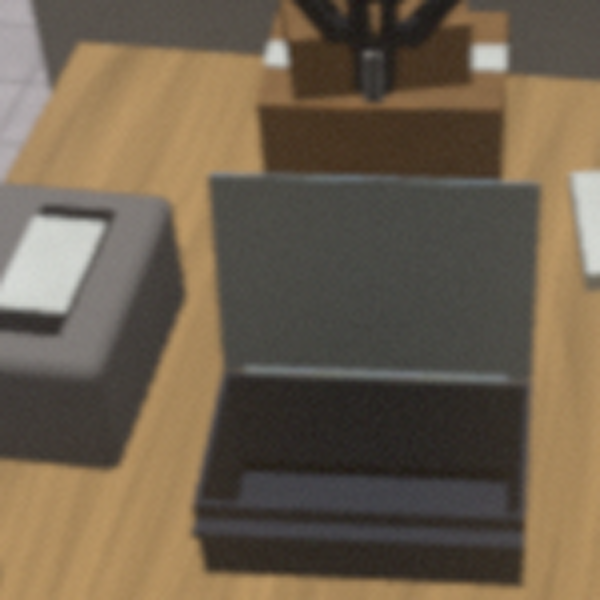

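{"fn": "arm_command", "kwargs": {"plan": [{"translation": [-0.2, 2, 0], "twist": 0, "gripper": 0}, {"translation": [-0.2, 3.5, 0], "twist": 0, "gripper": 0}, {"translation": [-0.2, 3.6, 3], "twist": 0, "gripper": 0}, {"translation": [-0.2, 3.6, 6], "twist": 0, "gripper": 0}, {"translation": [-0.2, 3.6, 8.5], "twist": 0, "gripper": 0}]}}

```text
clock: 42.98
eef_pos: [543.4, -408.0, 170.9]
tcp_rot: [-3.141, -0.036, 0.088]
contact_force: [-1.2, 0.2, -0.8]
opening: -0.004
```

```bash
python3 -c "
from h import *
f=grab_frame('top');cv2.imwrite('pics/t35.png',cv2.resize(f[60:220,270:470],None,fx=4,fy=3.7))
go(536,-333,170,0.09)"
```

```text
t=43.0 pos [ 541.2 -406.   165.5] yaw 0.088 q [-0.66  0.46  1.57  0.03  1.09 -0.76] F [-1.8  1.1 -4.7] op 0.001
GO cm [ 0.14 -7.31 -0.4 ] twist -0.002
```

View pics/t35.png

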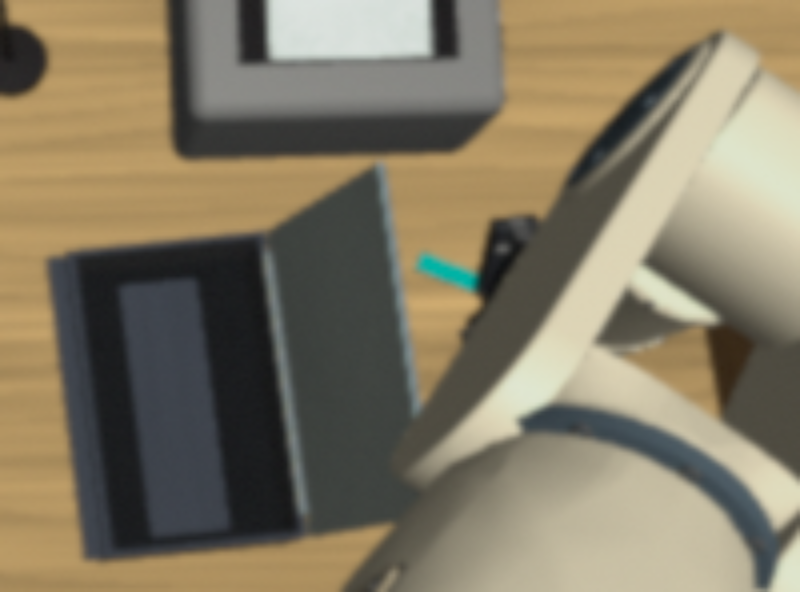

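{"fn": "arm_command", "kwargs": {"plan": [{"translation": [0, -1.5, 0], "twist": 0, "gripper": 0}, {"translation": [0, -3, 0], "twist": 0, "gripper": 0}, {"translation": [0, -4.5, 0], "twist": 0, "gripper": 0}, {"translation": [0, -6, 0], "twist": 0, "gripper": 0}, {"translation": [0, -7.3, 0], "twist": 0, "gripper": 0}]}}

```text
clock: 43.45
eef_pos: [535.5, -332.0, 167.5]
tcp_rot: [-3.137, -0.032, 0.089]
contact_force: [1.3, -2.8, 2.3]
opening: 0.001
```

```bash
python3 -c "
from h import *
f=grab_frame('top');cv2.imwrite('pics/t36.png',cv2.resize(f[60:220,270:470],None,fx=4,fy=3.7))
go(531,-283,164,0.09)"
```

```text
t=43.5 pos [ 535.1 -329.9  167.3] yaw 0.089 q [-0.57  0.39  1.68  0.03  1.05 -0.67] F [ 0.3  1.8 -0.1] op 0.002
GO cm [ 0.   -4.7   0.36] twist -0.001
```

View pics/t36.png

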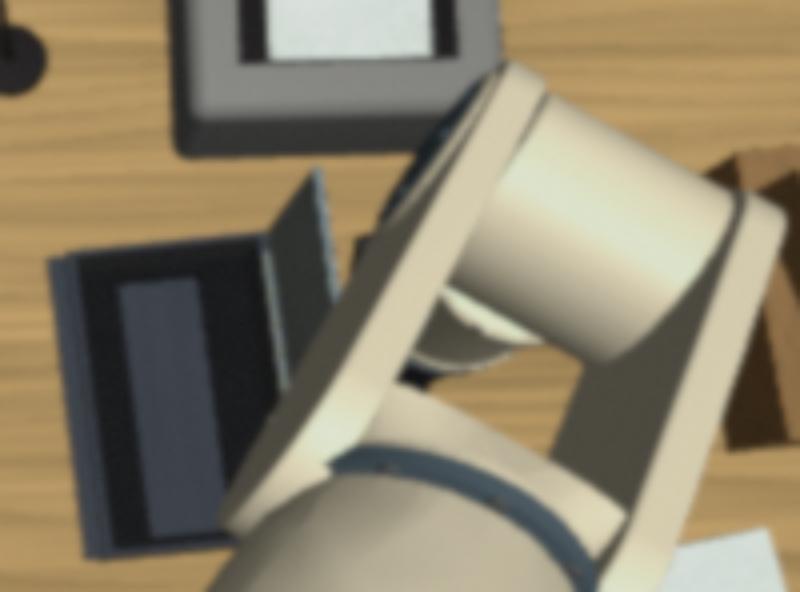

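{"fn": "arm_command", "kwargs": {"plan": [{"translation": [0, -1.2, 0], "twist": 0, "gripper": 0}, {"translation": [0, -2.4, 0], "twist": 0, "gripper": 0}, {"translation": [0, -3.6, 0.3], "twist": 0, "gripper": 0}, {"translation": [0, -4.7, 0.6], "twist": 0, "gripper": 0}, {"translation": [0, -5.6, 1.2], "twist": 0, "gripper": 0}]}}

```text
clock: 43.92
eef_pos: [530.7, -272.8, 155.9]
tcp_rot: [-3.136, -0.033, 0.09]
contact_force: [0.5, -1.0, 1.9]
opening: -0.002
```

```bash
python3 -c "
from h import *
f=grab_frame('side');crop(f,150,50,150,150,4,'s37.png')
go(531,-283,164,0.09)"
```

```text
t=44.0 pos [ 529.7 -271.1  154.2] yaw 0.090 q [-0.49  0.35  1.77  0.03  1.   -0.59] F [0.1 1.6 0.7] op -0.002
GO cm [ 0.06  1.19 -0.99] twist -0.000
```

View pics/s37.png

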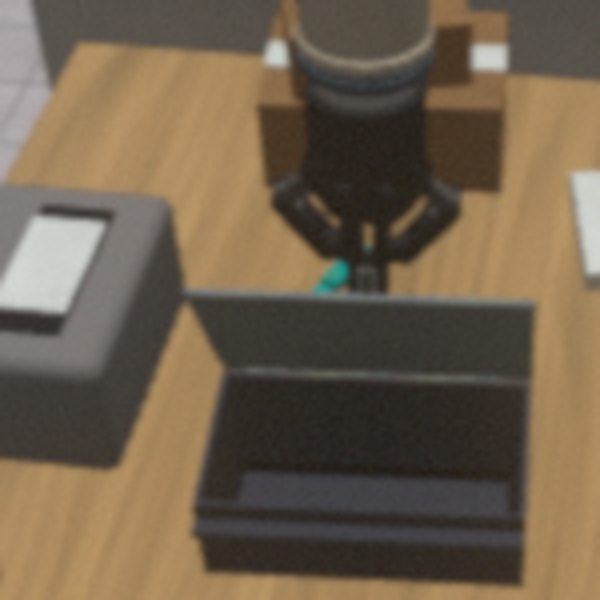

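{"fn": "arm_command", "kwargs": {"plan": [{"translation": [0, -1.4, 0.7], "twist": 0, "gripper": 0}, {"translation": [0, -2.8, 1.6], "twist": 0, "gripper": 0}, {"translation": [0, -3.8, 2.6], "twist": 0, "gripper": 0}, {"translation": [0, -4.6, 3.6], "twist": 0, "gripper": 0}, {"translation": [0, -5.3, 4.6], "twist": 0, "gripper": 0}]}}

```text
clock: 44.38
eef_pos: [525.9, -216.8, 107.3]
tcp_rot: [-3.134, -0.03, 0.09]
contact_force: [-0.5, -0.9, 1.5]
opening: -0.001
```

```bash
python3 -c "
from h import *
f=grab_frame('side');crop(f,150,50,150,150,4,'s38.png')
go(524,-203,60,0.09)"
```

```text
t=44.4 pos [ 524.6 -215.4  105.4] yaw 0.090 q [-0.41  0.37  1.86  0.03  0.89 -0.51] F [-0.9  1.1 -1.2] op 0.001
GO cm [-0.07 -1.2   4.55] twist 0.000
```

View pics/s38.png

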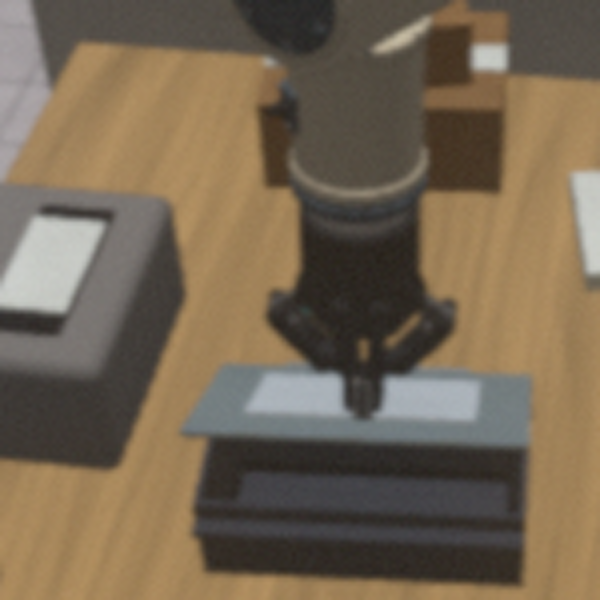

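{"fn": "arm_command", "kwargs": {"plan": [{"translation": [0, -0.5, 0.8], "twist": 0, "gripper": 0}, {"translation": [0, -1, 1.7], "twist": 0, "gripper": 0}, {"translation": [0, -1.2, 2.6], "twist": 0, "gripper": 0}, {"translation": [0, -1.2, 3.4], "twist": 0, "gripper": 0}, {"translation": [0, -1.2, 4], "twist": 0, "gripper": 0}]}}

```text
clock: 44.85
eef_pos: [524.3, -202.7, 64.3]
tcp_rot: [-3.131, -0.026, 0.09]
contact_force: [-0.1, -0.3, 1.1]
opening: -0.002
```

```bash
python3 -c "
from h import *
f=grab_frame('side');crop(f,150,50,150,150,4,'s39.png')
go(524,-203,60,0.09)"
```

```text
t=44.9 pos [ 523.9 -202.7   63.6] yaw 0.090 q [-0.39  0.43  1.9   0.03  0.8  -0.5 ] F [-0.3 -0.4 -0.6] op 0.002
GO cm [0.   0.03 0.35] twist 0.000
```

View pics/s39.png

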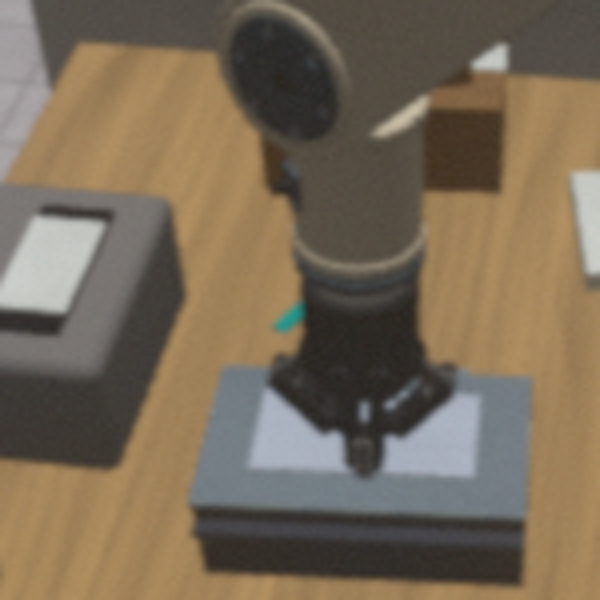

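Nearly shut; step down until force rises.

{"fn": "arm_command", "kwargs": {"plan": [{"translation": [0, 0, 0.1], "twist": 0, "gripper": 0}, {"translation": [0, 0, 0.2], "twist": 0, "gripper": 0}, {"translation": [0, 0, 0.3], "twist": 0, "gripper": 0}, {"translation": [0, 0, 0.4], "twist": 0, "gripper": 0}, {"translation": [0, 0, 0.4], "twist": 0, "gripper": 0}]}}

```text
clock: 45.32
eef_pos: [524.0, -202.8, 59.7]
tcp_rot: [-3.131, -0.026, 0.09]
contact_force: [0.3, -0.8, -0.3]
opening: 0.002
```

{"fn": "arm_command", "kwargs": {"plan": [{"translation": [0, 0, 0.1], "twist": 0, "gripper": 0}, {"translation": [0, 0, 0.2], "twist": 0, "gripper": 0}, {"translation": [0, 0, 0.3], "twist": 0, "gripper": 0}, {"translation": [0, 0, 0.3], "twist": 0, "gripper": 0}, {"translation": [0, 0, 0.3], "twist": 0, "gripper": 0}]}}

```text
clock: 45.73
eef_pos: [524.1, -202.8, 56.6]
tcp_rot: [-3.131, -0.026, 0.09]
contact_force: [0.5, 0.0, 1.0]
opening: -0.001
```

{"fn": "arm_command", "kwargs": {"plan": [{"translation": [0, 0, 0.1], "twist": 0, "gripper": 0}, {"translation": [0, 0, 0.2], "twist": 0, "gripper": 0}, {"translation": [0, 0, 0.2], "twist": 0, "gripper": 0}, {"translation": [0, 0, 0.2], "twist": 0, "gripper": 0}, {"translation": [0, 0, 0.2], "twist": 0, "gripper": 0}]}}

```text
clock: 46.15
eef_pos: [524.3, -202.8, 56.2]
tcp_rot: [-3.131, -0.026, 0.09]
contact_force: [-6.4, 1.9, 19.5]
opening: -0.002
```

{"fn": "arm_command", "kwargs": {"plan": [{"translation": [0, 0, 0.1], "twist": 0, "gripper": 0}, {"translation": [0, 0, 0.2], "twist": 0, "gripper": 0}, {"translation": [0, 0, 0.2], "twist": 0, "gripper": 0}, {"translation": [0, 0, 0.2], "twist": 0, "gripper": 0}, {"translation": [0, 0, 0.2], "twist": 0, "gripper": 0}]}}

```text
clock: 46.57
eef_pos: [524.4, -202.8, 56.1]
tcp_rot: [-3.131, -0.026, 0.09]
contact_force: [-8.1, 2.3, 24.1]
opening: -0.002
```

```bash
python3 -c "
from h import *
f=grab_frame('side');crop(f,150,50,150,150,4,'s40.png')
go(524,-203,60,0.09)"
```

```text
t=46.6 pos [ 524.3 -202.8   56.1] yaw 0.090 q [-0.39  0.44  1.9   0.03  0.78 -0.5 ] F [-8.1  3.3 24.1] op -0.002
GO cm [-0.03  0.01 -0.39] twist 0.000
```

View pics/s40.png

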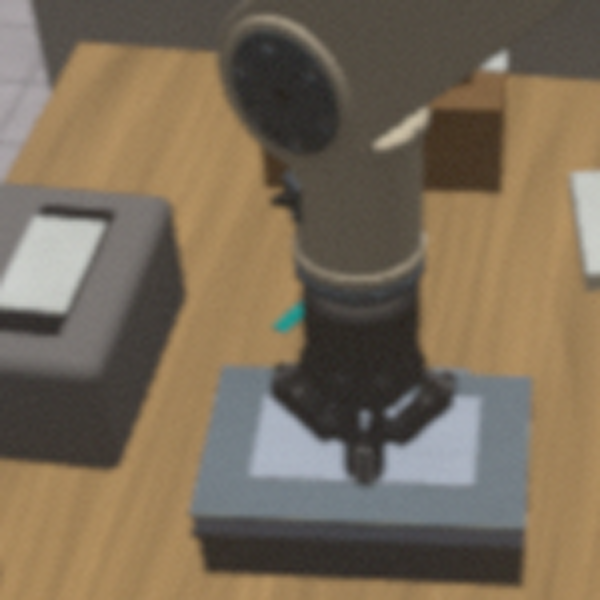

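Firm stop at 24 N: cover shut. Back off up and to a clear area, then inspect everything.

{"fn": "arm_command", "kwargs": {"plan": [{"translation": [0, 0, -1], "twist": 0, "gripper": 0}, {"translation": [0, 0, -4], "twist": 0, "gripper": 0}, {"translation": [0, 0, -8], "twist": 0, "gripper": 0}, {"translation": [-3, 1, -12], "twist": 0, "gripper": 0}, {"translation": [-6, 4, -15], "twist": 0, "gripper": 0}]}}

```text
clock: 47.03
eef_pos: [475.4, -237.9, 195.5]
tcp_rot: [-3.132, -0.028, 0.093]
contact_force: [0.9, 0.1, -0.4]
opening: -0.003
```

{"fn": "arm_command", "kwargs": {"plan": [{"translation": [-2, 4, 0], "twist": 0, "gripper": 0}, {"translation": [-4, 8, 0], "twist": 0, "gripper": 0}, {"translation": [-6, 12, 0], "twist": 0, "gripper": 0}, {"translation": [-8, 15, 0], "twist": 0, "gripper": 0}, {"translation": [-8, 16, 0], "twist": 0, "gripper": 0}]}}

```text
clock: 47.45
eef_pos: [407.8, -408.9, 191.9]
tcp_rot: [-3.134, -0.028, 0.09]
contact_force: [0.6, -0.8, 0.2]
opening: 0.002
```

```bash
python3 -c "
from h import *
f=grab_frame('side');cv2.imwrite('pics/s41f.png',f);cv2.imwrite('pics/s41.png',cv2.resize(f[110:384,120:310],None,fx=2.18,fy=2.18,interpolation=cv2.INTER_CUBIC))
f=grab_frame('top');cv2.imwrite('pics/t41f.png',f);crop(f,110,100,260,130,3,'t41.png')
go(524,-203,60,0.09)"
```

```text
t=47.5 pos [ 409.9 -406.9  191.7] yaw 0.089 q [-0.8   0.29  1.76  0.03  1.08 -0.91] F [-0.1  0.8 -1. ] op 0.001
GO cm [ 12.8  -19.17  13.71] twist -0.001
```

View pics/s41.png

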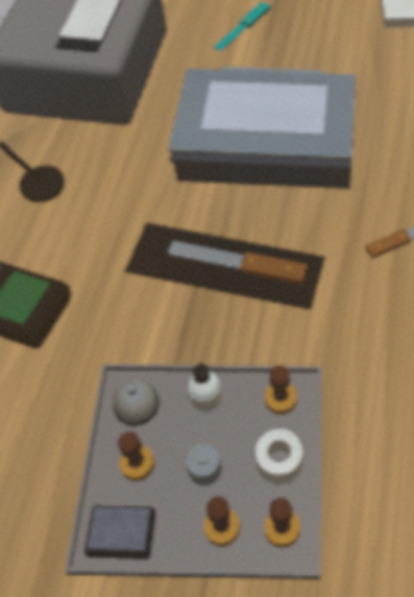

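View pics/t41.png

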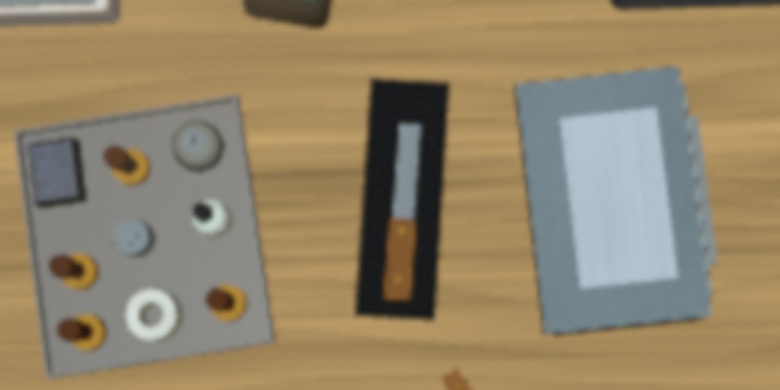

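```bash
python3 -c "
from h import *
c=np.array([514,217]);a=.137;M=np.array([[np.cos(a),np.sin(a)],[-np.sin(a),np.cos(a)]])
for p in ((128,166),(75,270),(83,331),(228,303)):
  w=at('top',un(*p,110,100,3),18)[:2]; print('stamp',np.round(w),np.round(M@(w-c)))
m=np.array([547,-39]);b=-.08;B=np.array([[np.cos(b),np.sin(b)],[-np.sin(b),np.cos(b)]])
for p,z in (((410,124),10),((402,220),14),((397,299),14)): w=at('top',un(*p,110,100,3),z)[:2]; print('op',np.round(B@(w-m)))
print([np.round(at('top',un(*p,110,100,3),80)[:2]) for p in ((516,84),(543,334))])
A=cv2.imread('pics/t41f.png').astype(int);Z=cv2.imread('pics/top0.png').astype(int)
d=abs(A-Z).sum(2)[115:220,280:350];print('case diff px',(d>90).sum())
A=cv2.imread('pics/s41f.png').astype(int);Z=cv2.imread('pics/side0.png').astype(int)
d=abs(A-Z).sum(2)[138:200,195:290];print('case diff px side',(d>90).sum())
"
```

```text
stamp [583. 231.] [70.  5.]
stamp [481. 283.] [-24.  70.]
stamp [420. 275.] [-85.  70.]
stamp [445. 133.] [-80. -74.]
op [73. -3.]
op [-24.  -2.]
op [-102.   -1.]
[array([ 639., -151.]), array([ 405., -169.])]
case diff px 0
case diff px side 0
```

All checks pass: the case pixels match the shut start state, and the stamps and opener are well inside their limits.

```bash
python3 -c "
from rig import job
print(job.sign_off())"
```

```text
the job is handed in; nothing more can be done
None
```

The job is done and handed in at about 47.5 s; sign-off reports no verdict.

**What I did:** I levered the cover up with the opener's blade and swung it back to about 1.85 rad, judged from the pictures. All four stamps went from the case to the tray. I then pushed the cover shut from behind with closed fingers and pressed it down to a firm stop at 24 N.

**Last checks, from both cameras:**
- **Cover:** the case looks the same in both cameras as it did shut at the start.
- **Stamps:** they stand upright at about (70, 5), (-24, 70), (-85, 70) and (-80, -74) mm in the tray frame, clear of everything. The closest to a limit is y = -74, where the limit is ±94.
- **Tray things:** they look unmoved. I compared them by eye only, not by measuring.
- **Opener:** it lies on its mat from x = -102 to +73 mm and y = -1 to -3 mm, well inside the edges.

**What went wrong or disagreed:**
- **Fingertip height:** the fingertips are really about 20 mm above the TCP height the robot reports, so my first tries at gripping the opener closed above it. I corrected for this from then on.
- **Opener knocked aside:** it was moved partly off its mat while I was carrying stamps. I picked it up again and put it back, pressing the mat with up to 27 N for a moment before easing off.
- **Tool tilt:** the tool drifted to a tilt of about 0.03 rad, which did no visible harm.

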